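# Knock the scent stones out of the gang mould

## Task

Empty the white mould: first, with the wooden scraper block, push every plaster chip off the grey landing deck, over its open end into the dark waste trough, without lifting the chips. Then, with the push rod, drive each scent stone along its bore and completely out onto the clean deck. Set all the stones in the wooden drying tray, none on top of another, and lay the rod and the scraper block back on the grey felt mat, leaving the bottle and the cups alone.

Things in the scene. Friction and masses are not known exactly. Their poses are not given: they have to be found in the camera images.
- stand: Fixed demoulding stand: white mould block, grey landing deck, dark waste trough, in a row along its +y. Origin at table level (z = 0), below the middle of the mould's exit face; x across the stand, y along the bores in the pushing direction, z up. Mould: x -118 to 118 mm, y -60 (entry face) to 0 (exit face), top at z = 66 mm (wing nuts to 73 mm).
- mould (a point): Middle of the mould, half-way along the row of bores (stand x 0, y -30, z 46 mm); axes as the stand's. Four straight through bores along y, axes at x = -75, -25, 25 and 75 mm and z = 46 mm above the table, octagonal, 28 mm across flats, 60 mm long, open at both ends. A 12 mm wide pour slot along the top of each shows from above whether a stone lies inside.
- deck (a point): Centre of the landing deck's flat top (stand x 0, y 65, z 28 mm; 4 mm below the bore floors). The deck runs from the exit face (stand y 0) to its open far end (y 130 mm) and is 224 mm wide between side rims that stand 12 mm above it; the far end has no rim.
- trough (a point): Centre of the floor of the waste trough (stand x 0, y 160, z 3 mm), an open box just past the deck's far end: inside x -114 to 114 mm, y 130 to 190 mm, walls to z = 30 mm.
- mat: Grey felt tool mat, fixed on the table, 270 mm (x) by 210 mm (y), 3 mm thick; origin under its centre at table level. The rod and the scraper lie on it at the start and belong on it at the end, anywhere on it.
- dryer: Wooden drying tray, fixed on the table, 232 mm (x) by 90 mm (y) outside, 222 by 80 mm inside, cork floor 6 mm and low rim 14 mm above the table; origin under its centre at table level.
- rod: Loose push rod, 0.12 kg, level: square wooden handle 26 x 26 x 100 mm and, coaxial, an aluminium shaft 14 mm in diameter, 100 mm long. Origin on the axis at its balance point, the place to grip: the handle runs from 67 mm behind it to 33 mm ahead, the shaft to the tip 133 mm ahead. x along the axis to the tip, y and z square to the handle's faces. Lying, its axis is 13 mm up.
- scraper: Loose scraper block, dark wood with black rubber edges, a plain box 120 mm (its x) by 34 mm (its y) by 44 mm (its z), 0.13 kg; origin at its centre. It stands on a 120 x 34 mm face, to be pinched across the 34 mm.
- stone1: Loose cast scent stone, a coloured round plaster stick (terracotta), 25 mm in diameter, 36 mm long, 24 g; may be absent. Origin at its centre, y along its axis. At the start it lies wholly inside the bore at stand x = -75 mm, loose, moved by a newton or so.
- stone2: Loose cast scent stone, a coloured round plaster stick (sage green), 25 mm in diameter, 36 mm long, 24 g; may be absent. Origin at its centre, y along its axis. At the start it lies wholly inside the bore at stand x = -25 mm, loose, moved by a newton or so.
- stone3: Loose cast scent stone, a coloured round plaster stick (lilac), 25 mm in diameter, 36 mm long, 24 g; may be absent. Origin at its centre, y along its axis. At the start it lies wholly inside the bore at stand x = 25 mm, loose, moved by a newton or so.
- stone4: Loose cast scent stone, a coloured round plaster stick (blue), 25 mm in diameter, 36 mm long, 24 g; may be absent. Origin at its centre, y along its axis. At the start it lies wholly inside the bore at stand x = 75 mm, loose, moved by a newton or so.
- chip1: Loose off-white plaster chip, 20 x 14 x 8 mm, 10 g; may be absent. Origin at its centre. At the start it lies flat on the deck, 67 mm or more from the mould.
- chip2: Loose off-white plaster chip, 16 x 15 x 9 mm, 10 g; may be absent. Origin at its centre. At the start it lies flat on the deck, 67 mm or more from the mould.
- chip3: Loose off-white plaster chip, 22 x 12 x 8 mm, 10 g; may be absent. Origin at its centre. At the start it lies flat on the deck, 67 mm or more from the mould.
- chip4: Loose off-white plaster chip, 18 x 16 x 9 mm, 10 g; may be absent. Origin at its centre. At the start it lies flat on the deck, 67 mm or more from the mould.
- chip5: Loose off-white plaster chip, 17 x 13 x 8 mm, 10 g; may be absent. Origin at its centre. At the start it lies flat on the deck, 67 mm or more from the mould.
- chip6: Loose off-white plaster chip, 21 x 15 x 8 mm, 10 g; may be absent. Origin at its centre. At the start it lies flat on the deck, 67 mm or more from the mould.
- bottle1: Bystander: aluminium bottle with white cap, 56 mm in diameter, 106 mm tall; origin under its centre. Leave alone.
- papercup: Bystander: cream paper cup, 84 mm across, 85 mm tall; origin under its centre. Leave alone.
- beaker: Bystander: small glass cup, 60 mm across, 75 mm tall; origin under its centre. Leave alone.
Things that resemble listed ones, but are neither listed nor needed, are in the scene too. Of the things that look like the rod, take the one that is farthest from the robot's base at the start.

How it is judged:
On the way, in this order (a step that is already met when the one before it is completed fails the run):
1. the scraper block is brought down onto the deck (x of scraper in the frame of stand between -0.117 and 0.117 m and y of scraper in the frame of stand between 0.015 and 0.14 m and z of scraper in the frame of stand below 0.062 m), for 0.1 s.
2. every plaster chip lies in the waste trough (x of chip1 in the frame of stand between -0.117 and 0.117 m and y of chip1 in the frame of stand between 0.128 and 0.194 m and z of each of chip1, chip2, chip3, chip4, chip5, chip6 in the frame of stand below 0.03 m and x of chip2 in the frame of stand between -0.117 and 0.117 m and y of chip2 in the frame of stand between 0.128 and 0.194 m and x of chip3 in the frame of stand between -0.117 and 0.117 m and y of chip3 in the frame of stand between 0.128 and 0.194 m and x of chip4 in the frame of stand between -0.117 and 0.117 m and y of chip4 in the frame of stand between 0.128 and 0.194 m and x of chip5 in the frame of stand between -0.117 and 0.117 m and y of chip5 in the frame of stand between 0.128 and 0.194 m and x of chip6 in the frame of stand between -0.117 and 0.117 m and y of chip6 in the frame of stand between 0.128 and 0.194 m), for 0.2 s.
3. every stone is completely out of its bore, past the exit face (y of each of stone1, stone2, stone3, stone4 in the frame of stand above 0.0185 m), for 0.2 s.
At the end, for the whole second after the job is handed in: Every chip lies in the trough; every stone lies or stands at rest on the floor of the drying tray, none on another; the rod (level) and the scraper block lie at rest on the mat, their origins over it (all of step 2 and x of stone1 in the frame of dryer between -0.111 and 0.111 m and y of stone1 in the frame of dryer between -0.04 and 0.04 m and z of stone1 in the frame of dryer between 0.01 and 0.03 m and x of stone2 in the frame of dryer between -0.111 and 0.111 m and y of stone2 in the frame of dryer between -0.04 and 0.04 m and z of stone2 in the frame of dryer between 0.01 and 0.03 m and x of stone3 in the frame of dryer between -0.111 and 0.111 m and y of stone3 in the frame of dryer between -0.04 and 0.04 m and z of stone3 in the frame of dryer between 0.01 and 0.03 m and x of stone4 in the frame of dryer between -0.111 and 0.111 m and y of stone4 in the frame of dryer between -0.04 and 0.04 m and z of stone4 in the frame of dryer between 0.01 and 0.03 m and x of rod in the frame of mat between -0.135 and 0.135 m and y of rod in the frame of mat between -0.105 and 0.105 m and z of rod in the frame of mat below 0.026 m and angle between rod's own x axis and vertical between 1.4 and 1.74 rad and x of scraper in the frame of mat between -0.135 and 0.135 m and y of scraper in the frame of mat between -0.105 and 0.105 m and z of scraper in the frame of mat below 0.032 m and linear speed of each of stone1, stone2, stone3, stone4, rod, scraper below 0.02 m/s); the robot touches nothing.
It fails at once if a chip is lifted off the stand (more than 45 mm above the deck) instead of being scraped (z of any of chip1, chip2, chip3, chip4, chip5, chip6 in the frame of stand above 0.073 m).
It fails at once if the bottle or a cup near the work is shifted by more than 20 mm (distance of any of bottle1, papercup, beaker from where it was at the start of the episode above 0.02 m).
Of stone1, stone2, stone3, stone4 only 2 to 4 are there at a start; the rules pass over those that are not, and their reading is None.
Of chip1, chip2, chip3, chip4, chip5, chip6 only 4 to 6 are there at a start; the rules pass over those that are not, and their reading is None.
At some moment in a run one of rod, scraper may be knocked a few centimetres aside while the robot is not near it.
Once in a run the grip may slacken for a moment while it holds something.
It also fails if it takes over 210 s, if anything falls off the work surface, if the arm or the gripper's body presses on something with over 40 N, if the wrist force passes 120 N, or if a joint passes its speed limit or range.

## Robot

A 7-joint arm with a two-finger parallel gripper is mounted at the origin on the work surface. World frame = base frame: x ahead of the robot, y to its left, z up, the work surface at z = 0. Lengths are in m, angles in rad, forces in N, time in s.
With the tool pointing down it reaches from about 0.35 to 0.9 m from the base axis. Payload 8.1 kg.
Tool frame: the origin (TCP) lies midway between the tips of the shut fingers; the grasp point (between the pads) lies arm.hold_point_z behind it (arm.hold_point_z is the distance from the TCP to the grasp point, in m); z points along the fingers, x is the direction in which the jaws open and shut, and the axes are right-handed (so a half turn about z gives the same grasp; the last joint's range is limited). The gripper opens to 92 mm and grips with 3 to 60 N. Pads are 19 mm wide; open, the fingers measure 130 mm over their backs; the gripper's body (75 mm by 190 mm) begins 47 mm behind the grasp point.
Start: joints at [-1.414, 0.434, 0.025, 1.573, -0.012, 1.134, -0.075], TCP at [0.161, 0.604, 0.196] pointing down, gripper open.
Joint ranges: [-2.62, 2.62], [-0.44, 2.09], [-1.27, 1.32], [0.08, 2.57], [-1.32, 4.46], [0.12, 2], [-2.74, 2.74]. Speed limits (rad/s): [2.22, 2.22, 3.01, 3.01, 3.14, 3.14, 3.14].

## Interface

Orientations are given as a rotation vector (axis times angle).
In Python, from cell import arm gives the robot as it stands.
- The arm moves only by the shell command python3 -m pendant 'ROWS' [FORCE]. ROWS is JSON, a list of rows, each an object with "dp": the shift along the tool's x, y, z in m, a list of three; "rotation": the turn, a rotation vector about the tool's x, y, z in rad, a list of three; "fingers": the closure, from -1 (fully open) to 1 (shut). In form: [{"dp": [x, y, z], "rotation": [rx, ry, rz], "fingers": fingers}, ...]. A call has 1 to 20 rows; each row is the pose to reach, as a shift and turn from the pose measured when the call began, along the tool's axes at that moment; what a row does not reach only later rows make up. A row lasts 1/8 s, in which the tool goes at most 62.5 mm and 10.7 degrees, less where a joint would pass 70% of its speed; a pose out of reach is approached as far as the arm can. A call with a gripper value outside its range is refused whole. The fingers move at their own pace and stop on an object; FORCE is the grip in N (left out, the last holds). Time passes only in rows, so rows that repeat a pose let the fingers close. It gives the time, the measured TCP pose, the force and the opening at its end, in the units of the state.
- arm.observe(): the state, without advancing time (a new reading comes with each control period).
- arm.get_image(name): name is "scene" or "side" or "wrist"; returns the picture (400x640x3 uint8, blue, green, red); there is no depth.
- arm.camera_params(name): a dict with "camera_matrix" (3x3 intrinsics, pixels), "k1" (the pictures are not rectified: a ray, as slopes to the right and down, at radius r is drawn at 1 + k1 r^2 times it, then the intrinsics apply), "rvec" (rotation vector, rad) and "tvec" (3), from world to camera coordinates, as OpenCV has them. Camera axes: x right, y down, z forward; pixel columns grow to the right and rows downward; lengths in m; the calibration is good to about 2 mm. A picture is of the moment at which its call begins: read the wrist's pose just before it. camera_params takes no time and is no camera call; for the wrist camera it gives the pose at the moment of the call.
- arm.sign_off(): hands the job in, once; it reports no verdict.
The state is a dict: "clock": time; "joints": joint angles; "dq": joint speeds; "joint_efforts": joint torques, N m; "position": TCP position; "ee_rot": TCP orientation; "force": force on the tool from outside, world axes, zero at the start; "ft_torque": the same for the moment, N m; "width": opening from 0.0 (shut) to 1.0 (fully open).
Only numpy, scipy, OpenCV 4.12 (cv2) and the standard library are available. Lean on these libraries where they do the work, as an engineer would, in place of code of your own. Each camera call takes 0.05 s, during which the arm holds its last target.

## Working session

There is one attempt and no reset: what is moved stays moved. The work goes in short steps, Python scripts to look and compute and a shell command to move; the robot and the scene stay as the last step left them, time stands still between calls to the robot, and variables do not carry over. Pictures are saved under pics/ and viewed, and the job is handed in when it is done.

```bash
ls; mkdir -p pics; python3 - <<'E'
from cell import arm
import cv2
print(arm.observe(), arm.hold_point_z)
for n in ["scene","side","wrist"]:
    p=arm.camera_params(n); print(n,p)
    cv2.imwrite(f"pics/{n}0.png",arm.get_image(n))
E
```

```text
pics
{'clock': 0.0, 'joints': array([-1.41357865,  0.43524862,  0.02496083,  1.57410686, -0.01162115,
        1.13400627, -0.07509   ]), 'dq': array([ 0.00039272,  0.00103053, -0.00255559,  0.00098756,  0.00014747,
       -0.0012135 ,  0.00046805]), 'joint_efforts': array([ 1.36647395e-03, -6.67841792e+01,  9.85697508e-01, -3.14446235e+01,
       -6.04441040e-02,  4.28821868e-02,  1.77766851e-04]), 'position': array([0.16046425, 0.60345633, 0.19492517]), 'ee_rot': array([ 2.48969179e+00,  1.91421551e+00, -1.89787068e-03]), 'force': array([ 0.22584368,  0.06943771, -0.20061365]), 'ft_torque': array([ 0.03355096, -0.02956425,  0.02723466]), 'width': 1.000320356343446} 0.0188
scene {'camera_matrix': array([[446.565963  ,   0.        , 312.30645308],
       [  0.        , 446.565963  , 201.44577939],
       [  0.        ,   0.        ,   1.        ]]), 'k1': -0.019579166028701373, 'rvec': array([ 0.77434136,  2.72093878, -0.86526124]), 'tvec': array([ 0.4473442 , -0.19707446,  1.44419571])}
side {'camera_matrix': array([[429.43000969,   0.        , 314.74037407],
       [  0.        , 429.43000969, 200.75685685],
       [  0.        ,   0.        ,   1.        ]]), 'k1': 0.012140769711041846, 'rvec': array([ 2.21062097, -0.32559796,  0.18638165]), 'tvec': array([-0.50777632,  0.13584656,  1.03137341])}
wrist {'camera_matrix': array([[324.00615324,   0.        , 319.90701092],
       [  0.        , 324.00615324, 201.15367224],
       [  0.        ,   0.        ,   1.        ]]), 'k1': -0.06804153689836254, 'rvec': array([-2.3144843 , -1.77958301, -0.23735552]), 'tvec': array([-0.62446576, -0.03329446,  0.39009138])}
```

View pics/scene0.png

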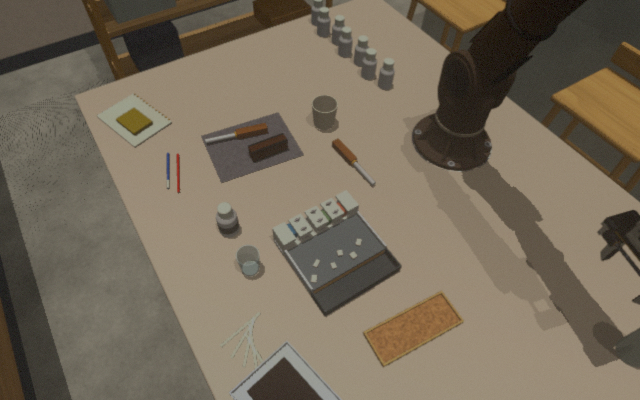

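View pics/side0.png

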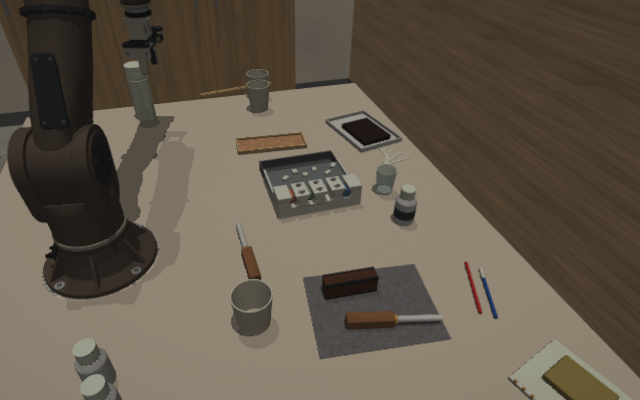

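View pics/wrist0.png

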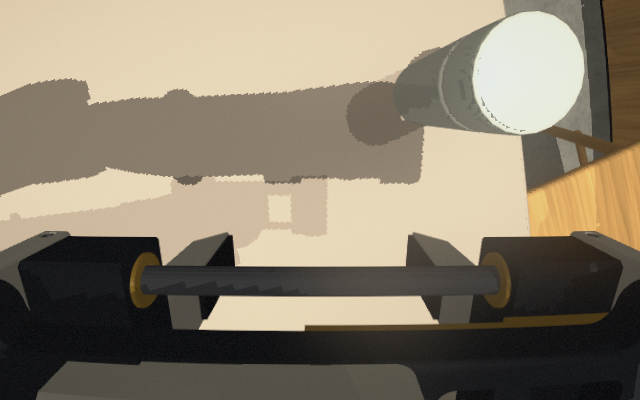

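The scene view shows the mat at about (252,146) with the rod and scraper on it. The stand is at (335,250), the tray at (413,327) and the decoy rod at (353,162), nearer the base. I'll zoom in and measure.

```bash
cat > h.py <<'E'
from cell import arm
import cv2, numpy as np
from scipy.spatial.transform import Rotation as R
def cam(n):
    p=arm.camera_params(n); return p
def pix2plane(p,uv,z):
    K=p["camera_matrix"]; d=np.array([p["k1"],0,0,0,0.])
    u=cv2.undistortPoints(np.array(uv,float).reshape(-1,1,2),K,d).reshape(-1,2)
    Rm=R.from_rotvec(p["rvec"]).as_matrix(); c=-Rm.T@p["tvec"]
    z=np.broadcast_to(z,(len(u),))
    out=[]
    for (a,b),zz in zip(u,z):
        v=Rm.T@np.array([a,b,1]); out.append(c+v*(zz-c[2])/v[2])
    return np.array(out)
def proj(p,X):
    return cv2.projectPoints(np.array(X,float).reshape(-1,3),np.array(p["rvec"],float),np.array(p["tvec"],float),p["camera_matrix"],np.array([p["k1"],0,0,0,0.]))[0].reshape(-1,2)
def crop(img,x0,y0,x1,y1,s,name):
    c=cv2.resize(img[y0:y1,x0:x1],None,fx=s,fy=s,interpolation=cv2.INTER_CUBIC); cv2.imwrite("pics/"+name,c)
E
python3 - <<'E'
from h import *
s=cv2.imread("pics/scene0.png"); d=cv2.imread("pics/side0.png")
crop(s,260,180,410,320,5,"s_st.png"); crop(s,190,90,390,220,4,"s_mat.png")
crop(d,240,130,400,220,5,"d_st.png"); crop(d,290,250,460,360,4,"d_mat.png")
E
```

```text
(no output)
```

View pics/s_st.png

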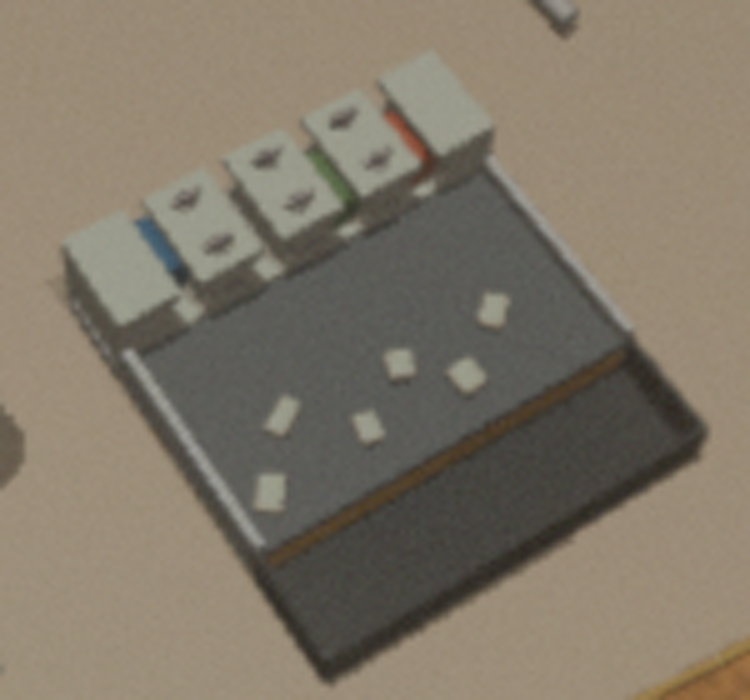

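View pics/s_mat.png

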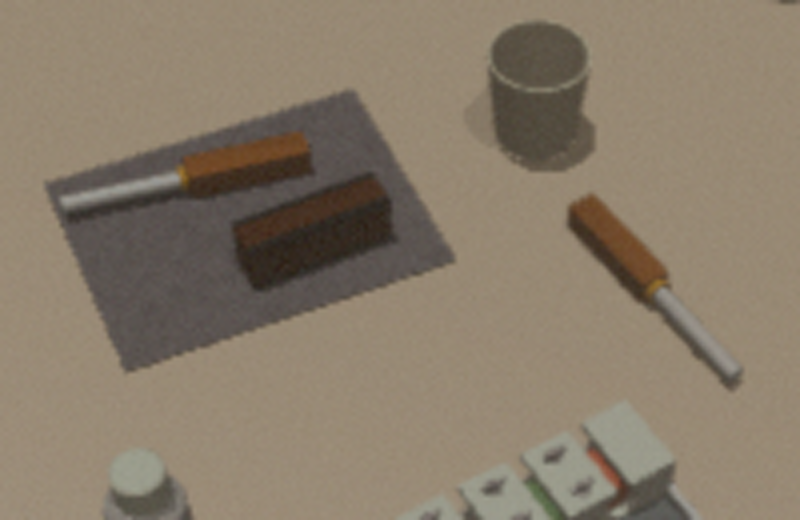

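View pics/d_st.png

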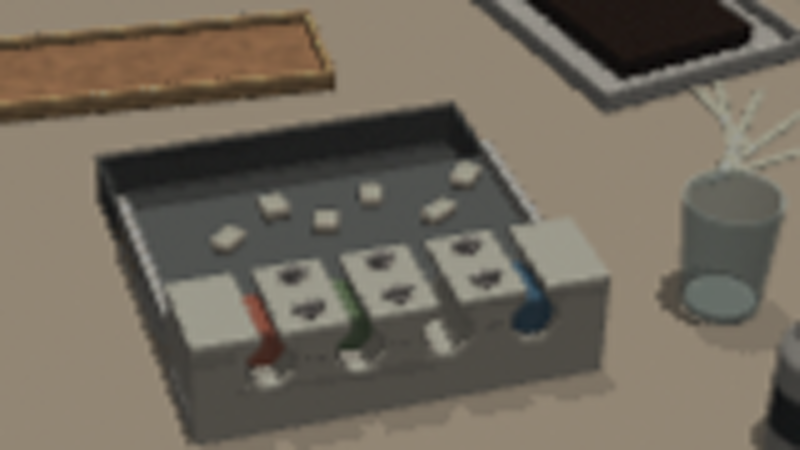

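View pics/d_mat.png

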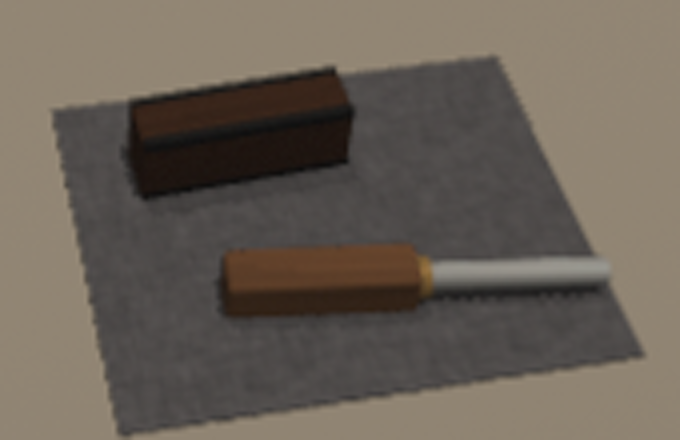

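Three stones are visible: red, green and blue, with bore 3 empty. There are six chips. Next I'll fit the poses.

```bash
cat > fit.py <<'E'
from h import *
from scipy.optimize import least_squares
S=cam("scene"); D=cam("side")
def fit(obs,x0):
    # obs: list of (cam, uv, local xyz)
    def res(q,):
        c,s=np.cos(q[2]),np.sin(q[2]); r=[]
        for p,uv,X in obs:
            W=[q[0]+c*X[0]-s*X[1],q[1]+s*X[0]+c*X[1],X[2]]
            r+=list(proj(p,[W])[0]-uv)
        return np.array(r)
    s=least_squares(res,x0,loss="soft_l1"); return s.x, np.round(res(s.x).reshape(-1,2),1)
cs=lambda x,y:np.array([260+x/5,180+y/5]); cd=lambda x,y:np.array([240+x/5,130+y/5])
st=[(S,cs(65,245),(118,-60,66)),(S,cs(435,52),(-118,-60,66)),(S,cs(493,125),(-118,0,66)),(S,cs(122,322),(118,0,66)),
(S,cs(262,545),(113,130,40)),(S,cs(628,330),(-113,130,40)),
(D,cd(167,285),(-118,0,66)),(D,cd(190,348),(-118,-60,66)),(D,cd(608,278),(118,-60,66)),(D,cd(573,217),(118,0,66)),(D,cd(190,440),(-118,-60,0)),(D,cd(600,365),(118,-60,0))]
st=[(a,b,np.array(c)/1e3) for a,b,c in st]
g=pix2plane(S,[(316,235)],0.066)[0]
print("stand", g,*[np.array2string(v,separator=',') for v in min((fit(st,[g[0],g[1],a]) for a in (0,1.5,3,-1.5)),key=lambda t:np.abs(t[1]).sum())])
ms=lambda x,y:np.array([190+x/4,90+y/4]); md=lambda x,y:np.array([290+x/4,250+y/4])
# mat corners on plane .003
for n,p,l in (("S",S,[ms(48,183),ms(353,91),ms(455,258),ms(128,370)]),("D",D,[md(498,58),md(53,110),md(120,435),md(642,355)])):
    print("mat",n,np.round(pix2plane(p,l,.003)[:,:2],3).tolist())
print("scraper top S",np.round(pix2plane(S,[ms(236,224),ms(375,176),ms(388,207),ms(250,250)],.047)[:,:2],3).tolist())
print("scraper top D",np.round(pix2plane(D,[md(132,100),md(334,70),md(352,110),md(140,145)],.047)[:,:2],3).tolist())
print("rod top handle S",np.round(pix2plane(S,[ms(185,163),ms(305,135),ms(309,155),ms(190,185)],.029)[:,:2],3).tolist())
print("rod tip S,D",np.round(pix2plane(S,[ms(65,204)],.016)[:,:2],3).tolist(),np.round(pix2plane(D,[md(606,272)],.016)[:,:2],3).tolist())
print("rod top handle D",np.round(pix2plane(D,[md(412,245),md(225,255),md(222,285),md(416,278)],.029)[:,:2],3).tolist())
chips=[cs(*c) for c in [(493,309),(466,375),(400,362),(368,427),(282,415),(270,492)]]
print("chipsW",np.round(pix2plane(S,chips,.034)[:,:2],3).tolist())
print("tray S",np.round(pix2plane(S,[(364,329),(445,294),(463,321),(385,362)],.014)[:,:2],3).tolist())
print("others cup,bottle,beaker,decoy",np.round(pix2plane(S,[(325,122),(229,228),(250,270),(353,160)],.0)[:,:2],3).tolist())
E
python3 fit.py
```

```text
stand [0.58465364 0.10657897 0.066     ] [0.55407708,0.08742652,0.00942623] [[-1.6,-0.8],
 [-1.4,-0.5],
 [-0.3,-0.1],
 [-1.3, 0.8],
 [-0.2,-0.2],
 [-0.5, 0. ],
 [-1.4,-1. ],
 [-0.7,-0.7],
 [-0.5,-1.5],
 [-1.7,-1. ],
 [ 0.1, 0.3],
 [-0.9, 0.1]]
mat S [[0.677, -0.432], [0.415, -0.397], [0.439, -0.193], [0.704, -0.225]]
mat D [[0.709, -0.234], [0.442, -0.199], [0.416, -0.407], [0.681, -0.439]]
scraper top S [[0.583, -0.275], [0.468, -0.264], [0.476, -0.231], [0.586, -0.246]]
scraper top D [[0.474, -0.243], [0.589, -0.253], [0.587, -0.283], [0.468, -0.274]]
rod top handle S [[0.581, -0.37], [0.485, -0.348], [0.493, -0.327], [0.589, -0.346]]
rod tip S,D [[0.678, -0.391]] [[0.683, -0.398]]
rod top handle D [[0.587, -0.362], [0.493, -0.341], [0.485, -0.358], [0.58, -0.382]]
chipsW [[0.489, 0.167], [0.524, 0.192], [0.549, 0.168], [0.584, 0.19], [0.617, 0.162], [0.646, 0.195]]
tray S [[0.609, 0.361], [0.383, 0.396], [0.393, 0.472], [0.614, 0.45]]
others cup,bottle,beaker,decoy [[0.302, -0.281], [0.756, -0.072], [0.766, 0.074], [0.318, -0.096]]
```

```bash
cat >> h.py <<'E'
def go(x,y,z,yawdeg):
    """rows values for a downward-pointing tool, tool x at yawdeg"""
    o=arm.observe(); Rc=R.from_rotvec(o["ee_rot"])
    a=np.radians(yawdeg); tx=np.array([np.cos(a),np.sin(a),0]); tz=np.array([0,0,-1.]); ty=np.cross(tz,tx)
    Rt=R.from_matrix(np.stack([tx,ty,tz],1))
    print("t",round(o["clock"],2),"dp",np.round(Rc.inv().apply(np.array([x,y,z])-o["position"]),4).tolist(),"rot",np.round((Rc.inv()*Rt).as_rotvec(),4).tolist())
def state():
    o=arm.observe(); Rc=R.from_rotvec(o["ee_rot"]).as_matrix()
    print("t",round(o["clock"],2),"pos",np.round(o["position"],4),"yaw",round(float(np.degrees(np.arctan2(Rc[1,0],Rc[0,0]))),2),"tz",np.round(Rc[:,2],3),"F",np.round(o["force"],1),"w_mm",round(o["width"]*92,1),"q",np.round(o["joints"],2))
E
python3 -c "
from h import *
state(); go(.53,-.22,.30,-95)"
```

```text
t 0.15 pos [0.1605 0.6036 0.1951] yaw 75.11 tz [-0.    -0.001 -1.   ] F [1.2 0.1 0.3] w_mm 92.0 q [-1.41  0.44  0.02  1.57 -0.01  1.13 -0.08]
t 0.15 dp [-0.7012, 0.5687, -0.104] rot [0.0017, -0.0001, 2.969]
```

```bash
python3 -m pendant '[{"dp":[-0.35,0.28,-0.1],"rotation":[0,0,1.4],"fingers":-1},{"dp":[-0.35,0.28,-0.1],"rotation":[0,0,1.4],"fingers":-1},{"dp":[-0.35,0.28,-0.1],"rotation":[0,0,1.4],"fingers":-1},{"dp":[-0.35,0.28,-0.1],"rotation":[0,0,1.4],"fingers":-1},{"dp":[-0.35,0.28,-0.1],"rotation":[0,0,1.4],"fingers":-1},{"dp":[-0.35,0.28,-0.1],"rotation":[0,0,1.4],"fingers":-1},{"dp":[-0.7,0.57,-0.1],"rotation":[0,0,2.97],"fingers":-1},{"dp":[-0.7,0.57,-0.1],"rotation":[0,0,2.97],"fingers":-1},{"dp":[-0.7,0.57,-0.1],"rotation":[0,0,2.97],"fingers":-1},{"dp":[-0.7,0.57,-0.1],"rotation":[0,0,2.97],"fingers":-1},{"dp":[-0.7,0.57,-0.1],"rotation":[0,0,2.97],"fingers":-1},{"dp":[-0.7,0.57,-0.1],"rotation":[0,0,2.97],"fingers":-1},{"dp":[-0.7,0.57,-0.1],"rotation":[0,0,2.97],"fingers":-1},{"dp":[-0.7,0.57,-0.1],"rotation":[0,0,2.97],"fingers":-1},{"dp":[-0.7,0.57,-0.1],"rotation":[0,0,2.97],"fingers":-1},{"dp":[-0.7,0.57,-0.1],"rotation":[0,0,2.97],"fingers":-1},{"dp":[-0.7,0.57,-0.1],"rotation":[0,0,2.97],"fingers":-1},{"dp":[-0.7,0.57,-0.1],"rotation":[0,0,2.97],"fingers":-1},{"dp":[-0.7,0.57,-0.1],"rotation":[0,0,2.97],"fingers":-1}]' 30; python3 -c "
from h import *
state(); p=cam('wrist'); i=arm.get_image('wrist'); cv2.imwrite('pics/w1.png',i); np.save('w1.npy',p,allow_pickle=True)"
```

```text
clock: 2.52
position: [0.5316, -0.2185, 0.2962]
ee_rot: [2.125, -2.314, 0.001]
force: [0.2, 0.6, 0.5]
width: 1.001
t 2.52 pos [ 0.5316 -0.2185  0.2962] yaw -94.87 tz [ 0. -0. -1.] F [0.2 0.6 0.5] w_mm 92.1 q [-0.41  0.4   1.04  1.6  -0.35  1.35 -0.99]
```

View pics/w1.png

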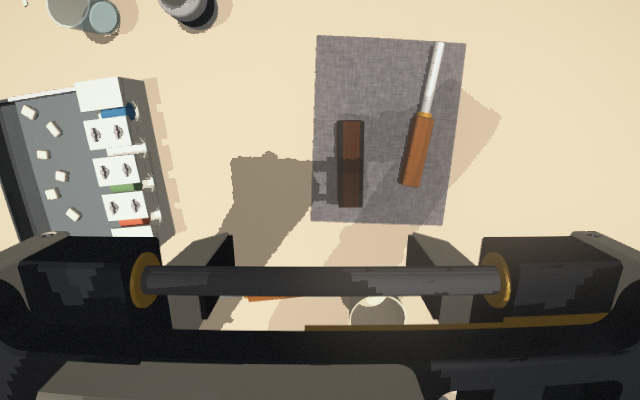

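The wrist view shows the scraper top at roughly (338–362, 121–207), the rod handle at (400–432, 113–187) and the mould at left.

```bash
python3 - <<'E'
from h import *
i=cv2.imread("pics/w1.png"); crop(i,300,30,480,230,3,"w1m.png"); crop(i,0,70,180,235,4,"w1s.png")
E
```

```text
(no output)
```

View pics/w1m.png

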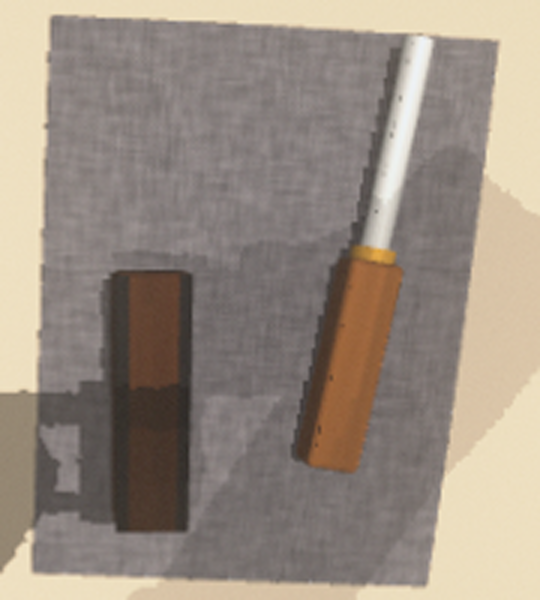

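View pics/w1s.png

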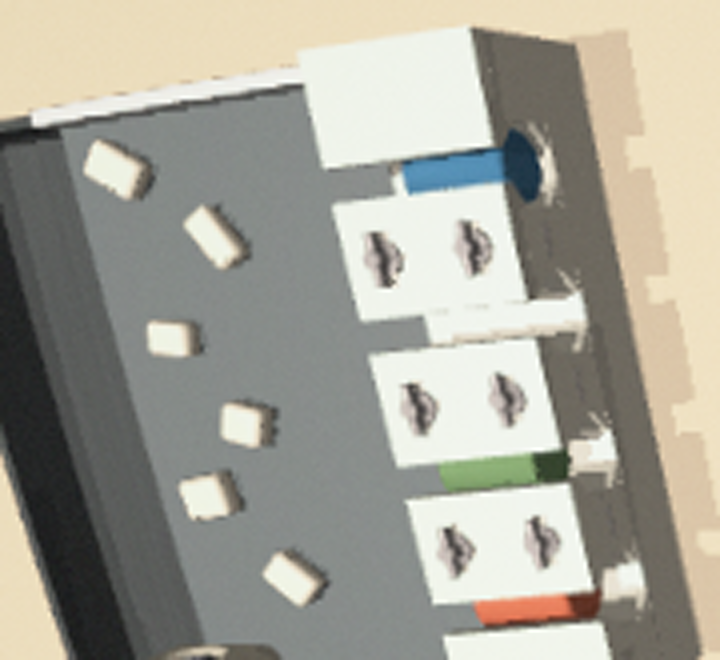

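```bash
cat > wf.py <<'E'
from h import *
p=np.load("w1.npy",allow_pickle=True).item()
Rm=R.from_rotvec(p["rvec"]).as_matrix(); print("cam at",-Rm.T@p["tvec"])
m=lambda x,y:(300+(x-1)/3,30+(y-1)/3); s=lambda x,y:((x-1.5)/4,70+(y-1.5)/4)
q=pix2plane(p,[m(112,270),m(190,270),m(187,531),m(116,531)],.047)[:,:2]
print("scr top",np.round(q,4).tolist(),q.mean(0))
q=pix2plane(p,[m(52,16),m(498,41),m(428,586),m(33,571)],.003)[:,:2]; print("mat",np.round(q,4).tolist(),q.mean(0))
q=pix2plane(p,[m(348,262),m(403,266),m(355,471),m(310,462)],.029)[:,:2]; print("rod handle top",np.round(q,4).tolist(),q.mean(0))
q=pix2plane(p,[m(422,38)],.016); print("tip",q)
from fit import fit,st
W=[(p,np.array(s(*a)),np.array(X)/1e3) for a,X in [((298,50),(118,0,66)),((470,28),(118,-60,66)),((492,148),(83,-60,66)),((322,167),(83,0,66)),((573,45),(118,-60,0)),((590,593),(-69,-60,66)),((433,605),(-69,0,66)),((520,297),(31,-60,66)),((410,500),(-31,0,66)),((570,485),(-31,-60,66))]]
x,r=fit(W,[.554,.087,.009]); print(x,r.tolist())
x,r=fit(W+st,[.554,.087,.009]); print(x,r.tolist())
q=pix2plane(p,[s(*a) for a in [(118,168),(213,236),(172,338),(245,424),(209,497),(293,578)]],.036)[:,:2]
print("chips stand",np.round(q-x[:2],3).tolist())
E
python3 wf.py | grep -v "^\[\[\|stand \[" | tail -30
```

```text
cam at [ 0.60216729 -0.2241917   0.48529502]
scr top [[0.5921, -0.2462], [0.5893, -0.2804], [0.47, -0.2727], [0.4729, -0.2394]] [ 0.53109159 -0.25968324]
mat [[0.7077, -0.2295], [0.6822, -0.4364], [0.4154, -0.404], [0.4419, -0.1962]] [ 0.56179469 -0.31652473]
rod handle top [[0.5867, -0.3555], [0.583, -0.3811], [0.4878, -0.3576], [0.4941, -0.3357]] [ 0.53790536 -0.35746623]
tip [[ 0.68337264 -0.39542763  0.016     ]]
 [-1.4,-0.5],
 [-0.3,-0.1],
 [-1.3, 0.8],
 [-0.2,-0.2],
 [-0.5, 0. ],
 [-1.4,-1. ],
 [-0.7,-0.7],
 [-0.5,-1.5],
 [-1.7,-1. ],
 [ 0.1, 0.3],
 [-0.9, 0.1]]
mat S [[0.677, -0.432], [0.415, -0.397], [0.439, -0.193], [0.704, -0.225]]
mat D [[0.709, -0.234], [0.442, -0.199], [0.416, -0.407], [0.681, -0.439]]
scraper top S [[0.583, -0.275], [0.468, -0.264], [0.476, -0.231], [0.586, -0.246]]
scraper top D [[0.474, -0.243], [0.589, -0.253], [0.587, -0.283], [0.468, -0.274]]
rod top handle S [[0.581, -0.37], [0.485, -0.348], [0.493, -0.327], [0.589, -0.346]]
rod tip S,D [[0.678, -0.391]] [[0.683, -0.398]]
rod top handle D [[0.587, -0.362], [0.493, -0.341], [0.485, -0.358], [0.58, -0.382]]
chipsW [[0.489, 0.167], [0.524, 0.192], [0.549, 0.168], [0.584, 0.19], [0.617, 0.162], [0.646, 0.195]]
tray S [[0.609, 0.361], [0.383, 0.396], [0.393, 0.472], [0.614, 0.45]]
others cup,bottle,beaker,decoy [[0.302, -0.281], [0.756, -0.072], [0.766, 0.074], [0.318, -0.096]]
[0.5539007  0.08566877 0.00546698] [[-0.3, 0.7], [-0.4, -0.1], [-0.1, -1.8], [-0.0, -0.9], [0.7, 0.1], [0.7, -0.4], [0.0, 0.1], [1.6, 1.4], [-1.2, 0.3], [-0.6, 0.1]]
[0.55389612 0.08595336 0.00534669] [[-0.5, 0.8], [-0.6, -0.1], [-0.3, -1.8], [-0.2, -0.9], [0.5, 0.2], [0.5, -0.3], [-0.2, 0.2], [1.4, 1.5], [-1.4, 0.4], [-0.8, 0.1], [-1.8, -1.4], [-1.5, -0.8], [-0.4, -0.3], [-1.6, 0.2], [-0.8, -0.8], [-0.9, -0.2], [-1.4, -0.8], [-0.8, -0.5], [-0.4, -1.0], [-1.5, -0.6], [0.1, 0.6], [-0.8, 0.5]]
```

```bash
python3 -c "
from h import *
go(.531,-.2597,.020,-93.5)"
```

```text
t 2.58 dp [0.0409, -0.0029, 0.2762] rot [-0.0003, -0.0005, -0.0246]
```

```bash
python3 -m pendant '[{"dp":[0.041,-0.003,0.06],"rotation":[0,0,-0.025],"fingers":-0.4},{"dp":[0.041,-0.003,0.12],"rotation":[0,0,-0.025],"fingers":-0.4},{"dp":[0.041,-0.003,0.18],"rotation":[0,0,-0.025],"fingers":-0.4},{"dp":[0.041,-0.003,0.22],"rotation":[0,0,-0.025],"fingers":-0.4},{"dp":[0.041,-0.003,0.25],"rotation":[0,0,-0.025],"fingers":-0.4},{"dp":[0.041,-0.003,0.276],"rotation":[0,0,-0.025],"fingers":-0.4},{"dp":[0.041,-0.003,0.276],"rotation":[0,0,-0.025],"fingers":-0.4}]' 35; python3 -c "
from h import *
state(); i=arm.get_image('wrist'); cv2.imwrite('pics/w2.png',i)"
```

```text
clock: 3.45
position: [0.5301, -0.2587, 0.0189]
ee_rot: [2.154, -2.286, -0.004]
force: [-1.2, -0.3, 1.3]
width: 0.7
t 3.45 pos [ 0.5301 -0.2587  0.0189] yaw -93.41 tz [-0.002  0.001 -1.   ] F [-1.2 -0.3  1.3] w_mm 64.4 q [-0.15  0.7   0.78  1.88 -0.65  0.84 -0.65]
```

View pics/w2.png

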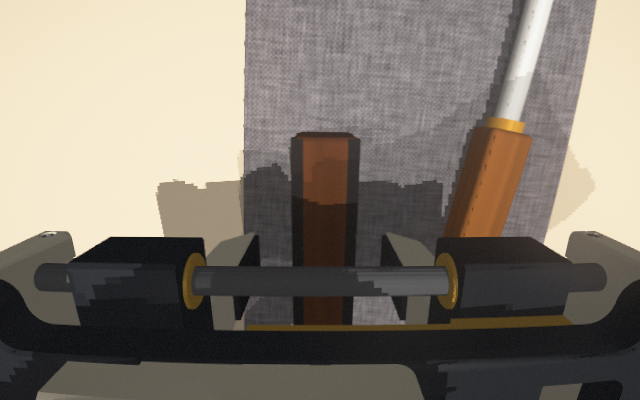

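The scraper is centred between the fingers, at about column 325. I'll close and lift.

```bash
python3 -m pendant '[{"dp":[0,0,0],"rotation":[0,0,0],"fingers":1},{"dp":[0,0,0],"rotation":[0,0,0],"fingers":1},{"dp":[0,0,0],"rotation":[0,0,0],"fingers":1},{"dp":[0,0,0],"rotation":[0,0,0],"fingers":1},{"dp":[0,0,0],"rotation":[0,0,0],"fingers":1},{"dp":[0,0,-0.03],"rotation":[0,0,0],"fingers":1},{"dp":[0,0,-0.07],"rotation":[0,0,0],"fingers":1},{"dp":[0,0,-0.11],"rotation":[0,0,0],"fingers":1},{"dp":[0,0,-0.11],"rotation":[0,0,0],"fingers":1}]' 40; python3 -c "
from h import *
state(); i=arm.get_image('wrist'); cv2.imwrite('pics/w3.png',i); go(.554,.01,.18,-89.7)"
```

```text
clock: 4.62
position: [0.5325, -0.2608, 0.1331]
ee_rot: [-2.153, 2.286, -0.007]
force: [0.4, -0.2, -0.5]
width: 0.006
t 4.62 pos [ 0.5325 -0.2608  0.1331] yaw -93.43 tz [ 0.004 -0.002 -1.   ] F [ 0.4 -0.2 -0.5] w_mm 0.6 q [-0.24  0.57  0.91  1.79 -0.52  1.04 -0.76]
t 4.67 dp [-0.2707, -0.0062, -0.0488] rot [-0.002, -0.0005, -0.0649]
```

View pics/w3.png

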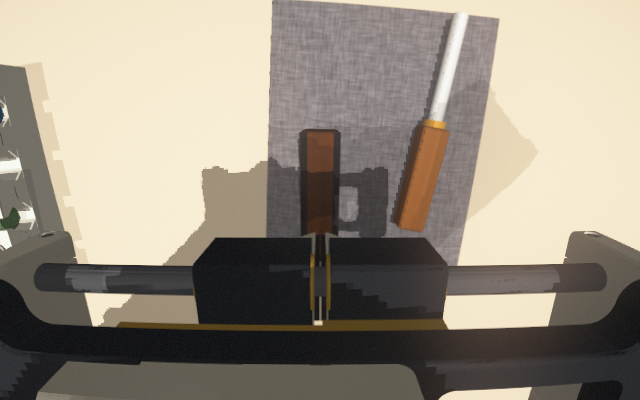

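The fingers are shut and the block is still on the mat, so the grip was lost. I'll re-measure and retry, checking the width before lifting.

```bash
python3 - <<'E'
from h import *
p=cam("wrist")
i=cv2.imread("pics/w3.png"); crop(i,270,110,470,250,4,"w3c.png")
print(np.round(pix2plane(p,[(302,130),(339,130),(332,235),(306,235)],.047)[:,:2],4).tolist())
E
```

```text
[[0.59, -0.2483], [0.5882, -0.2789], [0.496, -0.2684], [0.4974, -0.2451]]
```

View pics/w3c.png

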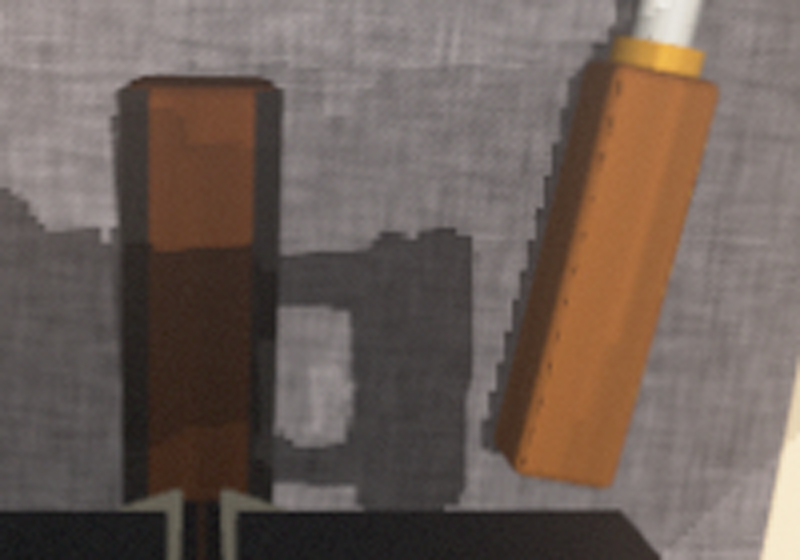

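```bash
python3 -c "
from h import *
go(.531,-.2615,.018,-93.5)"; python3 -m pendant '[{"dp":[0,0,0],"rotation":[0,0,0],"fingers":-0.4},{"dp":[0,0,0],"rotation":[0,0,0],"fingers":-0.4},{"dp":[0,0,0],"rotation":[0,0,0],"fingers":-0.4},{"dp":[0,-0.002,0.04],"rotation":[0,0,0],"fingers":-0.4},{"dp":[0,-0.002,0.08],"rotation":[0,0,0],"fingers":-0.4},{"dp":[0,-0.002,0.115],"rotation":[0,0,0],"fingers":-0.4},{"dp":[0,-0.002,0.115],"rotation":[0,0,0],"fingers":-0.4},{"dp":[0,-0.002,0.115],"rotation":[0,0,0],"fingers":1},{"dp":[0,-0.002,0.115],"rotation":[0,0,0],"fingers":1},{"dp":[0,-0.002,0.115],"rotation":[0,0,0],"fingers":1},{"dp":[0,-0.002,0.115],"rotation":[0,0,0],"fingers":1}]' 40; python3 -c "
from h import *
state(); i=arm.get_image('wrist'); cv2.imwrite('pics/w4.png',i)"
```

```text
t 4.67 dp [0.0016, 0.0009, 0.1134] rot [-0.002, -0.0004, 0.0014]
clock: 6.05
position: [0.5343, -0.26, 0.0169]
ee_rot: [-2.153, 2.285, -0.004]
force: [-0.3, -0.6, -1.1]
width: 0.316
t 6.05 pos [ 0.5343 -0.26    0.0169] yaw -93.41 tz [ 0.003 -0.001 -1.   ] F [-0.3 -0.6 -1.1] w_mm 29.1 q [-0.15  0.7   0.78  1.88 -0.66  0.84 -0.65]
```

View pics/w4.png

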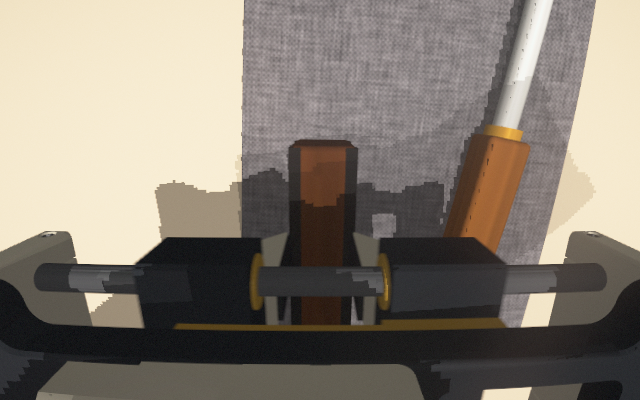

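```bash
python3 -m pendant '[{"dp":[0,0,0],"rotation":[0,0,0],"fingers":1},{"dp":[0,0,0],"rotation":[0,0,0],"fingers":1}]' 40; python3 -c "
from h import *
state(); i=arm.get_image('wrist'); crop(i,220,120,420,340,3.6,'w5.png')"
```

```text
clock: 6.35
position: [0.5342, -0.26, 0.0168]
ee_rot: [-2.153, 2.285, -0.004]
force: [-0.2, 0.8, 0.4]
width: 0.057
t 6.35 pos [ 0.5342 -0.26    0.0168] yaw -93.41 tz [ 0.003 -0.001 -1.   ] F [-0.2  0.8  0.4] w_mm 5.2 q [-0.15  0.71  0.78  1.88 -0.66  0.84 -0.65]
```

View pics/w5.png

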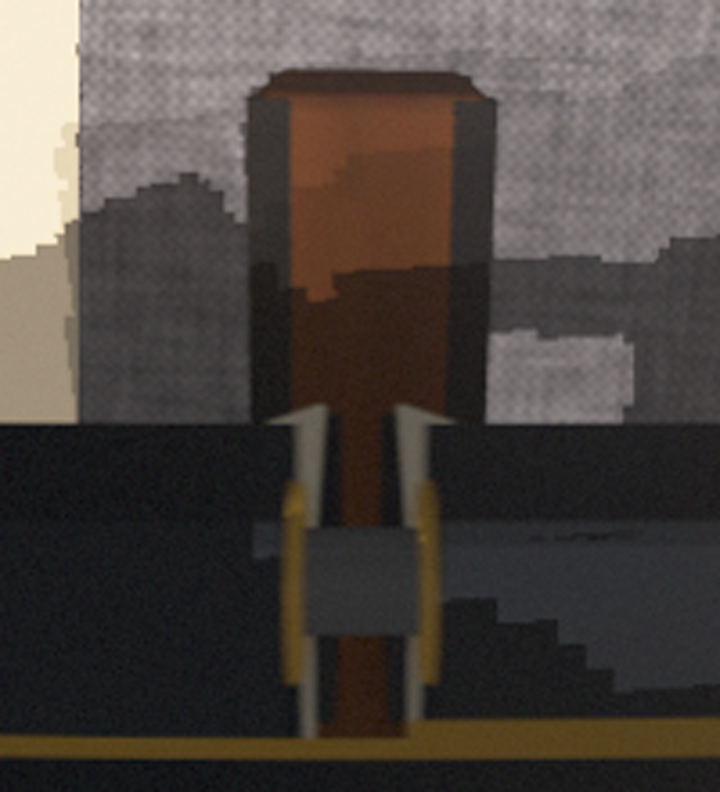

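```bash
python3 -c "
from h import *
o=arm.observe();p=cam('wrist');Rc=R.from_rotvec(o['ee_rot'])
for z in (0,-.0188,-.05,-.08): print(z,proj(p,[o['position']+Rc.apply([0,0,z])]))
Rm=R.from_rotvec(p['rvec']).as_matrix();print(-Rm.T@p['tvec']-o['position'])
"
python3 - <<'E'
from h import *
i=arm.get_image("side"); crop(i,240,190,440,330,4,"d5.png")
i=arm.get_image("scene"); crop(i,190,60,390,200,4,"s5.png")
E
```

```text
0 [[320.29697139 231.16442477]]
-0.0188 [[320.33975898 242.87088545]]
-0.05 [[320.43268146 268.34182918]]
-0.08 [[320.56304076 304.18845471]]
[ 0.07033509 -0.00384058  0.18930985]
```

View pics/d5.png

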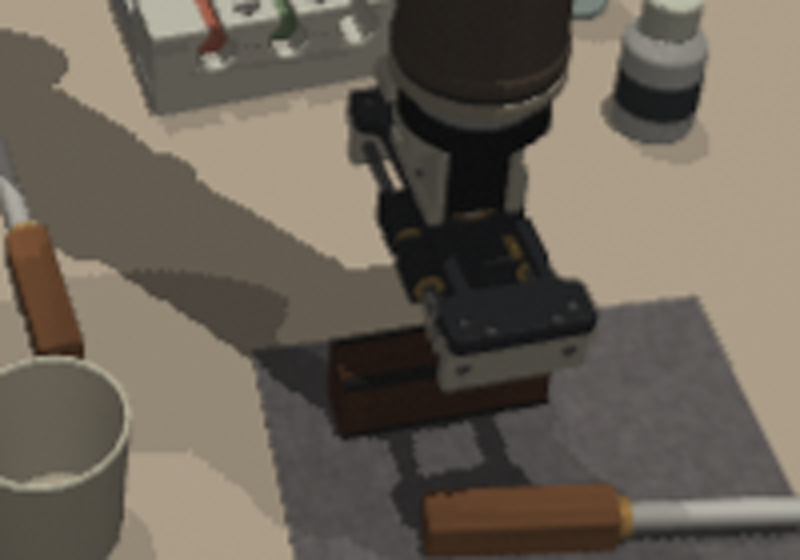

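View pics/s5.png

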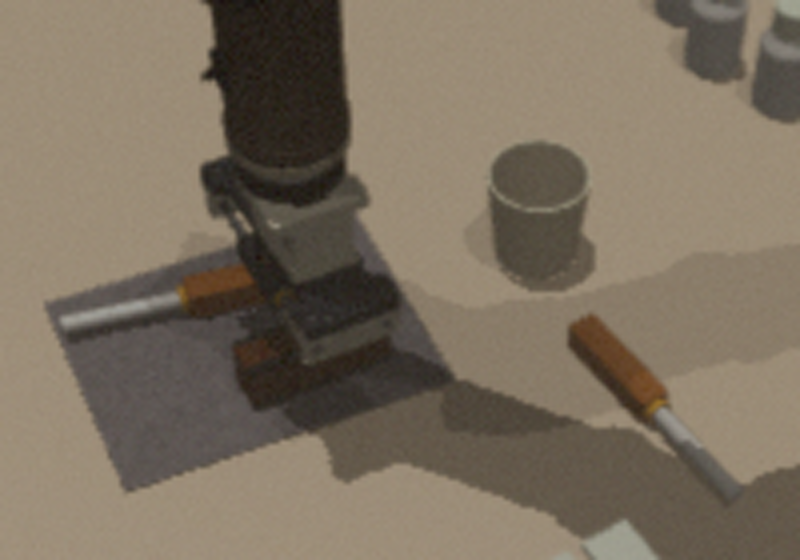

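```bash
python3 -c "
from h import *
D=cam('side');S=cam('scene')
for z in (.017,.05,.08,.11):
  print(z,((proj(D,[(.534,-.27,z)])-[240,190])*4).round(),((proj(S,[(.534,-.27,z)])-[190,60])*4).round())
i=arm.get_image('side'); crop(i,300,200,420,300,6.5,'d6.png')
"
```

```text
0.017 [[448. 390.]] [[299. 350.]]
0.05 [[453. 350.]] [[296. 321.]]
0.08 [[457. 311.]] [[293. 293.]]
0.11 [[461. 271.]] [[290. 265.]]
```

View pics/d6.png

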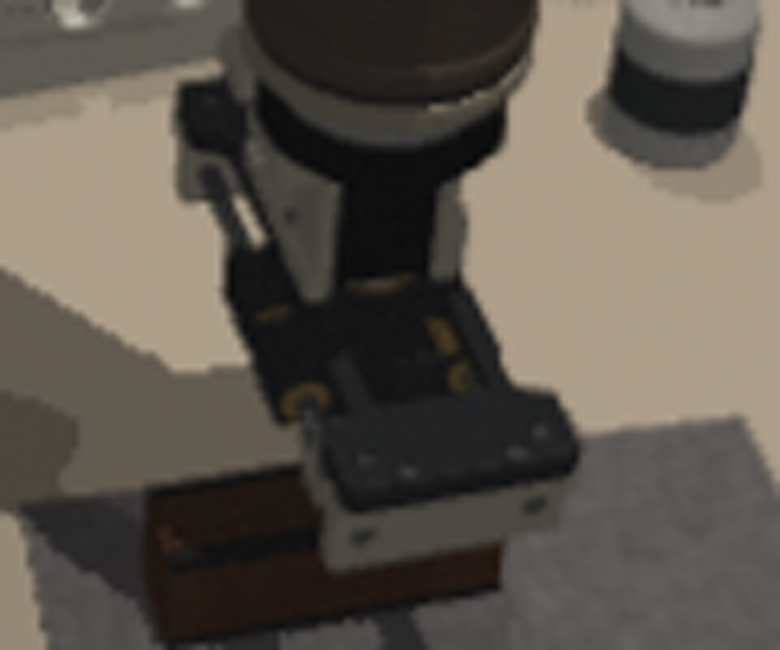

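```bash
python3 -c "
from h import *
o=arm.observe();p=cam('wrist');Rc=R.from_rotvec(o['ee_rot']).as_matrix()
Rm=R.from_rotvec(p['rvec']).as_matrix();c=Rc.T@(-Rm.T@p['tvec']-o['position']);print('cam in tool',c)
K=p['camera_matrix'];d=np.array([p['k1'],0,0,0,0.])
for uv,x in [((233,235),-.046),((408,235),.046),((233,268),-.046),((258,236),-.0322),((382,236),.0322)]:
  u=cv2.undistortPoints(np.array([[uv]],float),K,d)[0,0]; v=Rc.T@Rm.T@np.array([*u,1]); print(uv,c+v*(x-c[0])/v[0])
"
```

```text
cam in tool [-0.00026907 -0.07090144 -0.18910448]
(233, 235) [-0.046      -0.00909536 -0.03020654]
(408, 235) [ 0.046      -0.00922741 -0.03060551]
(233, 268) [-0.046       0.00755547 -0.03515399]
(258, 236) [-0.0322     -0.00970757 -0.03308729]
(382, 236) [ 0.0322     -0.00889038 -0.03104154]
```

The fingers closed above the block: visually the fingertips sit about 30 mm short of the reported TCP. I'll raise the arm and compare the tip with the projected TCP in the fixed cameras.

```bash
python3 -m pendant '[{"dp":[0,0,-0.06],"rotation":[0,0,0],"fingers":-0.4},{"dp":[0,0,-0.12],"rotation":[0,0,0],"fingers":-0.4},{"dp":[0,0,-0.15],"rotation":[0,0,0],"fingers":-0.4},{"dp":[0,0,-0.15],"rotation":[0,0,0],"fingers":-0.4},{"dp":[0,0,-0.15],"rotation":[0,0,0],"fingers":-0.4},{"dp":[0,0,-0.15],"rotation":[0,0,0],"fingers":-0.4}]' 40; python3 - <<'E'
from h import *
state()
o=arm.observe();Rc=R.from_rotvec(o["ee_rot"])
out=[]
for n in ("side","scene"):
    p=cam(n); i=arm.get_image(n)
    for z,c in ((0,(0,0,255)),(-.0188,(0,255,0)),(-.066,(255,0,0))):
        for x in (-.032,.032):
            u=proj(p,[o["position"]+Rc.apply([x,0,z])])[0]; cv2.circle(i,tuple(int(round(v)) for v in u),1,c,-1)
    u=proj(p,[o["position"]])[0].astype(int); out.append(cv2.resize(i[u[1]-60:u[1]+40,u[0]-60:u[0]+60],None,fx=3.3,fy=3.3,interpolation=2))
cv2.imwrite("pics/tip.png",np.hstack(out))
E
```

```text
clock: 7.3
position: [0.5331, -0.2594, 0.1654]
ee_rot: [-2.154, 2.286, -0.0]
force: [-0.2, 0.0, -1.5]
width: 0.607
t 7.3 pos [ 0.5331 -0.2594  0.1654] yaw -93.41 tz [ 0.  0. -1.] F [-0.2  0.  -1.5] w_mm 55.9 q [-0.26  0.54  0.94  1.74 -0.48  1.11 -0.79]
```

View pics/tip.png

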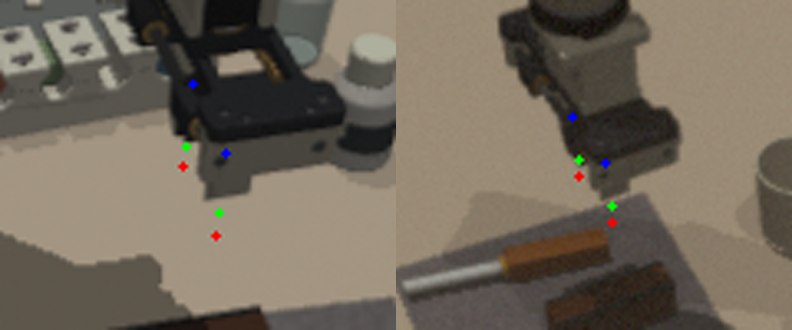

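```bash
python3 - <<'E'
from h import *
o=arm.observe();Rc=R.from_rotvec(o["ee_rot"])
out=[]
for n in ("side","scene"):
    p=cam(n); i=arm.get_image(n)
    u0=proj(p,[o["position"]])[0].astype(int)
    f=6; c=cv2.resize(i[u0[1]-50:u0[1]+10,u0[0]-15:u0[0]+50],None,fx=f,fy=f,interpolation=2)
    for z,col in ((-.03,(0,0,255)),(-.066,(255,0,0))):
        for X in [(.028,.0095),(.028,-.0095),(.047,.0095),(.047,-.0095)] if z>-.05 else [(.095,.0375),(.095,-.0375)]:
            u=(proj(p,[o["position"]+Rc.apply([*X,z])])[0]-(u0-[15,50])+.5)*f; cv2.circle(c,tuple(u.astype(int)),3,col,-1)
    out.append(c)
cv2.imwrite("pics/tip2.png",np.hstack(out))
E
```

```text
(no output)
```

View pics/tip2.png

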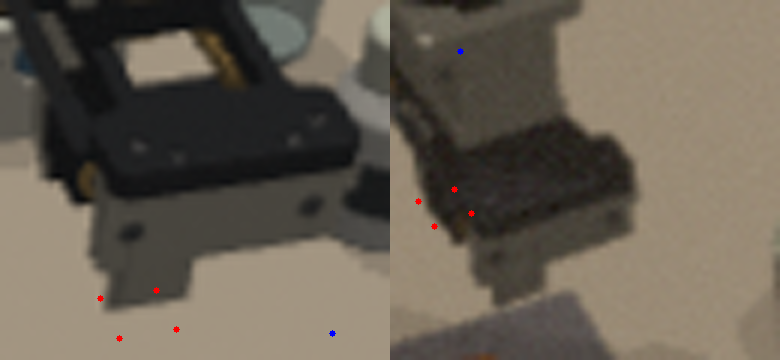

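Both views agree that the real fingertips are about 30 mm above the reported TCP. From here I take real tip z = reported z + 0.030. I'll descend in steps and watch the force.

```bash
python3 -c "
from h import *
go(.532,-.261,-.010,-93.5)"; python3 -m pendant '[{"dp":[0.001,0,0.06],"rotation":[0,0,0],"fingers":-0.4},{"dp":[0.001,0,0.11],"rotation":[0,0,0],"fingers":-0.4},{"dp":[0.001,0,0.13],"rotation":[0,0,0],"fingers":-0.4},{"dp":[0.001,0,0.14],"rotation":[0,0,0],"fingers":-0.4},{"dp":[0.001,0,0.15],"rotation":[0,0,0],"fingers":-0.4},{"dp":[0.001,0,0.155],"rotation":[0,0,0],"fingers":-0.4},{"dp":[0.001,0,0.160],"rotation":[0,0,0],"fingers":-0.4},{"dp":[0.001,0,0.165],"rotation":[0,0,0],"fingers":-0.4},{"dp":[0.001,0,0.165],"rotation":[0,0,0],"fingers":-0.4}]' 40; python3 -c "
from h import *
state(); i=arm.get_image('wrist'); cv2.imwrite('pics/w6.png',i)"
```

```text
t 7.5 dp [0.0011, 0.0016, 0.1761] rot [-0.0014, -0.0004, 0.0014]
clock: 8.62
position: [0.5335, -0.2608, 0.0009]
ee_rot: [-2.154, 2.286, -0.001]
force: [-0.2, -1.0, 0.3]
width: 0.698
t 8.62 pos [ 0.5335 -0.2608  0.0009] yaw -93.42 tz [ 0.001 -0.    -1.   ] F [-0.2 -1.   0.3] w_mm 64.2 q [-0.13  0.73  0.76  1.89 -0.68  0.81 -0.63]
```

View pics/w6.png

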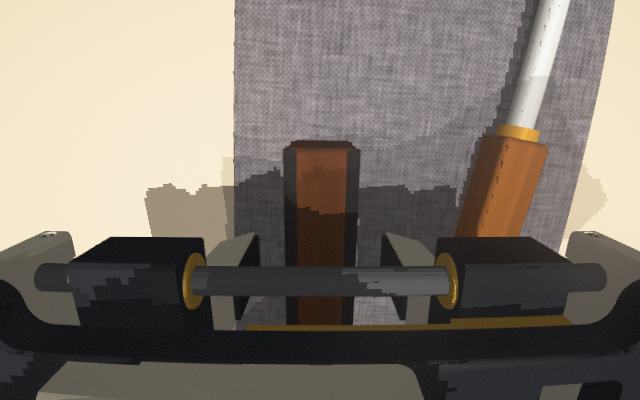

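```bash
python3 -m pendant '[{"dp":[0,0,0.006],"rotation":[0,0,0],"fingers":-0.4},{"dp":[0,0,0.011],"rotation":[0,0,0],"fingers":-0.4},{"dp":[0,0,0.011],"rotation":[0,0,0],"fingers":1},{"dp":[0,0,0.011],"rotation":[0,0,0],"fingers":1},{"dp":[0,0,0.011],"rotation":[0,0,0],"fingers":1},{"dp":[0,0,0.011],"rotation":[0,0,0],"fingers":1},{"dp":[0,0,0.011],"rotation":[0,0,0],"fingers":1},{"dp":[0,0,0.011],"rotation":[0,0,0],"fingers":1}]' 40; python3 -c "
from h import *
state()"
```

```text
clock: 9.68
position: [0.5336, -0.261, -0.0098]
ee_rot: [-2.154, 2.286, -0.002]
force: [0.8, -0.2, 2.0]
width: 0.366
t 9.68 pos [ 0.5336 -0.261  -0.0098] yaw -93.42 tz [ 0.001 -0.001 -1.   ] F [ 0.8 -0.2  2. ] w_mm 33.6 q [-0.12  0.74  0.75  1.89 -0.7   0.79 -0.62]
```

```bash
python3 -c "
from h import *
go(.508,.03,.13,-89.7)"; python3 -m pendant '[{"dp":[0,0,-0.02],"rotation":[0,0,0],"fingers":1},{"dp":[0,0,-0.05],"rotation":[0,0,0],"fingers":1},{"dp":[0,0,-0.09],"rotation":[0,0,0],"fingers":1},{"dp":[0,0,-0.12],"rotation":[0,0,0],"fingers":1},{"dp":[0,0,-0.12],"rotation":[0,0,0],"fingers":1}]' 40; python3 -c "
from h import *
state(); i=arm.get_image('wrist'); cv2.imwrite('pics/w7.png',i); go(.508,.03,.13,-89.7)"
```

```text
t 9.68 dp [-0.2889, 0.0428, -0.14] rot [-0.0014, -0.0005, -0.0649]
clock: 10.3
position: [0.5348, -0.2621, 0.1134]
ee_rot: [-2.152, 2.285, -0.009]
force: [-0.2, -0.3, -2.7]
width: 0.369
t 10.3 pos [ 0.5348 -0.2621  0.1134] yaw -93.44 tz [ 0.006 -0.002 -1.   ] F [-0.2 -0.3 -2.7] w_mm 33.9 q [-0.22  0.59  0.89  1.8  -0.54  1.01 -0.74]
t 10.35 dp [-0.2891, 0.0433, -0.0187] rot [-0.0038, -0.0009, -0.0649]
```

View pics/w7.png

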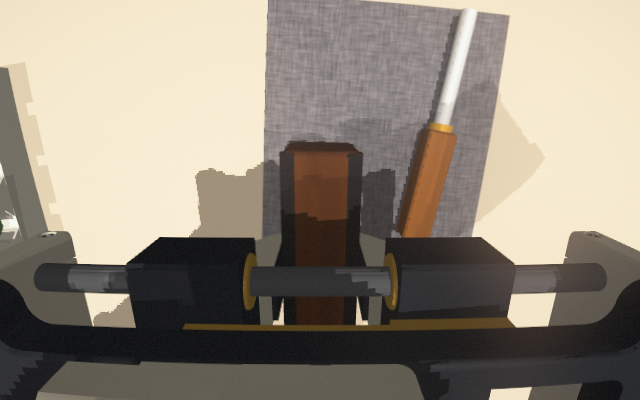

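Held (33.9 mm). Now over to the stand for a closer look.

```bash
python3 -m pendant '[{"dp":[-0.05,0.008,-0.02],"rotation":[0,0,-0.065],"fingers":1},{"dp":[-0.1,0.016,-0.02],"rotation":[0,0,-0.065],"fingers":1},{"dp":[-0.15,0.024,-0.02],"rotation":[0,0,-0.065],"fingers":1},{"dp":[-0.2,0.032,-0.02],"rotation":[0,0,-0.065],"fingers":1},{"dp":[-0.25,0.039,-0.02],"rotation":[0,0,-0.065],"fingers":1},{"dp":[-0.289,0.043,-0.02],"rotation":[0,0,-0.065],"fingers":1},{"dp":[-0.289,0.043,-0.02],"rotation":[0,0,-0.065],"fingers":1}]' 40; python3 -c "
from h import *
state(); p=cam('wrist'); np.save('w8.npy',p,allow_pickle=True); i=arm.get_image('wrist'); cv2.imwrite('pics/w8.png',i)"
```

```text
clock: 11.22
position: [0.5072, 0.0338, 0.1302]
ee_rot: [-2.234, 2.208, -0.002]
force: [-0.1, 0.7, -0.9]
width: 0.37
t 11.22 pos [0.5072 0.0338 0.1302] yaw -89.35 tz [ 0.001 -0.    -1.   ] F [-0.1  0.7 -0.9] w_mm 34.0 q [-0.89  0.44  0.99  1.99 -0.46  0.95 -1.23]
```

View pics/w8.png

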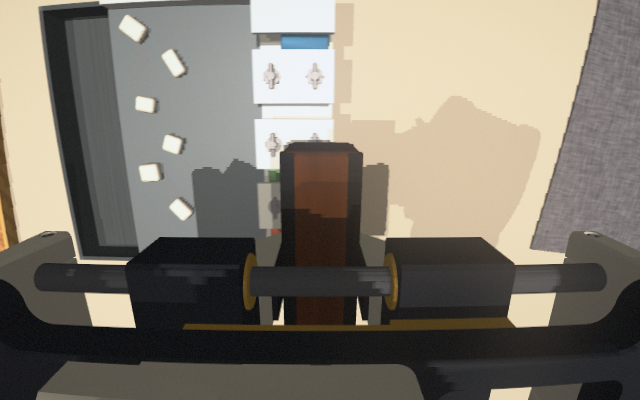

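```bash
python3 - <<'E'
from h import *
i=cv2.imread("pics/w8.png"); crop(i,30,0,230,262,2.9,"w8a.png"); crop(i,230,0,350,180,3.3,"w8b.png")
E
```

```text
(no output)
```

View pics/w8a.png

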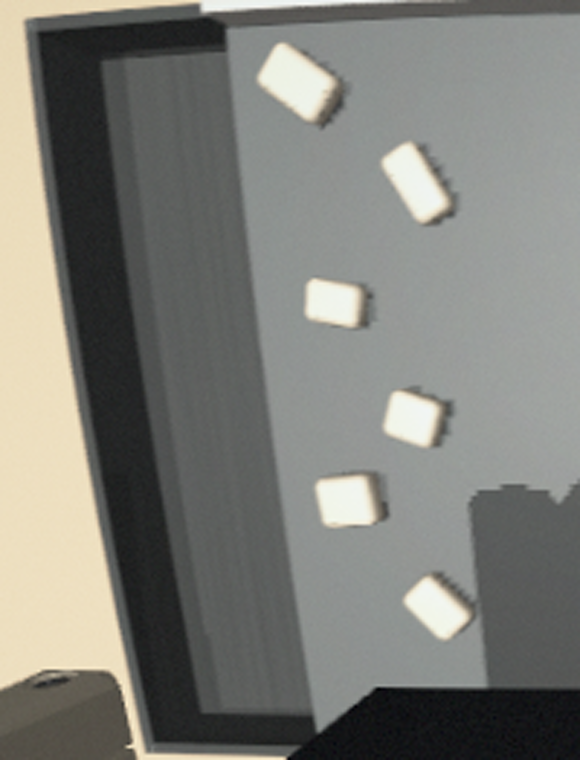

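View pics/w8b.png

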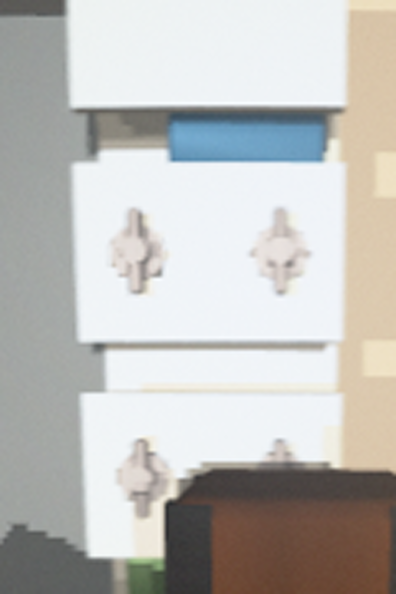

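```bash
cat > wf2.py <<'E'
from h import *
import io,contextlib
with contextlib.redirect_stdout(io.StringIO()):
    from fit import fit
p=np.load("w8.npy",allow_pickle=True).item()
a=lambda x,y:np.array([30+(x+.5)/2.9-.5,(y+.5)/2.9-.5]); b=lambda x,y:np.array([230+(x+.5)/3.3-.5,(y+.5)/3.3-.5])
W=[(p,u,np.array(X)/1e3) for u,X in [(b(71,109),(81,0,66)),(b(345,108),(81,-60,66)),(b(74,162),(69,0,66)),(b(345,163),(69,-60,66)),(b(78,340),(31,0,66)),(b(342,342),(31,-60,66)),(b(81,393),(19,0,66)),(b(341,394),(19,-60,66)),(b(88,557),(-19,0,66)),(a(228,30),(112,130,28)),(a(30,20),(118,194,30)),(a(147,752),(-118,194,30))]]
x,r=fit(W,[.554,.087,.009]); print(x,r.tolist())
q=pix2plane(p,[a(*t) for t in [(296,80),(414,180),(335,303),(413,417),(348,500),(437,605)]],.037)[:,:2]
c,s=np.cos(x[2]),np.sin(x[2]); d=q-x[:2]
print("chips stand",np.round(d@np.array([[c,-s],[s,c]]),4).tolist())
q=pix2plane(p,[a(228,30),a(315,730)],.028); d=q[:,:2]-x[:2]; print(np.round(d@np.array([[c,-s],[s,c]]),4).tolist())
E
python3 wf2.py
```

```text
[0.55430458 0.08449461 0.00738261] [[0.2, -0.6], [0.0, -0.5], [-0.2, 0.8], [-0.2, 0.4], [0.6, 0.3], [0.1, -0.3], [0.3, 0.5], [0.2, 0.2], [0.3, -0.0], [-0.6, -1.2], [-2.1, -0.2], [-0.4, 0.6]]
chips stand [[0.0939, 0.105], [0.0658, 0.0726], [0.032, 0.0998], [-0.0017, 0.0794], [-0.027, 0.1029], [-0.0608, 0.0782]]
[[0.111, 0.1295], [-0.1086, 0.1308]]
```

```bash
python3 -c "
from h import *
go(.508,.1242,.0175,-89.58)"; python3 -m pendant '[{"dp":[-0.045,0,0.0],"rotation":[0,0,0.004],"fingers":1},{"dp":[-0.0905,-0.001,0.02],"rotation":[0,0,0.004],"fingers":1},{"dp":[-0.0905,-0.001,0.05],"rotation":[0,0,0.004],"fingers":1},{"dp":[-0.0905,-0.001,0.08],"rotation":[0,0,0.004],"fingers":1},{"dp":[-0.0905,-0.001,0.09],"rotation":[0,0,0.004],"fingers":1},{"dp":[-0.0905,-0.001,0.09],"rotation":[0,0,0.004],"fingers":1}]' 40; python3 -c "
from h import *
state(); i=arm.get_image('wrist'); cv2.imwrite('pics/w9.png',i); go(.508,.1242,.0175,-89.58)"
```

```text
t 11.28 dp [-0.0929, -0.0012, 0.1129] rot [-0.0019, -0.0013, 0.0013]
clock: 12.02
position: [0.5077, 0.1206, 0.0403]
ee_rot: [2.224, -2.218, 0.004]
force: [-0.1, 0.0, -2.0]
width: 0.363
t 12.03 pos [0.5077 0.1206 0.0403] yaw -89.84 tz [ 0.001 -0.002 -1.   ] F [-0.1  0.  -2. ] w_mm 33.4 q [-0.93  0.59  0.85  2.04 -0.63  0.79 -1.27]
t 12.07 dp [-0.0033, 0.0003, 0.0234] rot [-0.0023, -0.0015, -0.0041]
```

View pics/w9.png

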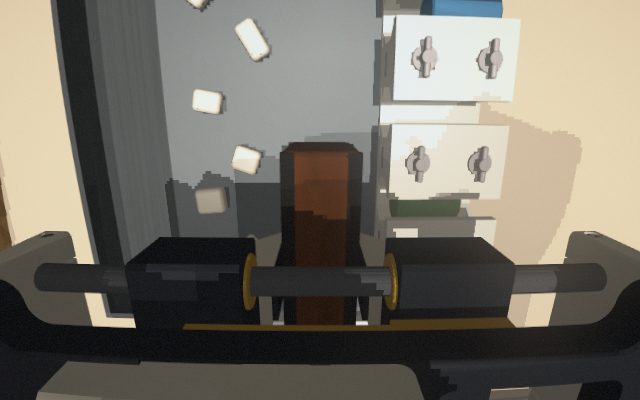

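```bash
python3 -m pendant '[{"dp":[-0.002,0,0.012],"rotation":[0,0,-0.004],"fingers":1},{"dp":[-0.003,0,0.018],"rotation":[0,0,-0.004],"fingers":1},{"dp":[-0.003,0,0.023],"rotation":[0,0,-0.004],"fingers":1},{"dp":[-0.003,0,0.023],"rotation":[0,0,-0.004],"fingers":1}]' 40; python3 -c "
from h import *
state()"
```

```text
clock: 12.58
position: [0.5081, 0.1238, 0.0176]
ee_rot: [2.229, -2.213, 0.004]
force: [-0.0, -0.0, -1.9]
width: 0.37
t 12.57 pos [0.5081 0.1238 0.0176] yaw -89.59 tz [ 0.002 -0.002 -1.   ] F [-0.  -0.  -1.9] w_mm 34.1 q [-0.91  0.62  0.81  2.05 -0.67  0.75 -1.24]
```

```bash
python3 -m pendant '[{"dp":[-0.012,0,0],"rotation":[0,0,0],"fingers":1},{"dp":[-0.024,0,0],"rotation":[0,0,0],"fingers":1},{"dp":[-0.036,0,0],"rotation":[0,0,0],"fingers":1},{"dp":[-0.048,0,0],"rotation":[0,0,0],"fingers":1},{"dp":[-0.060,0,0],"rotation":[0,0,0],"fingers":1},{"dp":[-0.070,0,0],"rotation":[0,0,0],"fingers":1},{"dp":[-0.080,0,0],"rotation":[0,0,0],"fingers":1},{"dp":[-0.087,0,0],"rotation":[0,0,0],"fingers":1},{"dp":[-0.087,0,0],"rotation":[0,0,0],"fingers":1}]' 40; python3 -c "
from h import *
state(); i=arm.get_image('wrist'); cv2.imwrite('pics/w10.png',i)"
```

```text
clock: 13.7
position: [0.5073, 0.2114, 0.0174]
ee_rot: [2.23, -2.212, 0.004]
force: [-0.3, -0.9, -1.8]
width: 0.373
t 13.7 pos [0.5073 0.2114 0.0174] yaw -89.54 tz [ 0.002 -0.002 -1.   ] F [-0.3 -0.9 -1.8] w_mm 34.3 q [-1.05  0.66  0.82  1.99 -0.68  0.79 -1.39]
```

View pics/w10.png

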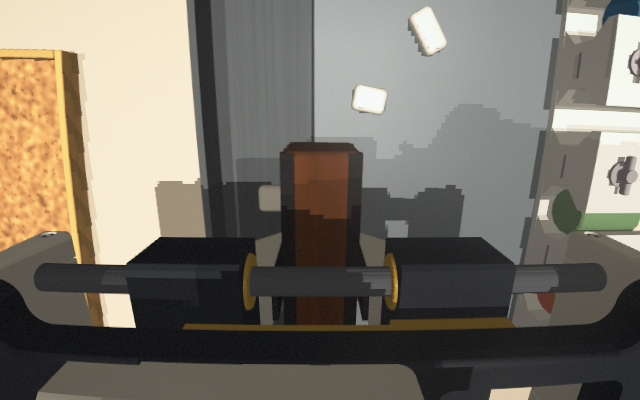

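```bash
python3 -c "
from h import *
go(.604,.125,.0175,-89.58)"; python3 -m pendant '[{"dp":[0,0,-0.025],"rotation":[0,0,0],"fingers":1},{"dp":[0.01,0.01,-0.05],"rotation":[0,0,0],"fingers":1},{"dp":[0.045,0.05,-0.05],"rotation":[0,0,0],"fingers":1},{"dp":[0.085,0.096,-0.05],"rotation":[0,0,0],"fingers":1},{"dp":[0.085,0.096,-0.05],"rotation":[0,0,0],"fingers":1}]' 40; python3 -c "
from h import *
state(); i=arm.get_image('wrist'); cv2.imwrite('pics/w11.png',i); i=arm.get_image('scene'); crop(i,260,180,410,320,5,'s11.png'); go(.604,.125,.0175,-89.58)"
```

```text
t 13.75 dp [0.0865, -0.096, 0.0003] rot [-0.0017, -0.002, 0.0]
clock: 14.38
position: [0.4068, 0.122, 0.0669]
ee_rot: [2.222, -2.216, -0.003]
force: [-0.0, 0.1, -1.1]
width: 0.367
t 14.38 pos [0.4068 0.122  0.0669] yaw -89.87 tz [-0.004 -0.001 -1.   ] F [-0.   0.1 -1.1] w_mm 33.8 q [-1.15  0.42  0.98  2.24 -0.53  0.73 -1.38]
t 14.47 dp [0.0011, -0.1919, 0.0507] rot [-0.0022, -0.0008, -0.0013]
```

View pics/w11.png

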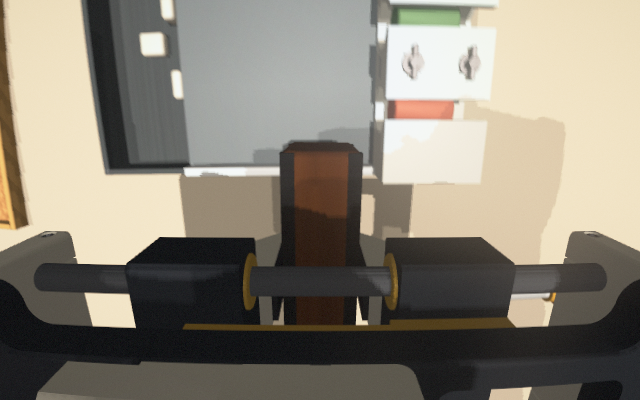

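View pics/s11.png

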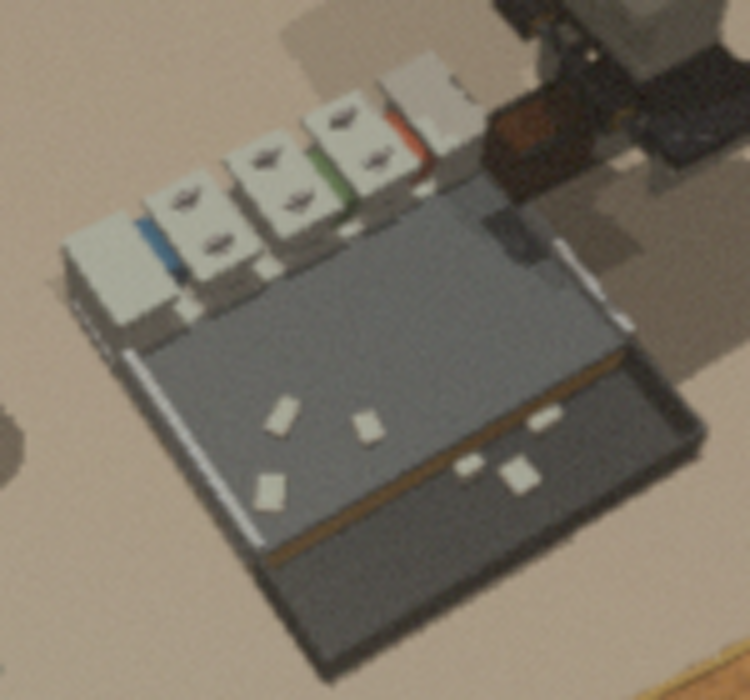

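Pass A put three chips in the trough. I typed the wrong sign for the sideways shift, but it did no harm. Correcting that now for pass B.

```bash
python3 -m pendant '[{"dp":[0.001,-0.06,0],"rotation":[0,0,0],"fingers":1},{"dp":[0.001,-0.12,0],"rotation":[0,0,0],"fingers":1},{"dp":[0.001,-0.17,0],"rotation":[0,0,0],"fingers":1},{"dp":[0.001,-0.192,0],"rotation":[0,0,0],"fingers":1},{"dp":[0.001,-0.192,0.015],"rotation":[0,0,0],"fingers":1},{"dp":[0.001,-0.192,0.025],"rotation":[0,0,0],"fingers":1},{"dp":[0.001,-0.192,0.025],"rotation":[0,0,0],"fingers":1}]' 40; python3 -c "
from h import *
state(); i=arm.get_image('wrist'); cv2.imwrite('pics/w12.png',i); go(.603,.125,.0175,-89.58)"
```

```text
clock: 15.35
position: [0.6022, 0.1255, 0.0418]
ee_rot: [2.228, -2.213, 0.0]
force: [-0.3, -0.3, -1.0]
width: 0.366
t 15.35 pos [0.6022 0.1255 0.0418] yaw -89.63 tz [-0.001 -0.001 -1.   ] F [-0.3 -0.3 -1. ] w_mm 33.7 q [-0.82  0.71  0.83  1.8  -0.65  0.92 -1.26]
t 15.4 dp [0.0004, -0.0001, 0.0251] rot [-0.0006, -0.0009, -0.001]
```

View pics/w12.png

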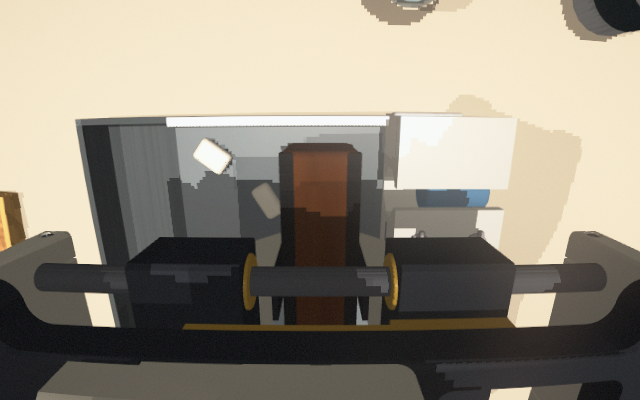

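```bash
python3 -m pendant '[{"dp":[0.002,0,0.012],"rotation":[0,0,0],"fingers":1},{"dp":[0.002,0,0.019],"rotation":[0,0,0],"fingers":1},{"dp":[0.002,0,0.0245],"rotation":[0,0,0],"fingers":1},{"dp":[0.002,0,0.0245],"rotation":[0,0,0],"fingers":1},{"dp":[-0.012,0,0.0245],"rotation":[0,0,0],"fingers":1},{"dp":[-0.024,0,0.0245],"rotation":[0,0,0],"fingers":1},{"dp":[-0.036,0,0.0245],"rotation":[0,0,0],"fingers":1},{"dp":[-0.048,0,0.0245],"rotation":[0,0,0],"fingers":1},{"dp":[-0.060,0,0.0245],"rotation":[0,0,0],"fingers":1},{"dp":[-0.070,0,0.0245],"rotation":[0,0,0],"fingers":1},{"dp":[-0.080,0,0.0245],"rotation":[0,0,0],"fingers":1},{"dp":[-0.087,0,0.0245],"rotation":[0,0,0],"fingers":1},{"dp":[-0.087,0,0.0245],"rotation":[0,0,0],"fingers":1},{"dp":[-0.085,0,-0.005],"rotation":[0,0,0],"fingers":1},{"dp":[-0.06,0,-0.05],"rotation":[0,0,0],"fingers":1},{"dp":[-0.01,0,-0.09],"rotation":[0,0,0],"fingers":1},{"dp":[0.04,0,-0.09],"rotation":[0,0,0],"fingers":1},{"dp":[0.09,0,-0.09],"rotation":[0,0,0],"fingers":1}]' 40; python3 -c "
from h import *
state(); i=arm.get_image('wrist'); cv2.imwrite('pics/w13.png',i); i=arm.get_image('scene'); crop(i,260,180,410,320,5,'s13.png')"
```

```text
clock: 17.65
position: [0.6034, 0.0334, 0.1335]
ee_rot: [-2.227, 2.214, -0.003]
force: [1.0, 0.3, -2.1]
width: 0.366
t 17.65 pos [0.6034 0.0334 0.1335] yaw -89.68 tz [ 0.002 -0.001 -1.   ] F [ 1.   0.3 -2.1] w_mm 33.7 q [-0.74  0.59  0.92  1.75 -0.53  1.06 -1.2 ]
```

View pics/w13.png

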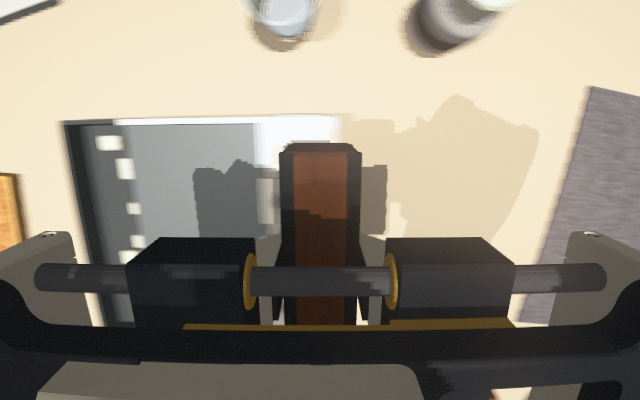

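View pics/s13.png

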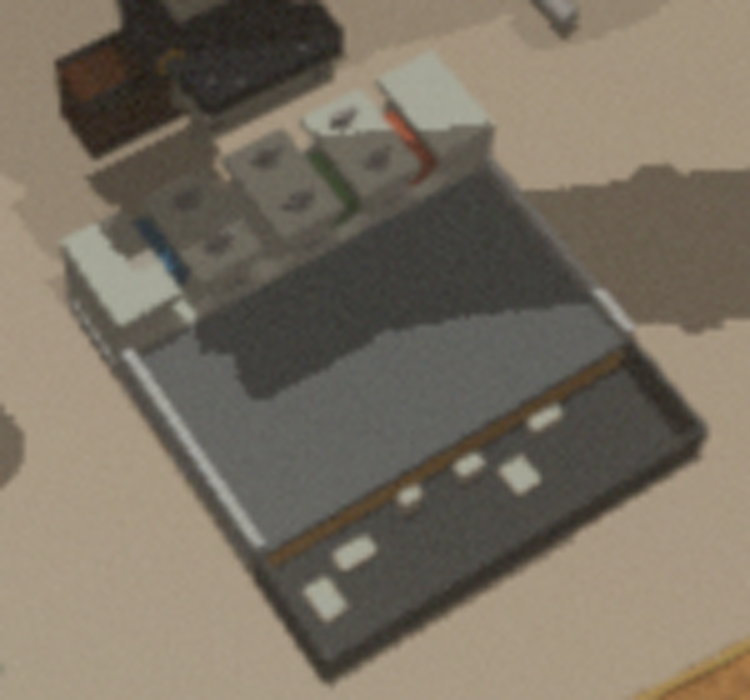

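All six chips are in the trough and the deck is clear. Now the scraper goes back to the mat.

```bash
python3 -c "
from h import *
go(.534,-.255,.09,-93.4)"
```

```text
t 17.75 dp [0.2821, 0.0679, 0.0449] rot [-0.0023, -0.0037, 0.0554]
```

```bash
python3 -m pendant '[{"dp":[0.05,0.012,0],"rotation":[0,0,0.055],"fingers":1},{"dp":[0.1,0.024,0],"rotation":[0,0,0.055],"fingers":1},{"dp":[0.15,0.036,0.01],"rotation":[0,0,0.055],"fingers":1},{"dp":[0.2,0.048,0.02],"rotation":[0,0,0.055],"fingers":1},{"dp":[0.24,0.058,0.03],"rotation":[0,0,0.055],"fingers":1},{"dp":[0.27,0.066,0.04],"rotation":[0,0,0.055],"fingers":1},{"dp":[0.281,0.068,0.045],"rotation":[0,0,0.055],"fingers":1},{"dp":[0.281,0.068,0.045],"rotation":[0,0,0.055],"fingers":1}]' 40; python3 -c "
from h import *
state(); np.save('w14.npy',cam('wrist'),allow_pickle=True); i=arm.get_image('wrist'); cv2.imwrite('pics/w14.png',i); go(.534,-.255,-.0088,-93.4)"
```

```text
clock: 18.75
position: [0.5336, -0.254, 0.0897]
ee_rot: [2.153, -2.286, 0.006]
force: [0.8, 0.8, -0.5]
width: 0.369
t 18.75 pos [ 0.5336 -0.254   0.0897] yaw -93.45 tz [ 0.002 -0.003 -1.   ] F [ 0.8  0.8 -0.5] w_mm 34.0 q [-0.22  0.61  0.87  1.83 -0.56  0.96 -0.74]
t 18.8 dp [0.0017, 0.0003, 0.0986] rot [-0.0023, -0.0029, 0.0008]
```

View pics/w14.png

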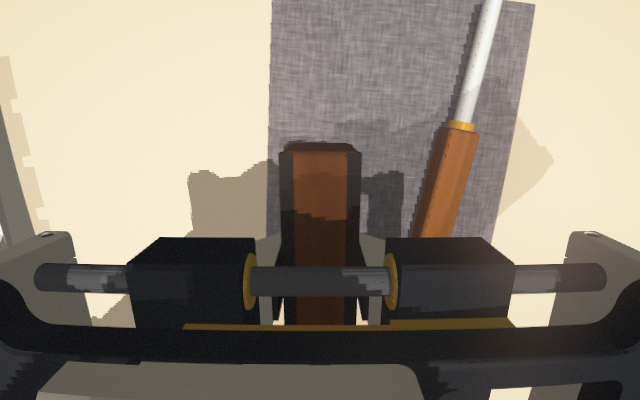

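```bash
python3 -m pendant '[{"dp":[0.001,0,0.05],"rotation":[0,0,0],"fingers":1},{"dp":[0.001,0,0.085],"rotation":[0,0,0],"fingers":1},{"dp":[0.001,0,0.093],"rotation":[0,0,0],"fingers":1},{"dp":[0.001,0,0.097],"rotation":[0,0,0],"fingers":1},{"dp":[0.001,0,0.099],"rotation":[0,0,0],"fingers":1},{"dp":[0.001,0,0.099],"rotation":[0,0,0],"fingers":1},{"dp":[0.001,0,0.099],"rotation":[0,0,0],"fingers":-0.3},{"dp":[0.001,0,0.099],"rotation":[0,0,0],"fingers":-0.3},{"dp":[0.001,0,0.099],"rotation":[0,0,0],"fingers":-0.3},{"dp":[0.001,0,0.08],"rotation":[0,0,0],"fingers":-0.3},{"dp":[0.001,0,0.02],"rotation":[0,0,0],"fingers":-0.3},{"dp":[0.001,0,-0.04],"rotation":[0,0,0],"fingers":-0.3},{"dp":[0.001,0,-0.1],"rotation":[0,0,0],"fingers":-0.3},{"dp":[0.001,0,-0.12],"rotation":[0,0,0],"fingers":-0.3},{"dp":[0.001,0,-0.12],"rotation":[0,0,0],"fingers":-0.3}]' 40; python3 -c "
from h import *
state(); np.save('w15.npy',cam('wrist'),allow_pickle=True); i=arm.get_image('wrist'); cv2.imwrite('pics/w15.png',i); crop(i,250,0,500,240,2.4,'w15c.png')"
```

```text
clock: 20.68
position: [0.5345, -0.2545, 0.2125]
ee_rot: [-2.154, 2.285, -0.011]
force: [-0.3, -0.4, -0.4]
width: 0.648
t 20.68 pos [ 0.5345 -0.2545  0.2125] yaw -93.38 tz [ 0.006 -0.004 -1.   ] F [-0.3 -0.4 -0.4] w_mm 59.6 q [-0.3   0.49  0.98  1.69 -0.43  1.19 -0.84]
```

View pics/w15c.png

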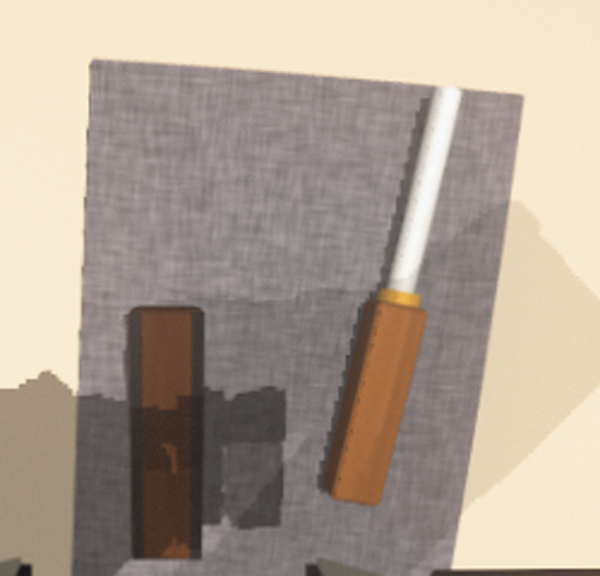

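```bash
python3 - <<'E'
from h import *
p=np.load("w15.npy",allow_pickle=True).item()
m=lambda x,y:(250+(x+.5)/2.4-.5,(y+.5)/2.4-.5)
q=pix2plane(p,[m(377,303),m(427,311),m(381,506),m(331,497)],.029)[:,:2]; print(q.round(4).tolist())
f=(q[0]+q[1])/2;b=(q[2]+q[3])/2;u=(f-b)/np.linalg.norm(f-b);print("len",np.linalg.norm(f-b),"wid",np.linalg.norm(q[0]-q[1]),"ang",np.degrees(np.arctan2(u[1],u[0])))
t=pix2plane(p,[m(449,90)],.019)[0,:2]; print("tip",t, "ang b->tip",np.degrees(np.arctan2(*(t-b)[::-1])),np.linalg.norm(t-b))
print("origin from b",b+u*.067,"from tip",t-u*.133)
E
```

```text
[[0.5871, -0.3566], [0.5822, -0.3806], [0.4869, -0.3593], [0.4931, -0.334]]
len 0.09714076194732699 wid 0.02447783692904263 ang -13.067676692115711
tip [ 0.68201508 -0.3932753 ] ang b->tip -13.654314946252804 0.19761170033307854
origin from b [ 0.5552533  -0.36177523] from tip [ 0.5524593  -0.36320376]
```

```bash
python3 -c "
from h import *
go(.554,-.3622,-.021,-103.5)
i=arm.get_image('scene'); crop(i,200,190,280,290,6,'s15.png')
i=arm.get_image('side'); crop(i,360,150,440,240,6,'d15.png')"
```

```text
t 20.73 dp [0.1065, -0.0255, 0.2323] rot [-0.0041, -0.0025, 0.1769]
```

View pics/s15.png

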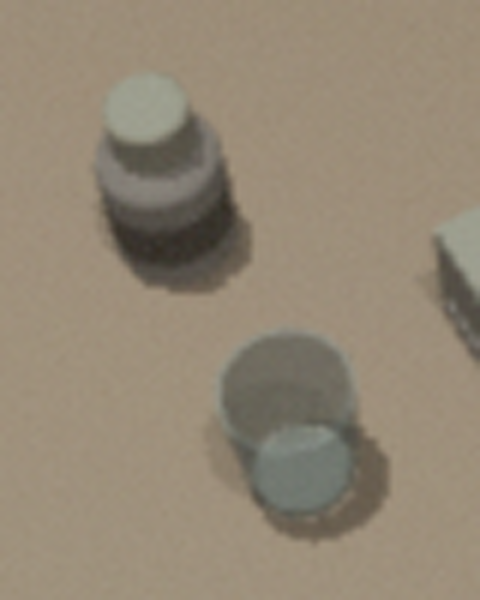

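View pics/d15.png

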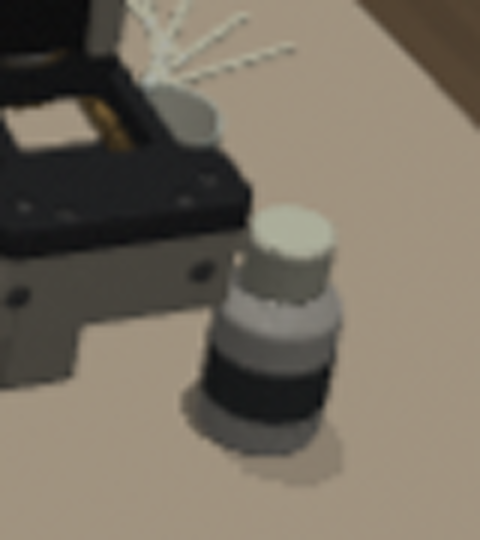

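```bash
python3 - <<'E'
from h import *
S=cam("scene");D=cam("side")
s=lambda x,y:(200+(x+.5)/6-.5,190+(y+.5)/6-.5); d=lambda x,y:(360+(x+.5)/6-.5,150+(y+.5)/6-.5)
print("bottle cap S",pix2plane(S,[s(147,107)],.106),"D",pix2plane(D,[d(292,232)],.106))
print("beaker rim S",pix2plane(S,[s(288,392)],.075),"base",pix2plane(S,[s(300,470)],.003))
# cap radius
print(pix2plane(S,[s(105,107),s(190,107)],.106))
E
python3 -m pendant '[{"dp":[0.05,-0.012,0],"rotation":[0,0,0.177],"fingers":-0.2},{"dp":[0.1,-0.024,0.03],"rotation":[0,0,0.177],"fingers":-0.2},{"dp":[0.1065,-0.0255,0.08],"rotation":[0,0,0.177],"fingers":-0.2},{"dp":[0.1065,-0.0255,0.13],"rotation":[0,0,0.177],"fingers":-0.2},{"dp":[0.1065,-0.0255,0.17],"rotation":[0,0,0.177],"fingers":-0.2},{"dp":[0.1065,-0.0255,0.19],"rotation":[0,0,0.177],"fingers":-0.2},{"dp":[0.1065,-0.0255,0.19],"rotation":[0,0,0.177],"fingers":-0.2}]' 40; python3 -c "
from h import *
state(); i=arm.get_image('wrist'); cv2.imwrite('pics/w16.png',i); go(.554,-.3622,-.021,-103.5)"
```

```text
bottle cap S [[ 0.75596742 -0.06708898  0.106     ]] D [[ 0.75767778 -0.0726489   0.106     ]]
beaker rim S [[0.76299409 0.07116668 0.075     ]] base [[0.76436771 0.06913065 0.003     ]]
[[ 0.7713152  -0.07646683  0.106     ]
 [ 0.74025052 -0.05748537  0.106     ]]
clock: 21.7
position: [0.5517, -0.3609, 0.0181]
ee_rot: [1.943, -2.466, -0.0]
force: [-0.4, -0.4, 0.5]
width: 0.599
t 21.7 pos [ 0.5517 -0.3609  0.0181] yaw -103.52 tz [-0.002 -0.001 -1.   ] F [-0.4 -0.4  0.5] w_mm 55.1 q [ 0.01  0.81  0.82  1.7  -0.7   0.95 -0.71]
t 21.75 dp [-0.0, -0.0015, 0.0407] rot [-0.001, -0.0024, -0.0004]
```

View pics/w16.png

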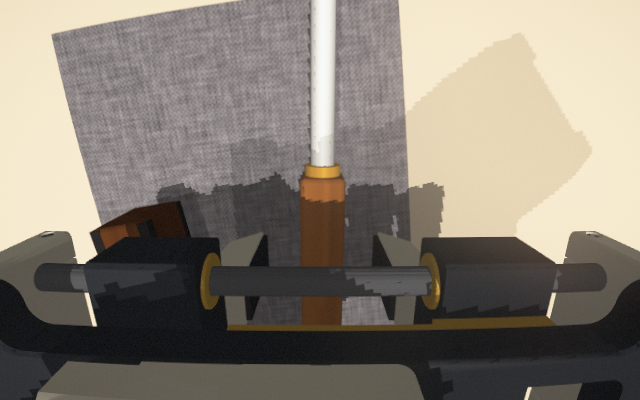

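Rod is centred between the fingers. Descending and gripping it.

```bash
python3 -m pendant '[{"dp":[0,-0.0015,0.02],"rotation":[0,0,0],"fingers":-0.2},{"dp":[0,-0.0015,0.03],"rotation":[0,0,0],"fingers":-0.2},{"dp":[0,-0.0015,0.036],"rotation":[0,0,0],"fingers":-0.2},{"dp":[0,-0.0015,0.040],"rotation":[0,0,0],"fingers":-0.2},{"dp":[0,-0.0015,0.040],"rotation":[0,0,0],"fingers":1},{"dp":[0,-0.0015,0.040],"rotation":[0,0,0],"fingers":1},{"dp":[0,-0.0015,0.040],"rotation":[0,0,0],"fingers":1},{"dp":[0,-0.0015,0.040],"rotation":[0,0,0],"fingers":1},{"dp":[0,-0.0015,0.040],"rotation":[0,0,0],"fingers":1},{"dp":[0,-0.0015,0.040],"rotation":[0,0,0],"fingers":1}]' 50; python3 -c "
from h import *
state()"
```

```text
clock: 23.0
position: [0.5542, -0.3623, -0.0201]
ee_rot: [1.944, -2.467, 0.004]
force: [0.3, 0.4, 3.7]
width: 0.281
t 23.0 pos [ 0.5542 -0.3623 -0.0201] yaw -103.52 tz [ 0.001 -0.003 -1.   ] F [0.3 0.4 3.7] w_mm 25.8 q [ 0.03  0.85  0.78  1.71 -0.74  0.89 -0.68]
```

```bash
python3 -m pendant '[{"dp":[0,0,-0.02],"rotation":[0,0,0],"fingers":1},{"dp":[0,0,-0.05],"rotation":[0,0,0],"fingers":1},{"dp":[0,0,-0.09],"rotation":[0,0,0],"fingers":1},{"dp":[0,0,-0.13],"rotation":[0,0,0],"fingers":1},{"dp":[0,0,-0.15],"rotation":[0,0,0],"fingers":1},{"dp":[0,0,-0.15],"rotation":[0,0,0],"fingers":1}]' 50; python3 -c "
from h import *
state(); i=arm.get_image('wrist'); cv2.imwrite('pics/w17.png',i); go(.4808,-.124,.12,.4)"
```

```text
clock: 23.75
position: [0.5546, -0.3623, 0.1313]
ee_rot: [-1.945, 2.467, -0.007]
force: [-0.1, 0.4, -2.6]
width: 0.279
t 23.75 pos [ 0.5546 -0.3623  0.1313] yaw -103.51 tz [ 0.003 -0.004 -1.   ] F [-0.1  0.4 -2.6] w_mm 25.7 q [-0.05  0.69  0.92  1.6  -0.59  1.14 -0.79]
t 23.8 dp [-0.2139, 0.1268, 0.0091] rot [0.0008, -0.0029, -1.8135]
```

View pics/w17.png

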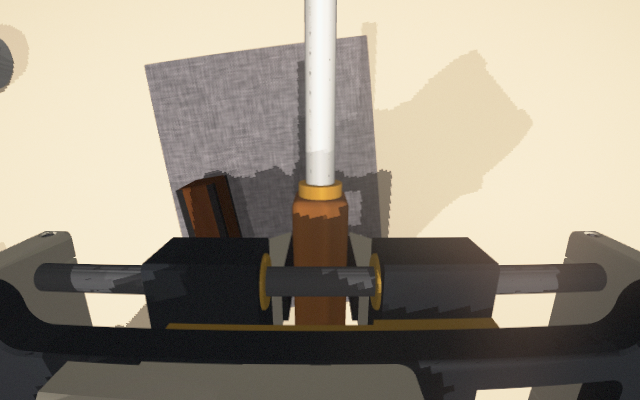

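```bash
python3 -m pendant '[{"dp":[-0.02,0.012,0],"rotation":[0,0,-0.17],"fingers":1},{"dp":[-0.04,0.024,0],"rotation":[0,0,-0.34],"fingers":1},{"dp":[-0.06,0.036,0],"rotation":[0,0,-0.51],"fingers":1},{"dp":[-0.08,0.048,0],"rotation":[0,0,-0.68],"fingers":1},{"dp":[-0.1,0.06,0],"rotation":[0,0,-0.85],"fingers":1},{"dp":[-0.12,0.072,0],"rotation":[0,0,-1.02],"fingers":1},{"dp":[-0.14,0.084,0],"rotation":[0,0,-1.19],"fingers":1},{"dp":[-0.16,0.096,0],"rotation":[0,0,-1.36],"fingers":1},{"dp":[-0.18,0.108,0],"rotation":[0,0,-1.53],"fingers":1},{"dp":[-0.2,0.12,0],"rotation":[0,0,-1.7],"fingers":1},{"dp":[-0.214,0.127,0],"rotation":[0,0,-1.813],"fingers":1},{"dp":[-0.214,0.127,0],"rotation":[0,0,-1.813],"fingers":1},{"dp":[-0.214,0.127,0],"rotation":[0,0,-1.813],"fingers":1}]' 50; python3 -c "
from h import *
state(); np.save('w18.npy',cam('wrist'),allow_pickle=True); i=arm.get_image('wrist'); cv2.imwrite('pics/w18.png',i); go(.4808,-.124,.010,.4)"
```

```text
clock: 25.42
position: [0.4802, -0.1244, 0.1284]
ee_rot: [3.139, 0.006, -0.0]
force: [0.3, 0.1, -1.2]
width: 0.278
t 25.43 pos [ 0.4802 -0.1244  0.1284] yaw 0.2 tz [-0.    -0.003 -1.   ] F [ 0.3  0.1 -1.2] w_mm 25.6 q [-0.24  0.32  0.49  2.   -0.19  0.87  0.36]
t 25.48 dp [0.0005, -0.001, 0.1186] rot [0.0028, -0.0001, -0.0035]
```

View pics/w18.png

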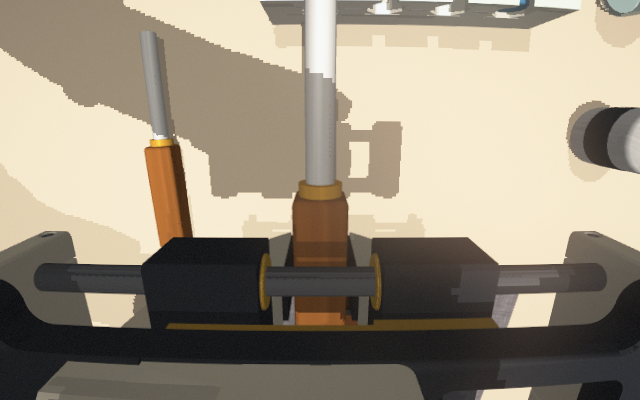

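```bash
python3 -m pendant '[{"dp":[0.0005,-0.001,0.05],"rotation":[0.003,0,-0.0035],"fingers":1},{"dp":[0.0005,-0.001,0.09],"rotation":[0.003,0,-0.0035],"fingers":1},{"dp":[0.0005,-0.001,0.11],"rotation":[0.003,0,-0.0035],"fingers":1},{"dp":[0.0005,-0.001,0.1185],"rotation":[0.003,0,-0.0035],"fingers":1},{"dp":[0.0005,-0.001,0.1185],"rotation":[0.003,0,-0.0035],"fingers":1}]' 50; python3 -c "
from h import *
state(); i=arm.get_image('side'); crop(i,220,150,380,280,5,'d19.png');i=arm.get_image('scene'); crop(i,270,120,400,260,5,'s19.png');
o=arm.observe();Rc=R.from_rotvec(o['ee_rot'])
t=o['position']+Rc.apply([0,-.133,-.036]); print(t)
D=cam('side');S=cam('scene')
print((proj(D,[t])-[220,150])*5,(proj(S,[t])-[270,120])*5)
b=[.5543-.075+.06*.0074,.0845-.075*.0074-.06,.046]; print(b,(proj(D,[b])-[220,150])*5)"
```

```text
clock: 26.1
position: [0.4808, -0.1245, 0.0099]
ee_rot: [3.141, 0.009, -0.001]
force: [-0.5, -0.3, -1.3]
width: 0.282
t 26.1 pos [ 0.4808 -0.1245  0.0099] yaw 0.32 tz [-0. -0. -1.] F [-0.5 -0.3 -1.3] w_mm 25.9 q [-0.15  0.5   0.4   2.1  -0.33  0.6   0.49]
[0.48065774 0.00867525 0.04679818]
[[377.32187717 279.22951561]] [[292.70965259 381.51896465]]
[0.479744, 0.023945000000000008, 0.046] [[368.08903553 263.53076572]]
```

View pics/d19.png

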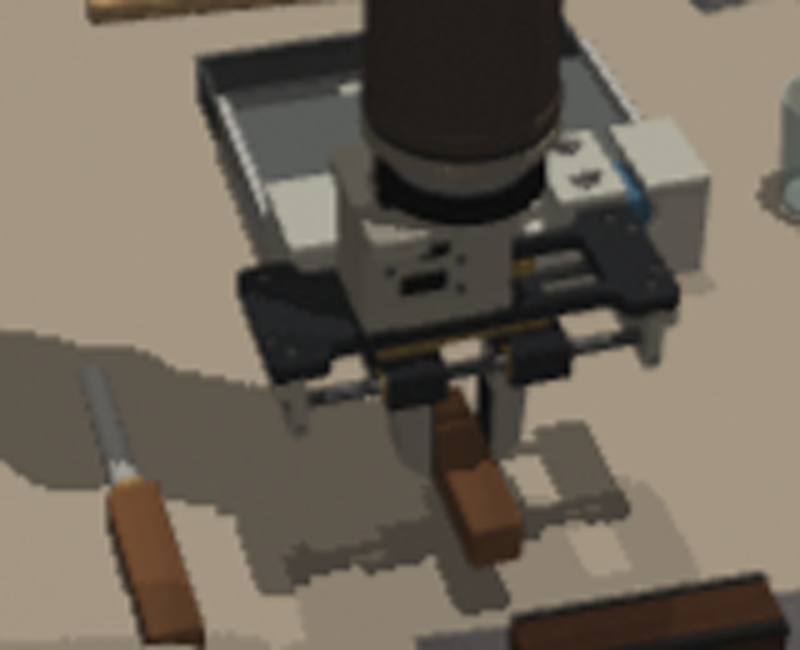

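View pics/s19.png

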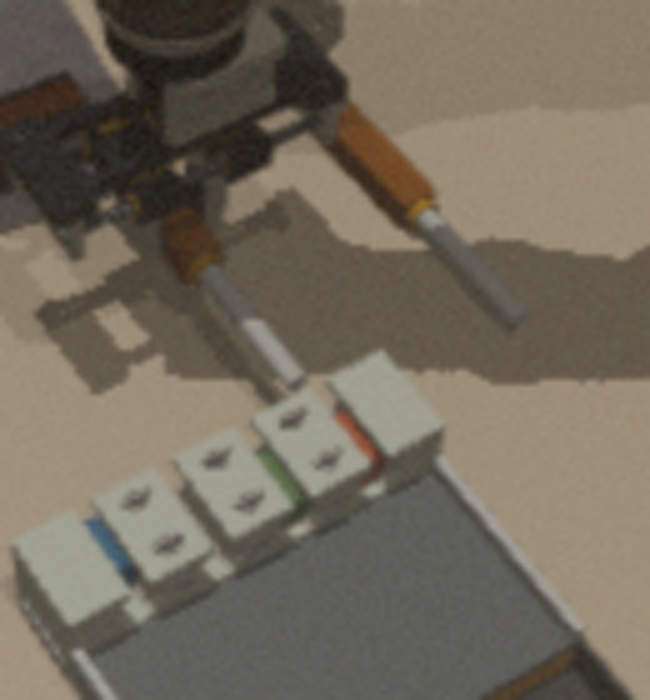

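```bash
python3 -m pendant '[{"dp":[-0.0003,-0.012,0],"rotation":[0,0,0],"fingers":1},{"dp":[-0.0003,-0.022,0],"rotation":[0,0,0],"fingers":1},{"dp":[-0.0003,-0.030,0],"rotation":[0,0,0],"fingers":1},{"dp":[-0.0003,-0.038,0],"rotation":[0,0,0],"fingers":1},{"dp":[-0.0003,-0.044,0],"rotation":[0,0,0],"fingers":1}]' 50; python3 -c "
from h import *
state(); i=arm.get_image('scene'); crop(i,270,120,400,260,5,'s20.png')"
```

```text
clock: 26.82
position: [0.481, -0.0797, 0.0108]
ee_rot: [3.142, 0.011, 0.002]
force: [0.9, -0.2, -1.3]
width: 0.275
t 26.82 pos [ 0.481  -0.0797  0.0108] yaw 0.39 tz [ 0.001 -0.    -1.   ] F [ 0.9 -0.2 -1.3] w_mm 25.3 q [-0.25  0.49  0.4   2.12 -0.34  0.59  0.4 ]
```

View pics/s20.png

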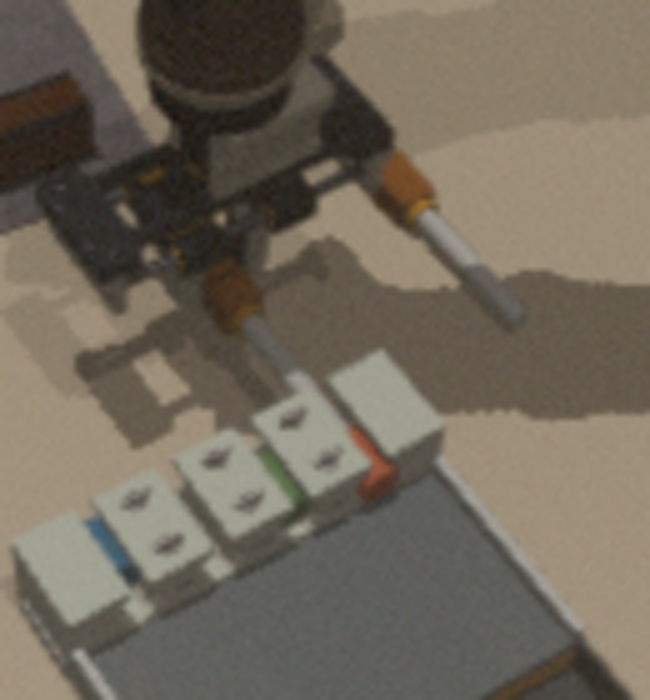

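The rod is in bore 1 and the red stone is emerging. I'll continue the push.

```bash
python3 -m pendant '[{"dp":[-0.0003,-0.008,0.001],"rotation":[0,0,0],"fingers":1},{"dp":[-0.0003,-0.016,0.001],"rotation":[0,0,0],"fingers":1},{"dp":[-0.0003,-0.023,0.001],"rotation":[0,0,0],"fingers":1},{"dp":[-0.0003,-0.030,0.001],"rotation":[0,0,0],"fingers":1},{"dp":[-0.0003,-0.037,0.001],"rotation":[0,0,0],"fingers":1},{"dp":[-0.0003,-0.044,0.001],"rotation":[0,0,0],"fingers":1},{"dp":[-0.0003,-0.050,0.001],"rotation":[0,0,0],"fingers":1},{"dp":[-0.0003,-0.056,0.001],"rotation":[0,0,0],"fingers":1},{"dp":[-0.0003,-0.056,0.001],"rotation":[0,0,0],"fingers":1}]' 50; python3 -c "
from h import *
state(); i=arm.get_image('scene'); crop(i,270,120,400,260,5,'s21.png')"
```

```text
clock: 28.0
position: [0.4802, -0.0223, 0.0097]
ee_rot: [-3.141, -0.013, -0.002]
force: [-0.2, 0.2, -2.3]
width: 0.278
t 28.0 pos [ 0.4802 -0.0223  0.0097] yaw 0.47 tz [ 0.001  0.001 -1.   ] F [-0.2  0.2 -2.3] w_mm 25.5 q [-0.37  0.48  0.4   2.14 -0.34  0.58  0.29]
```

View pics/s21.png

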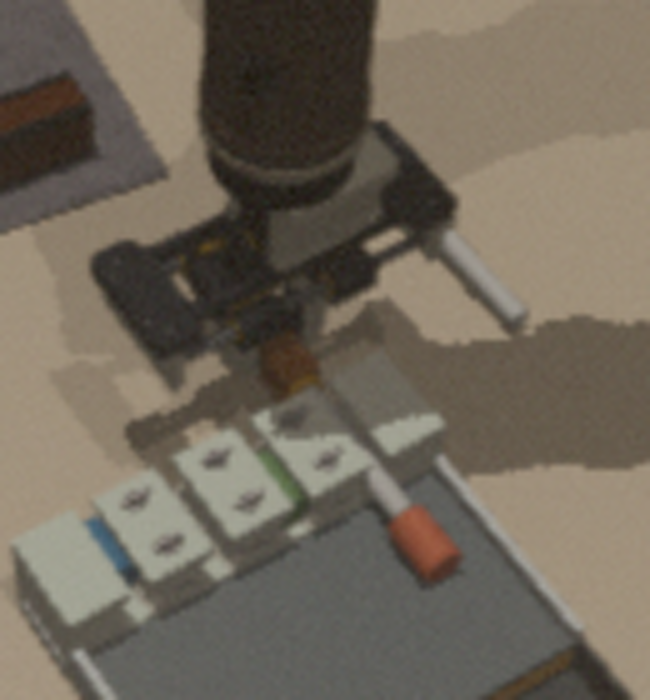

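```bash
python3 -m pendant '[{"dp":[0,0.02,0],"rotation":[0,0,0],"fingers":1},{"dp":[0,0.05,0],"rotation":[0,0,0],"fingers":1},{"dp":[0,0.08,0],"rotation":[0,0,0],"fingers":1},{"dp":[0,0.102,0],"rotation":[0,0,0],"fingers":1},{"dp":[0,0.104,0],"rotation":[0,0,0],"fingers":1},{"dp":[0.025,0.104,0],"rotation":[0,0,0],"fingers":1},{"dp":[0.050,0.104,0],"rotation":[0,0,0],"fingers":1},{"dp":[0.050,0.104,0],"rotation":[0,0,0],"fingers":1}]' 50; python3 -c "
from h import *
state(); i=arm.get_image('scene'); crop(i,270,120,400,260,5,'s22.png'); go(.5308,-.1237,.010,.42)"
```

```text
clock: 29.05
position: [0.533, -0.125, 0.0097]
ee_rot: [-3.141, -0.016, -0.004]
force: [-1.2, -0.1, -0.7]
width: 0.281
t 29.05 pos [ 0.533  -0.125   0.0097] yaw 0.57 tz [ 0.003  0.001 -1.   ] F [-1.2 -0.1 -0.7] w_mm 25.8 q [-0.15  0.56  0.39  1.98 -0.34  0.66  0.47]
t 29.1 dp [-0.0005, -0.0015, -0.0005] rot [-0.0007, -0.0009, 0.002]
```

View pics/s22.png

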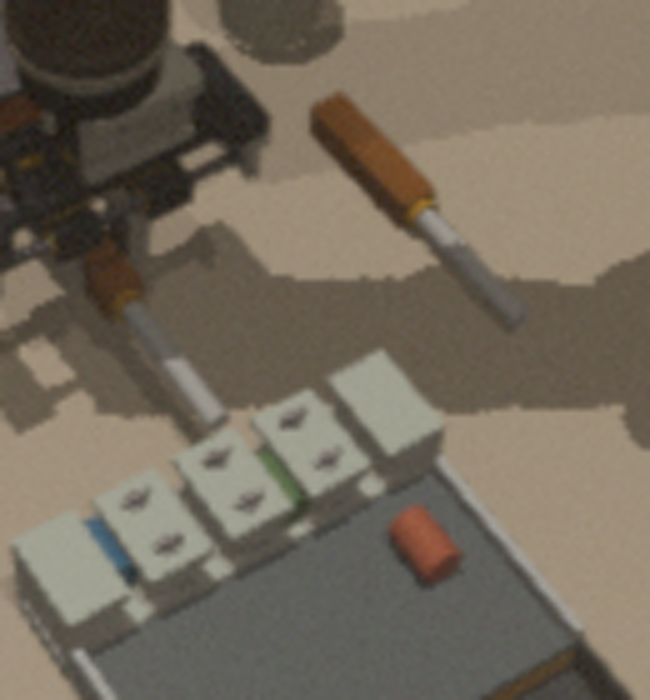

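```bash
python3 -m pendant '[{"dp":[-0.0008,-0.012,0],"rotation":[0,0,0.002],"fingers":1},{"dp":[-0.0008,-0.022,0],"rotation":[0,0,0.002],"fingers":1},{"dp":[-0.0008,-0.030,0],"rotation":[0,0,0.002],"fingers":1},{"dp":[-0.0008,-0.038,0],"rotation":[0,0,0.002],"fingers":1},{"dp":[-0.0008,-0.045,0],"rotation":[0,0,0.002],"fingers":1},{"dp":[-0.0008,-0.053,0],"rotation":[0,0,0.002],"fingers":1},{"dp":[-0.0008,-0.060,0],"rotation":[0,0,0.002],"fingers":1},{"dp":[-0.0008,-0.068,0],"rotation":[0,0,0.002],"fingers":1},{"dp":[-0.0008,-0.075,0],"rotation":[0,0,0.002],"fingers":1},{"dp":[-0.0008,-0.082,0],"rotation":[0,0,0.002],"fingers":1},{"dp":[-0.0008,-0.089,0],"rotation":[0,0,0.002],"fingers":1},{"dp":[-0.0008,-0.095,0],"rotation":[0,0,0.002],"fingers":1},{"dp":[-0.0008,-0.101,0],"rotation":[0,0,0.002],"fingers":1},{"dp":[-0.0008,-0.101,0],"rotation":[0,0,0.002],"fingers":1}]' 50; python3 -c "
from h import *
state(); i=arm.get_image('scene'); crop(i,270,120,400,260,5,'s23.png')"
```

```text
clock: 30.85
position: [0.5296, -0.0236, 0.0095]
ee_rot: [-3.141, -0.013, -0.001]
force: [-0.8, 0.5, -2.2]
width: 0.281
t 30.85 pos [ 0.5296 -0.0236  0.0095] yaw 0.46 tz [ 0.001  0.001 -1.   ] F [-0.8  0.5 -2.2] w_mm 25.8 q [-0.35  0.54  0.4   2.02 -0.35  0.64  0.29]
```

View pics/s23.png

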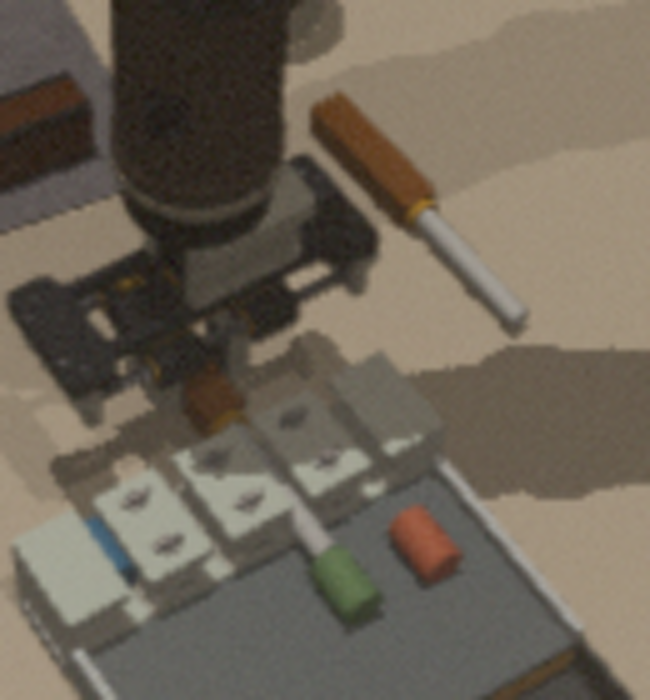

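```bash
python3 -m pendant '[{"dp":[0,0.02,0],"rotation":[0,0,0],"fingers":1},{"dp":[0,0.05,0],"rotation":[0,0,0],"fingers":1},{"dp":[0,0.08,0],"rotation":[0,0,0],"fingers":1},{"dp":[0,0.102,0],"rotation":[0,0,0],"fingers":1},{"dp":[0,0.104,0],"rotation":[0,0,0],"fingers":1},{"dp":[0.03,0.104,0],"rotation":[0,0,0],"fingers":1},{"dp":[0.060,0.104,0],"rotation":[0,0,0],"fingers":1},{"dp":[0.060,0.104,0],"rotation":[0,0,0],"fingers":1}]' 50; python3 -c "
from h import *
state(); i=arm.get_image('scene'); crop(i,200,100,340,260,4.5,'s24.png'); go(.6315,-.123,.010,.42)
i=arm.get_image('side'); crop(i,270,130,430,260,5,'d24.png')
D=cam('side')
o=arm.observe();Rc=R.from_rotvec(o['ee_rot'])
for x in(.07,.08,.095):
  for y in (-.0375,.0375):
    print(x,y,[((proj(D,[o['position']+Rc.apply([x,y,-z])])[0]-[270,130])*5).round().tolist() for z in (.066,.098)])"
```

```text
clock: 31.9
position: [0.5927, -0.1259, 0.0094]
ee_rot: [-3.141, -0.016, -0.004]
force: [-0.2, 0.2, -1.2]
width: 0.272
t 31.9 pos [ 0.5927 -0.1259  0.0094] yaw 0.58 tz [ 0.002  0.001 -1.   ] F [-0.2  0.2 -1.2] w_mm 25.1 q [-0.15  0.63  0.4   1.83 -0.35  0.74  0.45]
t 31.95 dp [0.0407, -0.0029, -0.0008] rot [-0.0011, -0.0007, 0.0021]
0.07 -0.0375 [[521.0, 390.0], [527.0, 339.0]]
0.07 0.0375 [[585.0, 484.0], [593.0, 433.0]]
0.08 -0.0375 [[539.0, 386.0], [546.0, 336.0]]
0.08 0.0375 [[604.0, 480.0], [613.0, 429.0]]
0.095 -0.0375 [[566.0, 381.0], [573.0, 331.0]]
0.095 0.0375 [[632.0, 475.0], [642.0, 423.0]]
```

View pics/s24.png

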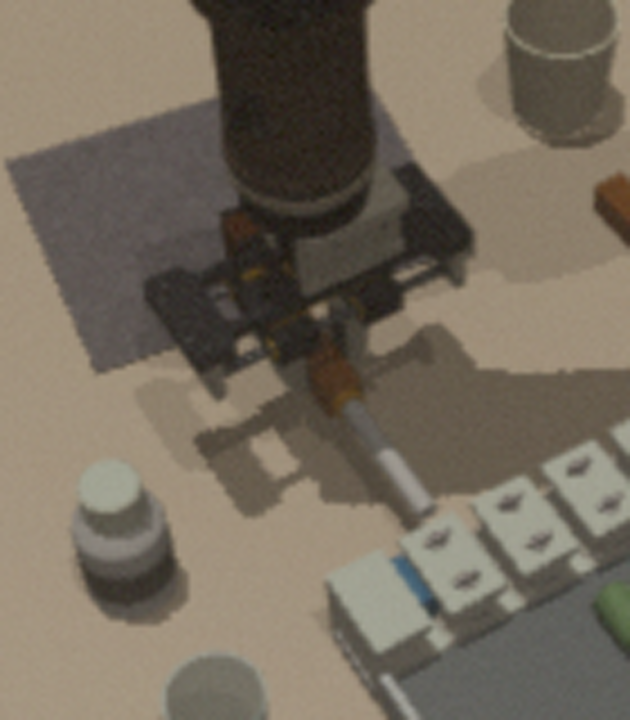

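View pics/d24.png

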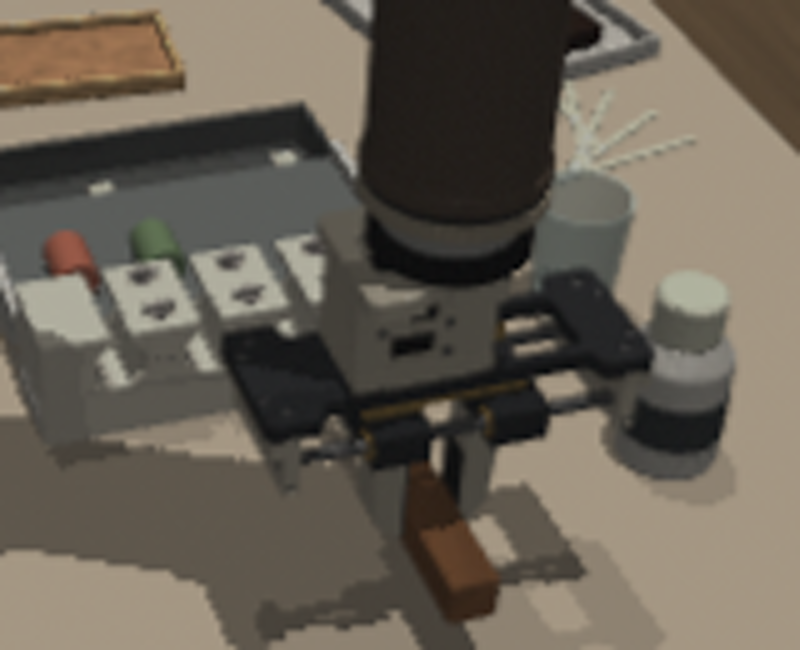

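```bash
python3 -m pendant '[{"dp":[0.02,-0.001,-0.001],"rotation":[0,0,0.002],"fingers":1},{"dp":[0.0385,-0.001,-0.001],"rotation":[0,0,0.002],"fingers":1},{"dp":[0.0385,-0.001,-0.001],"rotation":[0,0,0.002],"fingers":1}]' 50; python3 -c "
from h import *
state(); i=arm.get_image('scene'); crop(i,200,100,340,260,4.5,'s25.png'); go(.6315,-.123,.010,.42)"
```

```text
clock: 32.38
position: [0.6283, -0.1247, 0.01]
ee_rot: [-3.14, -0.012, 0.001]
force: [-0.5, 0.1, -1.0]
width: 0.276
t 32.38 pos [ 0.6283 -0.1247  0.01  ] yaw 0.42 tz [-0.     0.001 -1.   ] F [-0.5  0.1 -1. ] w_mm 25.4 q [-0.15  0.68  0.4   1.74 -0.35  0.8   0.43]
t 32.42 dp [0.0043, -0.0019, -0.0002] rot [-0.0014, 0.0014, -0.0005]
```

View pics/s25.png

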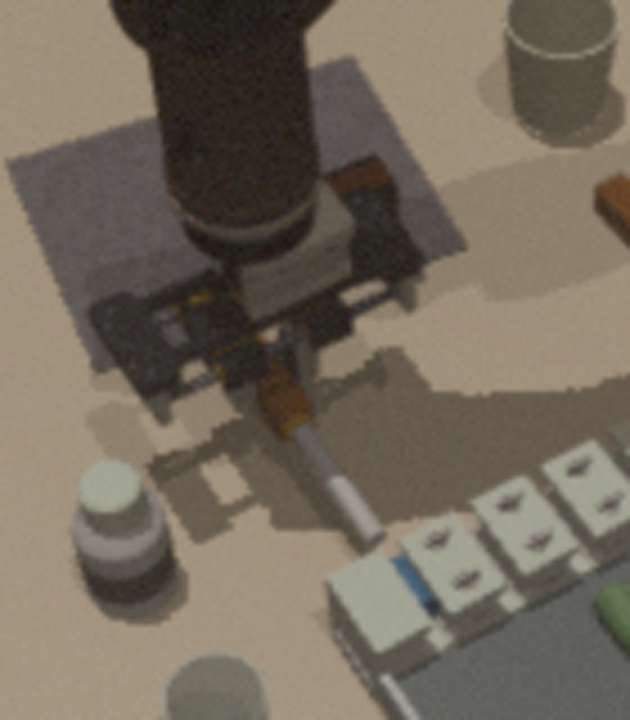

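```bash
python3 -m pendant '[{"dp":[0.002,-0.012,0],"rotation":[0,0,0],"fingers":1},{"dp":[0.002,-0.022,0],"rotation":[0,0,0],"fingers":1},{"dp":[0.002,-0.030,0],"rotation":[0,0,0],"fingers":1},{"dp":[0.002,-0.038,0],"rotation":[0,0,0],"fingers":1},{"dp":[0.002,-0.045,0],"rotation":[0,0,0],"fingers":1},{"dp":[0.002,-0.053,0],"rotation":[0,0,0],"fingers":1},{"dp":[0.002,-0.060,0],"rotation":[0,0,0],"fingers":1}]' 50; python3 -c "
from h import *
state(); i=arm.get_image('scene'); crop(i,200,100,340,260,4.5,'s26.png')"
```

```text
clock: 33.3
position: [0.6288, -0.0645, 0.0099]
ee_rot: [-3.14, -0.011, 0.002]
force: [-0.6, -0.5, -1.0]
width: 0.279
t 33.3 pos [ 0.6288 -0.0645  0.0099] yaw 0.39 tz [-0.001  0.001 -1.   ] F [-0.6 -0.5 -1. ] w_mm 25.7 q [-0.25  0.67  0.4   1.76 -0.35  0.79  0.34]
```

View pics/s26.png

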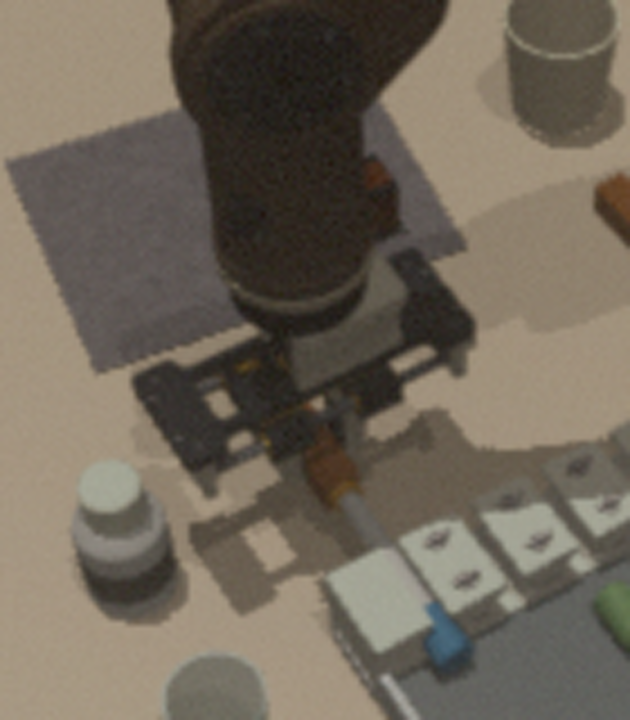

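Bottle is clear and the blue stone is emerging. I'll finish this push, then retract.

```bash
python3 -m pendant '[{"dp":[0,-0.008,0],"rotation":[0,0,0],"fingers":1},{"dp":[0,-0.015,0],"rotation":[0,0,0],"fingers":1},{"dp":[0,-0.022,0],"rotation":[0,0,0],"fingers":1},{"dp":[0,-0.029,0],"rotation":[0,0,0],"fingers":1},{"dp":[0,-0.035,0],"rotation":[0,0,0],"fingers":1},{"dp":[0,-0.041,0],"rotation":[0,0,0],"fingers":1},{"dp":[0,-0.041,0],"rotation":[0,0,0],"fingers":1},{"dp":[0,-0.02,0],"rotation":[0,0,0],"fingers":1},{"dp":[0,0.01,0],"rotation":[0,0,0],"fingers":1},{"dp":[0,0.04,0],"rotation":[0,0,0],"fingers":1},{"dp":[0,0.065,0],"rotation":[0,0,0],"fingers":1},{"dp":[0,0.075,0],"rotation":[0,0,0],"fingers":1},{"dp":[0,0.075,-0.03],"rotation":[0,0,0],"fingers":1},{"dp":[0,0.075,-0.08],"rotation":[0,0,0],"fingers":1},{"dp":[0,0.075,-0.11],"rotation":[0,0,0],"fingers":1},{"dp":[0,0.075,-0.11],"rotation":[0,0,0],"fingers":1}]' 50; python3 -c "
from h import *
state(); np.save('sS.npy',0); i=arm.get_image('scene'); crop(i,250,160,410,320,4.5,'s27.png'); go(.554,-.352,.11,-103.5)"
```

```text
clock: 35.35
position: [0.6313, -0.1389, 0.1223]
ee_rot: [-3.14, -0.013, -0.005]
force: [-0.4, -0.1, -1.4]
width: 0.277
t 35.35 pos [ 0.6313 -0.1389  0.1223] yaw 0.46 tz [ 0.003  0.002 -1.   ] F [-0.4 -0.1 -1.4] w_mm 25.5 q [-0.17  0.56  0.46  1.63 -0.28  1.01  0.39]
t 35.4 dp [-0.0778, 0.213, 0.0098] rot [-0.0019, 0.002, 1.8145]
```

View pics/s27.png

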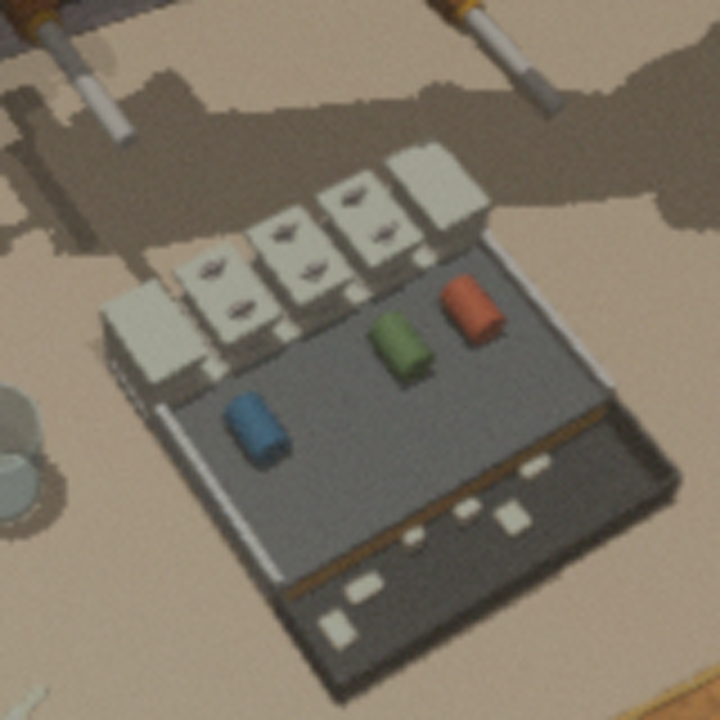

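All three stones are on the clean deck and the bores are empty. Now the rod returns to the mat.

```bash
python3 -m pendant '[{"dp":[-0.007,0.02,0],"rotation":[0,0,0.17],"fingers":1},{"dp":[-0.014,0.04,0],"rotation":[0,0,0.34],"fingers":1},{"dp":[-0.021,0.06,0],"rotation":[0,0,0.51],"fingers":1},{"dp":[-0.028,0.08,0],"rotation":[0,0,0.68],"fingers":1},{"dp":[-0.035,0.1,0],"rotation":[0,0,0.85],"fingers":1},{"dp":[-0.042,0.12,0],"rotation":[0,0,1.02],"fingers":1},{"dp":[-0.049,0.14,0],"rotation":[0,0,1.19],"fingers":1},{"dp":[-0.056,0.16,0],"rotation":[0,0,1.36],"fingers":1},{"dp":[-0.063,0.18,0],"rotation":[0,0,1.53],"fingers":1},{"dp":[-0.07,0.2,0],"rotation":[0,0,1.7],"fingers":1},{"dp":[-0.078,0.22,0.01],"rotation":[0,0,1.815],"fingers":1},{"dp":[-0.078,0.22,0.01],"rotation":[0,0,1.815],"fingers":1},{"dp":[-0.078,0.22,0.01],"rotation":[0,0,1.815],"fingers":1}]' 50; python3 -c "
from h import *
state(); i=arm.get_image('wrist'); cv2.imwrite('pics/w28.png',i); go(.554,-.359,-.019,-103.5)"
```

```text
clock: 37.02
position: [0.5539, -0.358, 0.1088]
ee_rot: [-1.946, 2.464, 0.005]
force: [-0.2, 0.6, -0.9]
width: 0.278
t 37.02 pos [ 0.5539 -0.358   0.1088] yaw -103.4 tz [-0.001  0.004 -1.   ] F [-0.2  0.6 -0.9] w_mm 25.5 q [-0.05  0.72  0.92  1.63 -0.63  1.12 -0.76]
t 37.08 dp [0.0016, -0.0002, 0.1282] rot [0.0012, 0.0032, 0.0022]
```

View pics/w28.png

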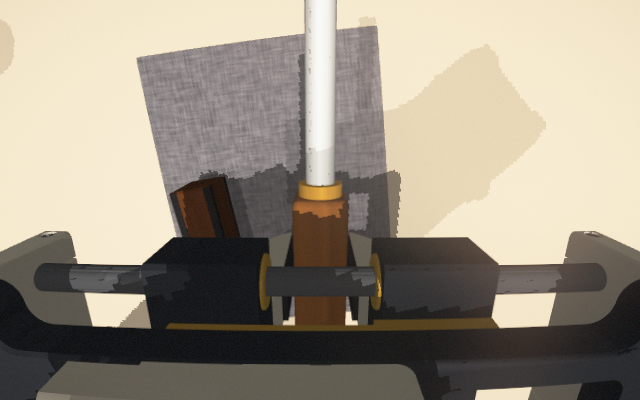

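```bash
python3 -m pendant '[{"dp":[0.001,0,0.05],"rotation":[0,0.003,0],"fingers":1},{"dp":[0.001,0,0.095],"rotation":[0,0.003,0],"fingers":1},{"dp":[0.001,0,0.115],"rotation":[0,0.003,0],"fingers":1},{"dp":[0.001,0,0.124],"rotation":[0,0.003,0],"fingers":1},{"dp":[0.001,0,0.1285],"rotation":[0,0.003,0],"fingers":1},{"dp":[0.001,0,0.1285],"rotation":[0,0.003,0],"fingers":1},{"dp":[0.001,0,0.1285],"rotation":[0,0.003,0],"fingers":-0.1},{"dp":[0.001,0,0.1285],"rotation":[0,0.003,0],"fingers":-0.1},{"dp":[0.001,0,0.1285],"rotation":[0,0.003,0],"fingers":-0.1},{"dp":[0.001,0,0.11],"rotation":[0,0,0],"fingers":-0.1},{"dp":[0.001,0,0.06],"rotation":[0,0,0],"fingers":-0.1},{"dp":[0.001,0,0],"rotation":[0,0,0],"fingers":-0.1},{"dp":[0.001,0,-0.06],"rotation":[0,0,0],"fingers":-0.1},{"dp":[0.001,0,-0.1],"rotation":[0,0,0],"fingers":-0.1},{"dp":[0.001,0,-0.1],"rotation":[0,0,0],"fingers":-0.1}]' 50; python3 -c "
from h import *
state(); i=arm.get_image('wrist'); cv2.imwrite('pics/w29.png',i); go(.50,.08,.19,0.4)"
```

```text
clock: 38.95
position: [0.5549, -0.3612, 0.2142]
ee_rot: [-1.944, 2.463, -0.006]
force: [-0.0, -0.0, -0.9]
width: 0.55
t 38.95 pos [ 0.5549 -0.3612  0.2142] yaw -103.42 tz [ 0.005 -0.    -1.   ] F [-0.  -0.  -0.9] w_mm 50.6 q [-0.08  0.63  0.99  1.5  -0.54  1.3  -0.83]
t 39.0 dp [-0.4154, 0.1549, 0.0223] rot [-0.0038, -0.0003, -1.8116]
```

View pics/w29.png

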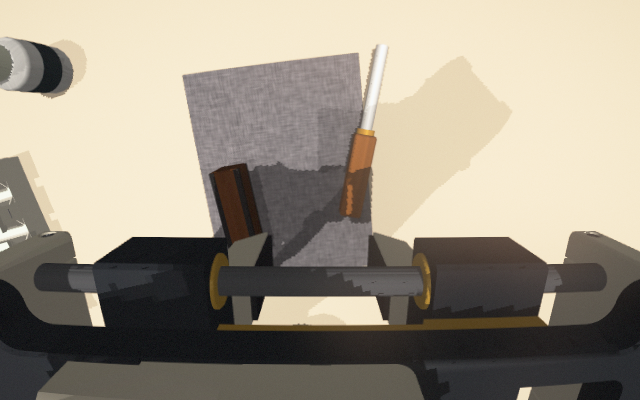

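The rod was knocked aside after I released it and now straddles the mat edge. I'll measure it and put it back properly.

```bash
python3 - <<'E'
from h import *
np.save("w29.npy",cam("wrist"),allow_pickle=True)
i=cv2.imread("pics/w29.png"); crop(i,170,30,410,240,3,"w29c.png")
E
```

```text
(no output)
```

View pics/w29c.png

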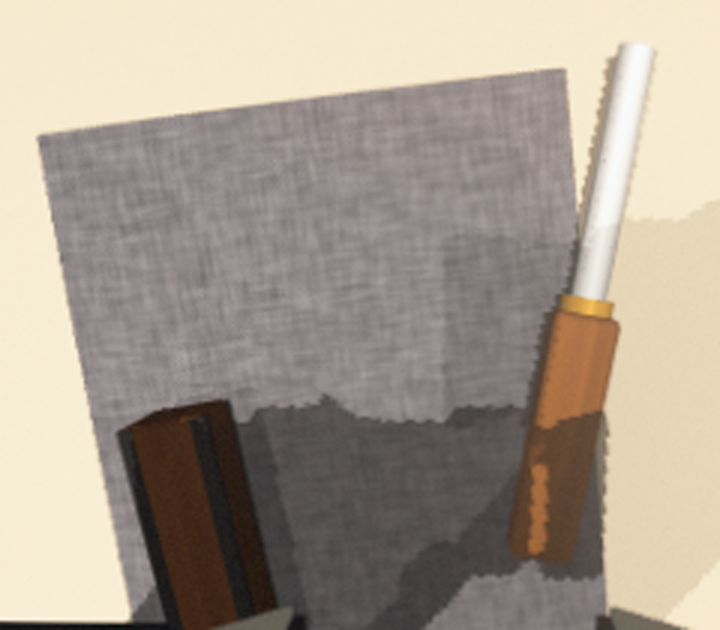

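```bash
python3 - <<'E'
from h import *
p=np.load("w29.npy",allow_pickle=True).item()
m=lambda x,y:(170+(x+.5)/3-.5,30+(y+.5)/3-.5)
q=pix2plane(p,[m(558,310),m(619,323),m(573,562),m(514,553)],.029)[:,:2]; print(q.round(4).tolist())
f=(q[0]+q[1])/2;b=(q[2]+q[3])/2;u=(f-b)/np.linalg.norm(f-b);print("len",np.linalg.norm(f-b),"wid",np.linalg.norm(q[0]-q[1]),"ang",np.degrees(np.arctan2(u[1],u[0])))
t=pix2plane(p,[m(636,46)],.019)[0,:2]; v=(t-b)/np.linalg.norm(t-b); print("tip",t,"ang b->tip",np.degrees(np.arctan2(v[1],v[0])),np.linalg.norm(t-b))
o=b+v*.067; print("origin",o,t-v*.133)
a=np.degrees(np.arctan2(v[1],v[0]))
go(*o,.02,a-90)
E
```

```text
[[0.5934, -0.4101], [0.5834, -0.4316], [0.4945, -0.3956], [0.5037, -0.3733]]
len 0.09637026388809997 wid 0.023697763083319393 ang -22.19589130562362
tip [ 0.67968967 -0.45889581] ang b->tip -22.4099357061525 0.1952924693460321
origin [ 0.56108585 -0.40998678] [ 0.55673384 -0.40819212]
t 39.0 dp [0.0475, -0.0177, 0.1916] rot [-0.0021, 0.0026, 0.1573]
```

```bash
python3 -m pendant '[{"dp":[0.047,-0.016,0.03],"rotation":[0,0,0.156],"fingers":-0.2},{"dp":[0.047,-0.016,0.08],"rotation":[0,0,0.156],"fingers":-0.2},{"dp":[0.047,-0.016,0.13],"rotation":[0,0,0.156],"fingers":-0.2},{"dp":[0.047,-0.016,0.175],"rotation":[0,0,0.156],"fingers":-0.2},{"dp":[0.047,-0.016,0.19],"rotation":[0,0,0.156],"fingers":-0.2},{"dp":[0.047,-0.016,0.19],"rotation":[0,0,0.156],"fingers":-0.2}]' 50; python3 -c "
from h import *
state(); i=arm.get_image('wrist'); cv2.imwrite('pics/w30.png',i); go(.559,-.409,-.019,-112.3)"
```

```text
clock: 39.75
position: [0.5589, -0.4089, 0.0211]
ee_rot: [-1.747, 2.608, 0.002]
force: [0.3, -0.2, -0.2]
width: 0.598
t 39.75 pos [ 0.5589 -0.4089  0.0211] yaw -112.35 tz [ 0.001  0.002 -1.   ] F [ 0.3 -0.2 -0.2] w_mm 55.0 q [ 0.06  0.87  0.87  1.61 -0.75  1.03 -0.8 ]
t 39.8 dp [-0.0003, 0.0009, 0.0416] rot [-0.0023, 0.0021, -0.0009]
```

View pics/w30.png

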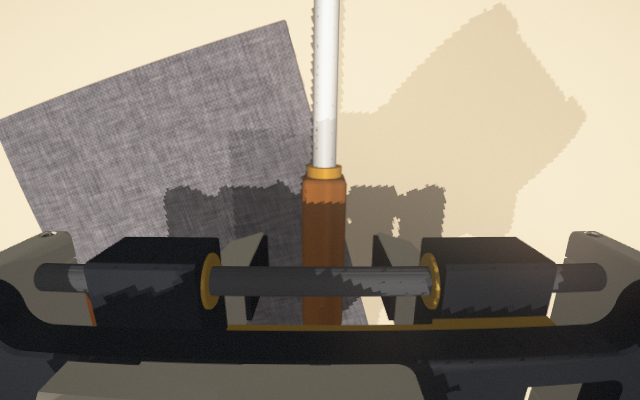

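```bash
python3 -m pendant '[{"dp":[0.001,0.001,0.02],"rotation":[0,0,0],"fingers":-0.2},{"dp":[0.001,0.001,0.032],"rotation":[0,0,0],"fingers":-0.2},{"dp":[0.001,0.001,0.04],"rotation":[0,0,0],"fingers":-0.2},{"dp":[0.001,0.001,0.04],"rotation":[0,0,0],"fingers":1},{"dp":[0.001,0.001,0.04],"rotation":[0,0,0],"fingers":1},{"dp":[0.001,0.001,0.04],"rotation":[0,0,0],"fingers":1},{"dp":[0.001,0.001,0.04],"rotation":[0,0,0],"fingers":1},{"dp":[0.001,0.001,0.04],"rotation":[0,0,0],"fingers":1},{"dp":[0.001,0.001,0.04],"rotation":[0,0,0],"fingers":1},{"dp":[0.001,0.001,0.02],"rotation":[0,0,0],"fingers":1},{"dp":[0.001,0.001,0.0],"rotation":[0,0,0],"fingers":1},{"dp":[0.001,0.001,0.0],"rotation":[0,0,0],"fingers":1}]' 50; python3 -c "
from h import *
state(); go(.554,-.352,-.018,-102)"
```

```text
clock: 41.3
position: [0.5594, -0.4115, 0.0253]
ee_rot: [-1.746, 2.606, -0.007]
force: [-0.5, 0.2, -2.2]
width: 0.276
t 41.3 pos [ 0.5594 -0.4115  0.0253] yaw -112.35 tz [ 0.006 -0.001 -1.   ] F [-0.5  0.2 -2.2] w_mm 25.4 q [ 0.06  0.86  0.88  1.61 -0.75  1.03 -0.79]
t 41.3 dp [-0.053, 0.0279, 0.0432] rot [-0.0062, 0.0005, -0.1807]
```

```bash
python3 -m pendant '[{"dp":[-0.025,0.014,0],"rotation":[-0.006,0,-0.09],"fingers":1},{"dp":[-0.053,0.028,0.0],"rotation":[-0.006,0,-0.18],"fingers":1},{"dp":[-0.053,0.028,0.0],"rotation":[-0.006,0,-0.18],"fingers":1},{"dp":[-0.053,0.028,0.02],"rotation":[-0.006,0,-0.18],"fingers":1},{"dp":[-0.053,0.028,0.035],"rotation":[-0.006,0,-0.18],"fingers":1},{"dp":[-0.053,0.028,0.04],"rotation":[-0.006,0,-0.18],"fingers":1},{"dp":[-0.053,0.028,0.0435],"rotation":[-0.006,0,-0.18],"fingers":1},{"dp":[-0.053,0.028,0.0435],"rotation":[-0.006,0,-0.18],"fingers":1},{"dp":[-0.053,0.028,0.0435],"rotation":[-0.006,0,-0.18],"fingers":-0.1},{"dp":[-0.053,0.028,0.0435],"rotation":[-0.006,0,-0.18],"fingers":-0.1},{"dp":[-0.053,0.028,0.0435],"rotation":[-0.006,0,-0.18],"fingers":-0.1},{"dp":[-0.053,0.028,0.02],"rotation":[-0.006,0,-0.18],"fingers":-0.1},{"dp":[-0.053,0.028,-0.04],"rotation":[-0.006,0,-0.18],"fingers":-0.1},{"dp":[-0.053,0.028,-0.1],"rotation":[-0.006,0,-0.18],"fingers":-0.1},{"dp":[-0.053,0.028,-0.16],"rotation":[-0.006,0,-0.18],"fingers":-0.1},{"dp":[-0.053,0.028,-0.18],"rotation":[-0.006,0,-0.18],"fingers":-0.1}]' 50; python3 -c "
from h import *
state(); i=arm.get_image('wrist'); cv2.imwrite('pics/w31.png',i); go(.50,.08,.19,0.4)"
```

```text
clock: 43.3
position: [0.5532, -0.3536, 0.2109]
ee_rot: [-1.973, 2.441, -0.01]
force: [0.0, -0.4, -0.4]
width: 0.554
t 43.3 pos [ 0.5532 -0.3536  0.2109] yaw -102.1 tz [ 0.006 -0.003 -1.   ] F [ 0.  -0.4 -0.4] w_mm 50.9 q [-0.1   0.63  1.    1.53 -0.54  1.28 -0.81]
t 43.35 dp [-0.4128, 0.1432, 0.0196] rot [-0.0032, -0.0076, -1.7886]
```

View pics/w31.png

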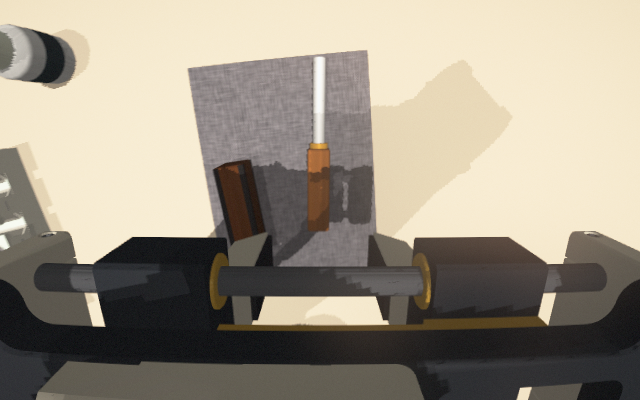

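```bash
python3 -c "
from h import *
go(.554,.02,.19,0.4)"; 
```

```text
t 43.35 dp [-0.3654, 0.0778, 0.0202] rot [-0.0032, -0.0076, -1.7886]
```

```bash
python3 -m pendant '[{"dp":[-0.04,0.01,0],"rotation":[0,-0.007,-0.17],"fingers":-0.1},{"dp":[-0.08,0.02,0],"rotation":[0,-0.007,-0.34],"fingers":-0.1},{"dp":[-0.12,0.03,0],"rotation":[0,-0.007,-0.51],"fingers":-0.1},{"dp":[-0.16,0.04,0],"rotation":[0,-0.007,-0.68],"fingers":-0.1},{"dp":[-0.2,0.05,0],"rotation":[0,-0.007,-0.85],"fingers":-0.1},{"dp":[-0.24,0.06,0],"rotation":[0,-0.007,-1.02],"fingers":-0.1},{"dp":[-0.28,0.07,0],"rotation":[0,-0.007,-1.19],"fingers":-0.1},{"dp":[-0.32,0.075,0.01],"rotation":[0,-0.007,-1.36],"fingers":-0.1},{"dp":[-0.35,0.078,0.02],"rotation":[0,-0.007,-1.53],"fingers":-0.1},{"dp":[-0.365,0.078,0.02],"rotation":[0,-0.007,-1.7],"fingers":0.1},{"dp":[-0.365,0.078,0.02],"rotation":[0,-0.007,-1.79],"fingers":0.1},{"dp":[-0.365,0.078,0.02],"rotation":[0,-0.007,-1.79],"fingers":0.1}]' 50; python3 -c "
from h import *
state(); np.save('w32.npy',cam('wrist'),allow_pickle=True); i=arm.get_image('wrist'); cv2.imwrite('pics/w32.png',i)"
```

```text
clock: 44.85
position: [0.5532, 0.0195, 0.1898]
ee_rot: [-3.14, -0.012, -0.002]
force: [-0.0, -0.1, -0.3]
width: 0.448
t 44.85 pos [0.5532 0.0195 0.1898] yaw 0.44 tz [ 0.001  0.001 -1.   ] F [-0.  -0.1 -0.3] w_mm 41.2 q [-0.56  0.35  0.57  1.79 -0.22  1.06  0.1 ]
```

View pics/w32.png

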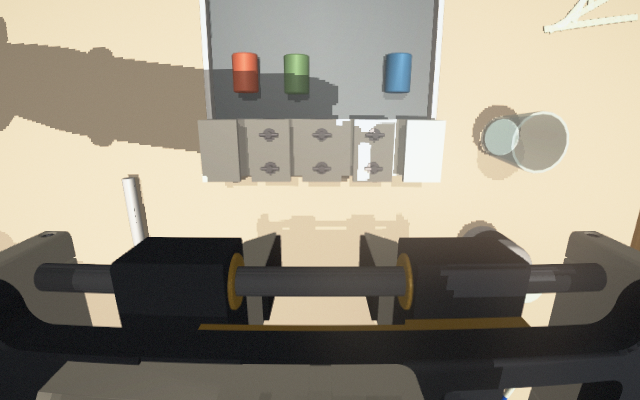

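```bash
python3 - <<'E'
from h import *
p=np.load("w32.npy",allow_pickle=True).item()
i=cv2.imread("pics/w32.png"); crop(i,190,20,450,130,3,"w32c.png")
for n,b in (("r",(232,259,53,92)),("g",(284,309.5,54,92)),("b",(385.5,412,53,92))):
    q=pix2plane(p,[((b[0]+b[1])/2,b[2]),((b[0]+b[1])/2,b[3])],.043)[:,:2]; print(n,q.round(4).tolist(),q.mean(0).round(4),(q.mean(0)-[.5543,.0845]).round(4))
S=cam("scene");print(pix2plane(p,[(220,123),(419,123)],.066).round(4).tolist())
E
```

```text
r [[0.4803, 0.1475], [0.4789, 0.1109]] [0.4796 0.1292] [-0.0747  0.0447]
g [[0.5302, 0.1466], [0.5299, 0.1109]] [0.5301 0.1287] [-0.0242  0.0442]
b [[0.6293, 0.1488], [0.6314, 0.1121]] [0.6304 0.1305] [0.0761 0.046 ]
[[0.4583, 0.0813, 0.066], [0.6472, 0.0827, 0.066]]
```

View pics/w32c.png

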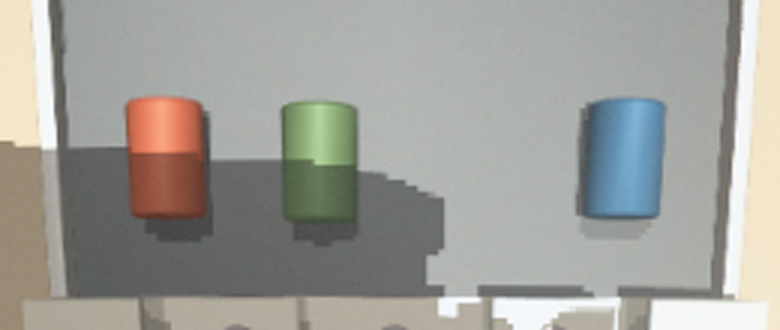

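```bash
python3 -c "
from h import *
go(.630,.130,.001,0.4)"; 
```

```text
t 44.9 dp [0.0771, -0.1101, 0.1892] rot [-0.0012, -0.0017, -0.0011]
```

```bash
python3 -m pendant '[{"dp":[0.03,-0.05,0],"rotation":[0,0,0],"fingers":0.25},{"dp":[0.06,-0.1,0.0],"rotation":[0,0,0],"fingers":0.25},{"dp":[0.077,-0.11,0.04],"rotation":[0,0,0],"fingers":0.25},{"dp":[0.077,-0.11,0.09],"rotation":[0,0,0],"fingers":0.25},{"dp":[0.077,-0.11,0.12],"rotation":[0,0,0],"fingers":0.25},{"dp":[0.077,-0.11,0.13],"rotation":[0,0,0],"fingers":0.25}]' 30; python3 -c "
from h import *
state(); i=arm.get_image('wrist'); cv2.imwrite('pics/w33.png',i); go(.630,.130,.001,0.4)"
```

```text
clock: 45.65
position: [0.6284, 0.1292, 0.0581]
ee_rot: [3.141, 0.006, -0.003]
force: [-0.8, -0.5, 0.2]
width: 0.371
t 45.65 pos [0.6284 0.1292 0.0581] yaw 0.2 tz [-0.002 -0.    -1.   ] F [-0.8 -0.5  0.2] w_mm 34.1 q [-0.6   0.63  0.48  1.7  -0.35  0.9   0.03]
t 45.7 dp [0.0013, -0.0007, 0.0572] rot [0.0, 0.0011, -0.003]
```

View pics/w33.png

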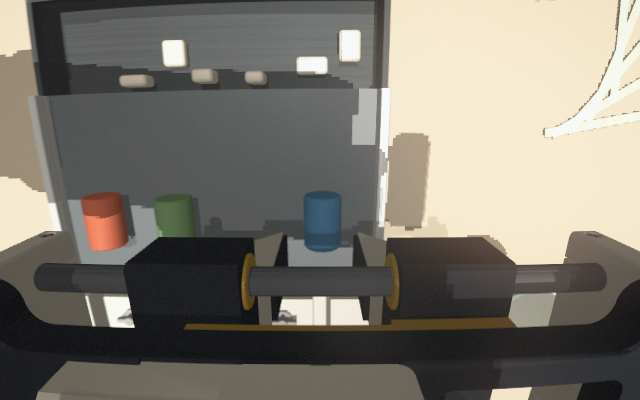

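```bash
python3 -m pendant '[{"dp":[0.0012,-0.001,0.025],"rotation":[0,0,0],"fingers":0.25},{"dp":[0.0012,-0.001,0.045],"rotation":[0,0,0],"fingers":0.25},{"dp":[0.0012,-0.001,0.052],"rotation":[0,0,0],"fingers":0.25},{"dp":[0.0012,-0.001,0.057],"rotation":[0,0,0],"fingers":0.25},{"dp":[0.0012,-0.001,0.057],"rotation":[0,0,0],"fingers":1},{"dp":[0.0012,-0.001,0.057],"rotation":[0,0,0],"fingers":1},{"dp":[0.0012,-0.001,0.057],"rotation":[0,0,0],"fingers":1},{"dp":[0.0012,-0.001,0.057],"rotation":[0,0,0],"fingers":1},{"dp":[0.0012,-0.001,0.03],"rotation":[0,0,0],"fingers":1},{"dp":[0.0012,-0.001,-0.02],"rotation":[0,0,0],"fingers":1},{"dp":[0.0012,-0.001,-0.05],"rotation":[0,0,0],"fingers":1},{"dp":[0.0012,-0.001,-0.05],"rotation":[0,0,0],"fingers":1}]' 30; python3 -c "
from h import *
state(); i=arm.get_image('wrist'); cv2.imwrite('pics/w34.png',i); go(.56,.41,.11,-9)"
```

```text
clock: 47.2
position: [0.6317, 0.1305, 0.1109]
ee_rot: [-3.14, -0.006, -0.006]
force: [-0.1, 0.4, 0.1]
width: 0.261
t 47.2 pos [0.6317 0.1305 0.1109] yaw 0.23 tz [ 0.004  0.001 -1.   ] F [-0.1  0.4  0.1] w_mm 24.0 q [-0.62  0.57  0.51  1.65 -0.32  0.99  0.  ]
t 47.25 dp [-0.0694, -0.2798, -0.0008] rot [-0.0007, -0.0006, 0.1611]
```

View pics/w34.png

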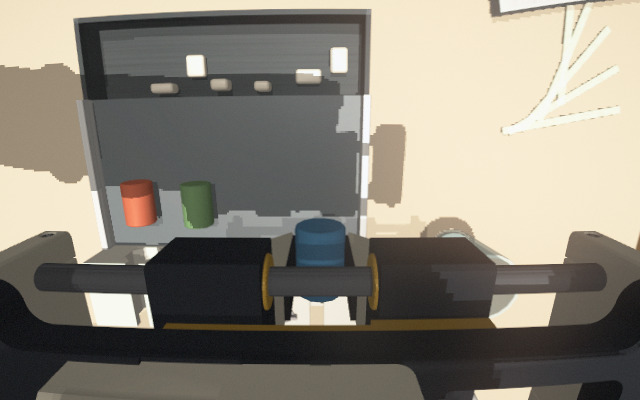

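```bash
python3 -m pendant '[{"dp":[-0.03,-0.05,-0.02],"rotation":[0,0,0.0],"fingers":1},{"dp":[-0.06,-0.1,-0.04],"rotation":[0,0,0.0],"fingers":1},{"dp":[-0.1,-0.14,-0.06],"rotation":[0,0,0.0],"fingers":1},{"dp":[-0.13,-0.15,-0.06],"rotation":[0,0,0.0],"fingers":1},{"dp":[-0.13,-0.15,-0.06],"rotation":[0,0,0.0],"fingers":1}]' 30; python3 -c "
from h import *
state(); np.save('w35.npy',cam('wrist'),allow_pickle=True); i=arm.get_image('wrist'); cv2.imwrite('pics/w35.png',i)"
```

```text
clock: 47.88
position: [0.4967, 0.2816, 0.1678]
ee_rot: [-3.141, -0.013, 0.004]
force: [0.5, -0.8, -0.1]
width: 0.267
t 47.88 pos [0.4967 0.2816 0.1678] yaw 0.49 tz [-0.002  0.    -1.   ] F [ 0.5 -0.8 -0.1] w_mm 24.5 q [-1.    0.4   0.54  1.78 -0.24  1.03 -0.36]
```

View pics/w35.png

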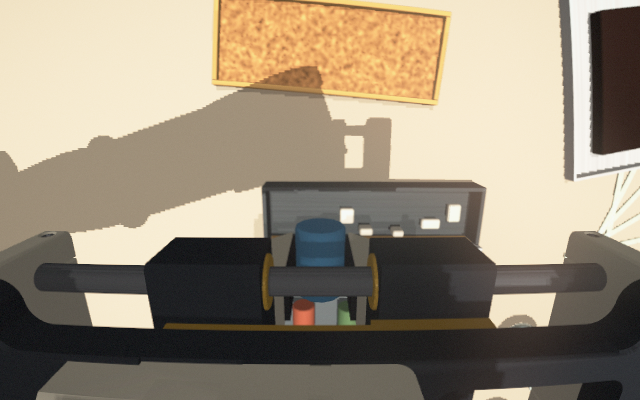

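```bash
python3 - <<'E'
from h import *
p=np.load("w35.npy",allow_pickle=True).item()
q=pix2plane(p,[(213,85),(437,104),(450,13),(216,-3)],.014)[:,:2]; print(q.round(4).tolist(),q.mean(0))
print(np.degrees(np.arctan2(*(q[1]-q[0])[::-1])),np.degrees(np.arctan2(*(q[2]-q[3])[::-1])),np.linalg.norm(q[1]-q[0]),np.linalg.norm(q[2]-q[1]))
E
```

```text
[[0.3871, 0.3802], [0.6162, 0.3635], [0.6222, 0.4506], [0.3945, 0.4626]] [0.50500233 0.41425383]
-4.165484947186096 -3.023910071173684 0.22969209316065678 0.08729368762594002
```

```bash
python3 -c "
from h import *
go(.570,.410,-.0200,-4)"; python3 -m pendant '[{"dp":[0.03,-0.06,0.03],"rotation":[0,0,0.078],"fingers":1},{"dp":[0.06,-0.11,0.07],"rotation":[0,0,0.078],"fingers":1},{"dp":[0.0725,-0.129,0.11],"rotation":[0,0,0.078],"fingers":1},{"dp":[0.0725,-0.129,0.14],"rotation":[0,0,0.078],"fingers":1},{"dp":[0.0725,-0.129,0.15],"rotation":[0,0,0.078],"fingers":1}]' 30; python3 -c "
from h import *
state(); i=arm.get_image('wrist'); cv2.imwrite('pics/w36.png',i);go(.570,.410,-.0200,-4)"
```

```text
t 47.92 dp [0.0725, -0.1293, 0.188] rot [0.0001, 0.001, 0.0761]
clock: 48.55
position: [0.5698, 0.4071, 0.0143]
ee_rot: [3.135, -0.115, -0.006]
force: [-0.3, 0.2, 0.7]
width: 0.264
t 48.55 pos [0.5698 0.4071 0.0143] yaw -4.21 tz [-0.004 -0.004 -1.   ] F [-0.3  0.2  0.7] w_mm 24.3 q [-0.97  0.77  0.46  1.56 -0.4   0.91 -0.45]
t 48.6 dp [0.0, -0.003, 0.0348] rot [0.004, 0.0034, -0.0039]
```

View pics/w36.png

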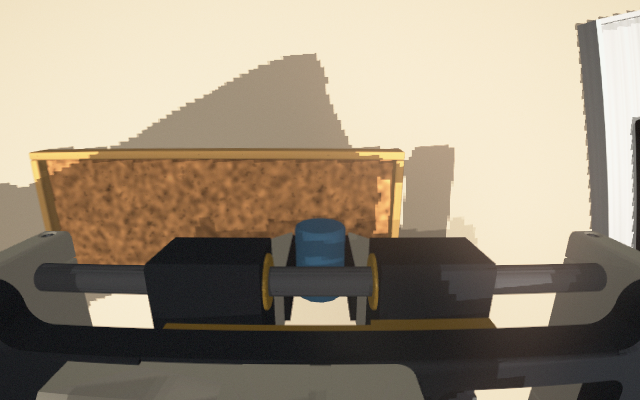

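```bash
python3 -m pendant '[{"dp":[0,-0.003,0.02],"rotation":[0.004,0.003,0],"fingers":1},{"dp":[0,-0.003,0.03],"rotation":[0.004,0.003,0],"fingers":1},{"dp":[0,-0.003,0.0345],"rotation":[0.004,0.003,0],"fingers":1},{"dp":[0,-0.003,0.0345],"rotation":[0.004,0.003,0],"fingers":1},{"dp":[0,-0.003,0.0345],"rotation":[0.004,0.003,0],"fingers":0.25},{"dp":[0,-0.003,0.0345],"rotation":[0.004,0.003,0],"fingers":0.25},{"dp":[0,-0.003,0.0345],"rotation":[0.004,0.003,0],"fingers":0.25},{"dp":[0,-0.003,0.015],"rotation":[0,0,0],"fingers":0.25},{"dp":[0,-0.003,-0.04],"rotation":[0,0,0],"fingers":0.25},{"dp":[0,-0.003,-0.09],"rotation":[0,0,0],"fingers":0.25},{"dp":[0,0.03,-0.12],"rotation":[0,0,0],"fingers":0.25},{"dp":[0,0.06,-0.12],"rotation":[0,0,0],"fingers":0.25}]' 30; python3 -c "
from h import *
state(); i=arm.get_image('wrist'); cv2.imwrite('pics/w37.png',i);go(.530,.129,.12,.4)"
```

```text
clock: 50.1
position: [0.5677, 0.3476, 0.1383]
ee_rot: [3.139, -0.115, 0.002]
force: [-0.1, 0.5, -0.2]
width: 0.372
t 50.1 pos [0.5677 0.3476 0.1383] yaw -4.21 tz [ 0.001 -0.001 -1.   ] F [-0.1  0.5 -0.2] w_mm 34.2 q [-0.96  0.59  0.53  1.57 -0.32  1.08 -0.43]
t 50.15 dp [-0.0206, 0.2149, 0.0182] rot [0.0048, 0.0009, -0.0853]
```

View pics/w37.png

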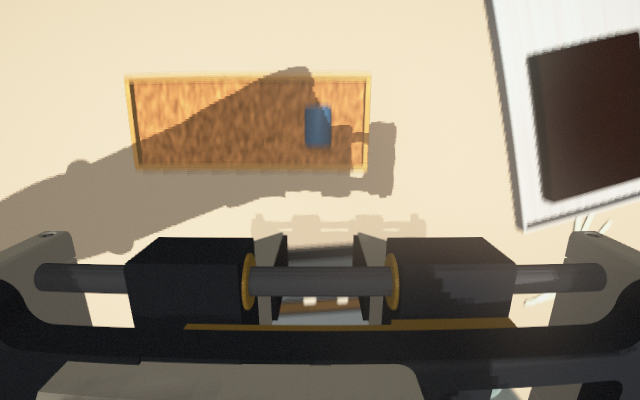

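Blue is in the tray, centred across it. Next, green.

```bash
python3 -m pendant '[{"dp":[-0.005,0.05,0],"rotation":[0,0,-0.085],"fingers":0.25},{"dp":[-0.01,0.1,0],"rotation":[0,0,-0.085],"fingers":0.25},{"dp":[-0.015,0.15,0],"rotation":[0,0,-0.085],"fingers":0.25},{"dp":[-0.02,0.195,0.01],"rotation":[0,0,-0.085],"fingers":0.25},{"dp":[-0.0205,0.2145,0.04],"rotation":[0,0,-0.085],"fingers":0.25},{"dp":[-0.0205,0.2145,0.075],"rotation":[0,0,-0.085],"fingers":0.25},{"dp":[-0.0205,0.2145,0.08],"rotation":[0,0,-0.085],"fingers":0.25}]' 30; python3 -c "
from h import *
state(); i=arm.get_image('wrist'); cv2.imwrite('pics/w38.png',i);go(.530,.129,.001,.4)"
```

```text
clock: 51.02
position: [0.5285, 0.1286, 0.0566]
ee_rot: [3.136, 0.01, -0.007]
force: [-0.5, -0.2, 0.1]
width: 0.375
t 51.02 pos [0.5285 0.1286 0.0566] yaw 0.35 tz [-0.005 -0.006 -1.   ] F [-0.5 -0.2  0.1] w_mm 34.5 q [-0.7   0.5   0.49  1.95 -0.32  0.77 -0.01]
t 51.08 dp [0.001, -0.0004, 0.0562] rot [0.0056, 0.0034, -0.0004]
```

View pics/w38.png

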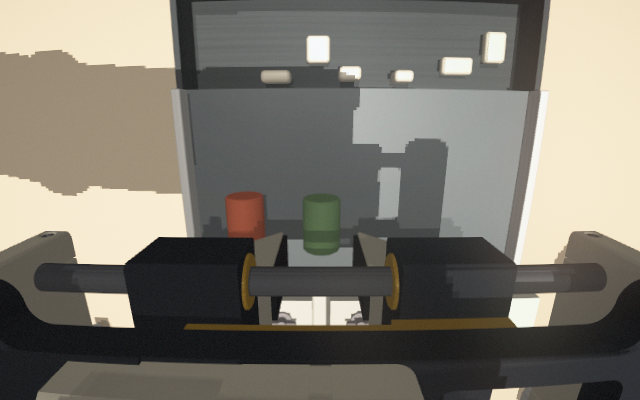

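```bash
python3 -m pendant '[{"dp":[0.001,0,0.025],"rotation":[0.005,0.003,0],"fingers":0.25},{"dp":[0.001,0,0.044],"rotation":[0.005,0.003,0],"fingers":0.25},{"dp":[0.001,0,0.052],"rotation":[0.005,0.003,0],"fingers":0.25},{"dp":[0.001,0,0.056],"rotation":[0.005,0.003,0],"fingers":0.25},{"dp":[0.001,0,0.056],"rotation":[0.005,0.003,0],"fingers":1},{"dp":[0.001,0,0.056],"rotation":[0.005,0.003,0],"fingers":1},{"dp":[0.001,0,0.056],"rotation":[0.005,0.003,0],"fingers":1},{"dp":[0.001,0,0.056],"rotation":[0.005,0.003,0],"fingers":1},{"dp":[0.001,0,0.03],"rotation":[0.005,0.003,0],"fingers":1},{"dp":[0.001,0,-0.02],"rotation":[0.005,0.003,0],"fingers":1},{"dp":[0.001,0,-0.06],"rotation":[0.005,0.003,0],"fingers":1},{"dp":[0.001,0,-0.06],"rotation":[0.005,0.003,0],"fingers":1}]' 30; python3 -c "
from h import *
state(); i=arm.get_image('wrist'); cv2.imwrite('pics/w39.png',i); go(.505,.414,-.02,-4)"
```

```text
clock: 52.58
position: [0.5325, 0.1297, 0.1201]
ee_rot: [-3.14, -0.01, -0.007]
force: [-0.0, 0.2, -0.5]
width: 0.262
t 52.58 pos [0.5325 0.1297 0.1201] yaw 0.38 tz [ 0.005  0.001 -1.   ] F [-0.   0.2 -0.5] w_mm 24.1 q [-0.74  0.42  0.54  1.89 -0.27  0.9  -0.05]
t 52.62 dp [-0.0244, -0.2844, 0.1384] rot [-0.0007, -0.0018, 0.0767]
```

View pics/w39.png

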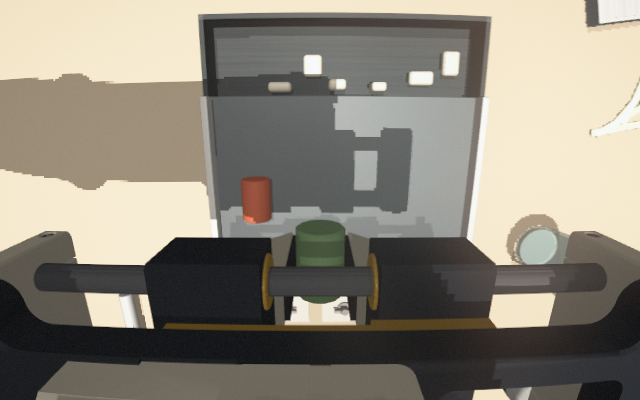

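Green is held. Carrying it to the middle of the tray.

```bash
python3 -m pendant '[{"dp":[-0.005,-0.05,0],"rotation":[0,0,0.077],"fingers":1},{"dp":[-0.01,-0.1,0],"rotation":[0,0,0.077],"fingers":1},{"dp":[-0.015,-0.15,0],"rotation":[0,0,0.077],"fingers":1},{"dp":[-0.018,-0.2,0],"rotation":[0,0,0.077],"fingers":1},{"dp":[-0.02,-0.25,0],"rotation":[0,0,0.077],"fingers":1},{"dp":[-0.0245,-0.284,0.03],"rotation":[0,0,0.077],"fingers":1},{"dp":[-0.0245,-0.284,0.07],"rotation":[0,0,0.077],"fingers":1},{"dp":[-0.0245,-0.284,0.1],"rotation":[0,0,0.077],"fingers":1},{"dp":[-0.0245,-0.284,0.105],"rotation":[0,0,0.077],"fingers":1}]' 30; python3 -c "
from h import *
state(); i=arm.get_image('wrist'); cv2.imwrite('pics/w40.png',i); go(.505,.414,-.02,-4)"
```

```text
clock: 53.75
position: [0.5026, 0.4117, 0.0099]
ee_rot: [3.136, -0.11, -0.004]
force: [0.5, -0.1, -0.4]
width: 0.265
t 53.75 pos [0.5026 0.4117 0.0099] yaw -4.03 tz [-0.003 -0.004 -1.   ] F [ 0.5 -0.1 -0.4] w_mm 24.3 q [-1.06  0.7   0.46  1.71 -0.4   0.83 -0.49]
t 53.8 dp [0.0013, -0.002, 0.031] rot [0.0025, 0.001, -0.0007]
```

View pics/w40.png

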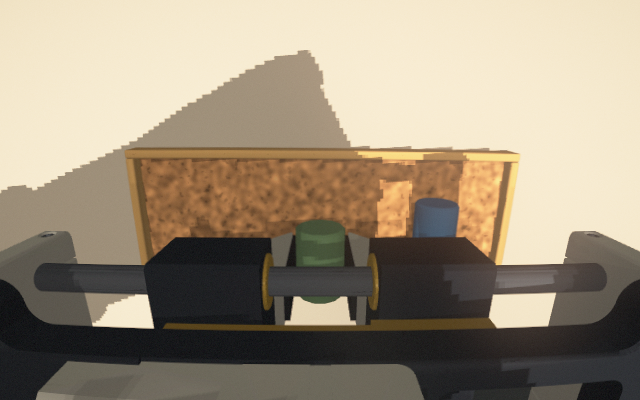

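```bash
python3 -m pendant '[{"dp":[0.001,-0.002,0.018],"rotation":[0.002,0,0],"fingers":1},{"dp":[0.001,-0.002,0.027],"rotation":[0.002,0,0],"fingers":1},{"dp":[0.001,-0.002,0.0308],"rotation":[0.002,0,0],"fingers":1},{"dp":[0.001,-0.002,0.0308],"rotation":[0.002,0,0],"fingers":1},{"dp":[0.001,-0.002,0.0308],"rotation":[0.002,0,0],"fingers":0.25},{"dp":[0.001,-0.002,0.0308],"rotation":[0.002,0,0],"fingers":0.25},{"dp":[0.001,-0.002,0.0308],"rotation":[0.002,0,0],"fingers":0.25},{"dp":[0.001,-0.002,0.015],"rotation":[0,0,0],"fingers":0.25},{"dp":[0.001,-0.002,-0.04],"rotation":[0,0,0],"fingers":0.25},{"dp":[0.001,-0.002,-0.09],"rotation":[0,0,0],"fingers":0.25},{"dp":[0.001,0.03,-0.11],"rotation":[0,0,0],"fingers":0.25},{"dp":[0.001,0.06,-0.11],"rotation":[0,0,0],"fingers":0.25}]' 30; python3 -c "
from h import *
state(); i=arm.get_image('wrist'); cv2.imwrite('pics/w41.png',i);go(.4796,.1295,.06,.4)"
```

```text
clock: 55.3
position: [0.5019, 0.3526, 0.1245]
ee_rot: [-3.139, 0.11, -0.004]
force: [0.4, -0.1, -0.4]
width: 0.373
t 55.3 pos [0.5019 0.3526 0.1245] yaw -4.03 tz [ 0.003  0.001 -1.   ] F [ 0.4 -0.1 -0.4] w_mm 34.3 q [-1.07  0.52  0.54  1.72 -0.31  0.98 -0.48]
t 55.35 dp [-0.0059, 0.2183, 0.0643] rot [0.0029, -0.001, -0.0818]
```

View pics/w41.png

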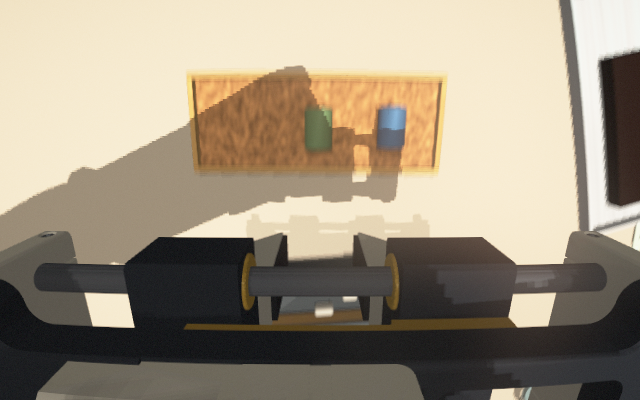

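Green is placed. Now red.

```bash
python3 -m pendant '[{"dp":[0,0.05,0],"rotation":[0,0,-0.082],"fingers":0.25},{"dp":[0,0.1,0],"rotation":[0,0,-0.082],"fingers":0.25},{"dp":[-0.003,0.15,0],"rotation":[0,0,-0.082],"fingers":0.25},{"dp":[-0.006,0.195,0],"rotation":[0,0,-0.082],"fingers":0.25},{"dp":[-0.006,0.218,0.03],"rotation":[0,0,-0.082],"fingers":0.25},{"dp":[-0.006,0.218,0.06],"rotation":[0,0,-0.082],"fingers":0.25},{"dp":[-0.006,0.218,0.064],"rotation":[0,0,-0.082],"fingers":0.25}]' 30; python3 -c "
from h import *
state(); i=arm.get_image('wrist'); cv2.imwrite('pics/w42.png',i);go(.4796,.1295,.001,.4)"
```

```text
clock: 56.22
position: [0.4786, 0.1293, 0.0598]
ee_rot: [3.138, 0.01, -0.002]
force: [0.6, 0.5, 0.8]
width: 0.373
t 56.23 pos [0.4786 0.1293 0.0598] yaw 0.36 tz [-0.001 -0.004 -1.   ] F [0.6 0.5 0.8] w_mm 34.3 q [-0.76  0.43  0.52  2.07 -0.31  0.72 -0.04]
t 56.27 dp [0.0005, 0.0, 0.0592] rot [0.0033, 0.0003, -0.0001]
```

View pics/w42.png

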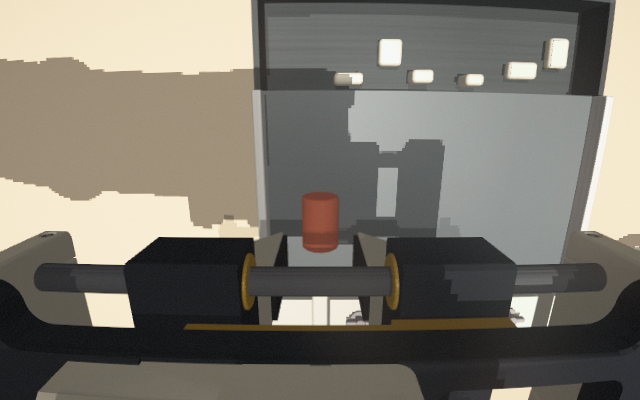

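```bash
python3 -m pendant '[{"dp":[0.001,0,0.028],"rotation":[0.003,0,0],"fingers":0.25},{"dp":[0.001,0,0.047],"rotation":[0.003,0,0],"fingers":0.25},{"dp":[0.001,0,0.055],"rotation":[0.003,0,0],"fingers":0.25},{"dp":[0.001,0,0.059],"rotation":[0.003,0,0],"fingers":0.25},{"dp":[0.001,0,0.059],"rotation":[0.003,0,0],"fingers":1},{"dp":[0.001,0,0.059],"rotation":[0.003,0,0],"fingers":1},{"dp":[0.001,0,0.059],"rotation":[0.003,0,0],"fingers":1},{"dp":[0.001,0,0.059],"rotation":[0.003,0,0],"fingers":1},{"dp":[0.001,0,0.03],"rotation":[0.003,0,0],"fingers":1},{"dp":[0.001,0,-0.02],"rotation":[0.003,0,0],"fingers":1},{"dp":[0.001,0,-0.06],"rotation":[0.003,0,0],"fingers":1},{"dp":[0.001,0,-0.06],"rotation":[0.003,0,0],"fingers":1}]' 30; python3 -c "
from h import *
state(); i=arm.get_image('wrist'); cv2.imwrite('pics/w43.png',i); go(.440,.4185,-.02,-4)"
```

```text
clock: 57.78
position: [0.4821, 0.1306, 0.1228]
ee_rot: [-3.139, -0.011, -0.007]
force: [-0.1, -0.2, -1.4]
width: 0.262
t 57.77 pos [0.4821 0.1306 0.1228] yaw 0.4 tz [ 0.004  0.002 -1.   ] F [-0.1 -0.2 -1.4] w_mm 24.1 q [-0.82  0.34  0.58  2.01 -0.24  0.86 -0.1 ]
t 57.83 dp [-0.0391, -0.2882, 0.1415] rot [-0.0013, -0.002, 0.0771]
```

View pics/w43.png

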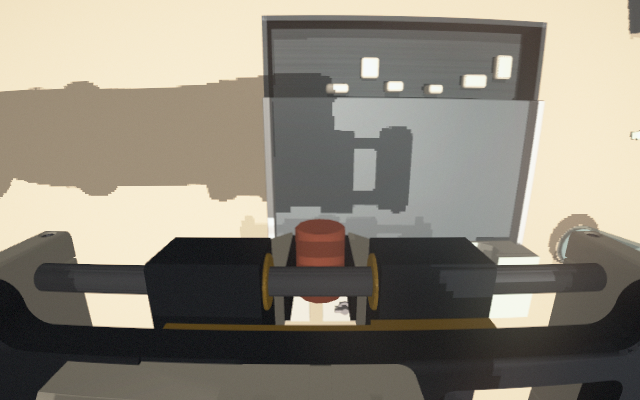

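```bash
python3 -m pendant '[{"dp":[-0.007,-0.05,0],"rotation":[0,0,0.077],"fingers":1},{"dp":[-0.014,-0.1,0],"rotation":[0,0,0.077],"fingers":1},{"dp":[-0.02,-0.15,0],"rotation":[0,0,0.077],"fingers":1},{"dp":[-0.027,-0.2,0],"rotation":[0,0,0.077],"fingers":1},{"dp":[-0.034,-0.25,0],"rotation":[0,0,0.077],"fingers":1},{"dp":[-0.039,-0.288,0.03],"rotation":[0,0,0.077],"fingers":1},{"dp":[-0.039,-0.288,0.07],"rotation":[0,0,0.077],"fingers":1},{"dp":[-0.039,-0.288,0.105],"rotation":[0,0,0.077],"fingers":1},{"dp":[-0.039,-0.288,0.11],"rotation":[0,0,0.077],"fingers":1}]' 30; python3 -c "
from h import *
state(); i=arm.get_image('wrist'); cv2.imwrite('pics/w44.png',i); go(.440,.4185,-.02,-4)"
```

```text
clock: 58.95
position: [0.4378, 0.4161, 0.008]
ee_rot: [3.136, -0.11, -0.004]
force: [-0.3, -0.8, 0.4]
width: 0.262
t 58.95 pos [0.4378 0.4161 0.008 ] yaw -4.01 tz [-0.002 -0.004 -1.   ] F [-0.3 -0.8  0.4] w_mm 24.1 q [-1.16  0.65  0.46  1.83 -0.4   0.76 -0.56]
t 59.0 dp [0.0011, -0.002, 0.0292] rot [0.0023, 0.0007, -0.0003]
```

View pics/w44.png

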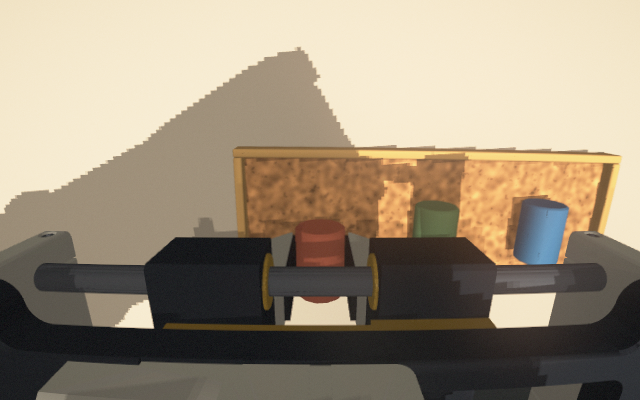

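```bash
python3 -m pendant '[{"dp":[0.001,-0.002,0.018],"rotation":[0.002,0,0],"fingers":1},{"dp":[0.001,-0.002,0.026],"rotation":[0.002,0,0],"fingers":1},{"dp":[0.001,-0.002,0.029],"rotation":[0.002,0,0],"fingers":1},{"dp":[0.001,-0.002,0.029],"rotation":[0.002,0,0],"fingers":1},{"dp":[0.001,-0.002,0.029],"rotation":[0.002,0,0],"fingers":0.25},{"dp":[0.001,-0.002,0.029],"rotation":[0.002,0,0],"fingers":0.25},{"dp":[0.001,-0.002,0.029],"rotation":[0.002,0,0],"fingers":0.25},{"dp":[0.001,-0.002,0.015],"rotation":[0,0,0],"fingers":0.25},{"dp":[0.001,-0.002,-0.04],"rotation":[0,0,0],"fingers":0.25},{"dp":[0.001,-0.002,-0.09],"rotation":[0,0,0],"fingers":0.25},{"dp":[0.001,0.04,-0.14],"rotation":[0,0,0],"fingers":0.25},{"dp":[0.001,0.08,-0.16],"rotation":[0,0,0],"fingers":0.25},{"dp":[0.001,0.08,-0.16],"rotation":[0,0,0],"fingers":0.25}]' 30; python3 -c "
from h import *
state(); i=arm.get_image('wrist'); cv2.imwrite('pics/w45.png',i)
cv2.imwrite('pics/s45.png',arm.get_image('scene'));cv2.imwrite('pics/d45.png',arm.get_image('side'))"
```

```text
clock: 60.62
position: [0.4359, 0.3343, 0.1726]
ee_rot: [-3.139, 0.118, -0.003]
force: [-0.9, 1.1, -0.5]
width: 0.374
t 60.62 pos [0.4359 0.3343 0.1726] yaw -4.3 tz [ 0.002  0.001 -1.   ] F [-0.9  1.1 -0.5] w_mm 34.4 q [-1.19  0.36  0.59  1.83 -0.23  1.02 -0.58]
```

View pics/w45.png

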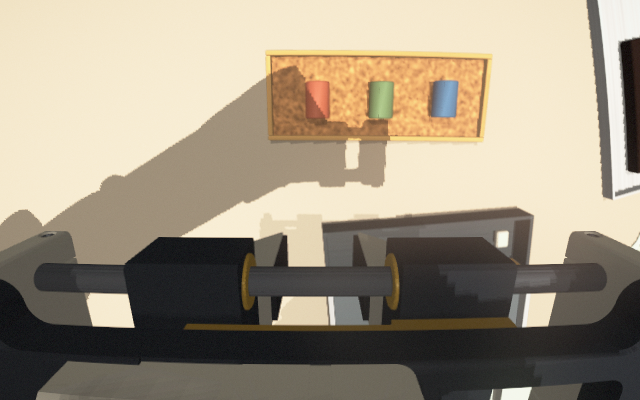

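View pics/s45.png

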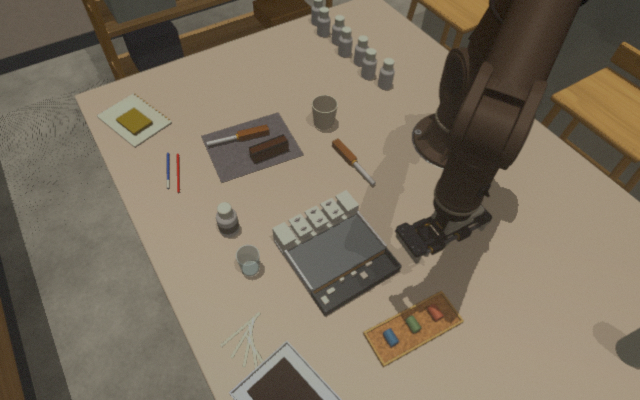

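View pics/d45.png

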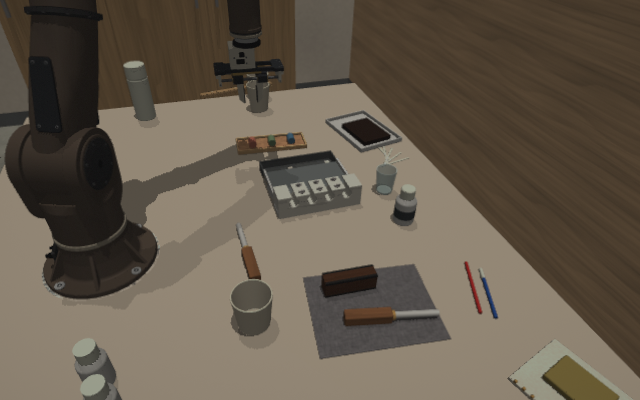

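```bash
python3 -c "
from h import *
s=cv2.imread('pics/s45.png'); crop(s,290,230,410,320,6,'s45c.png'); crop(s,190,100,310,190,6,'s45m.png')"
```

```text
(no output)
```

View pics/s45c.png

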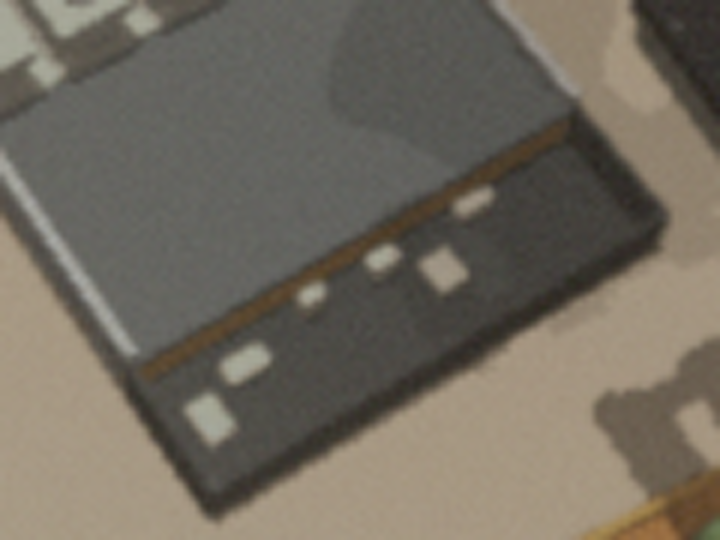

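View pics/s45m.png

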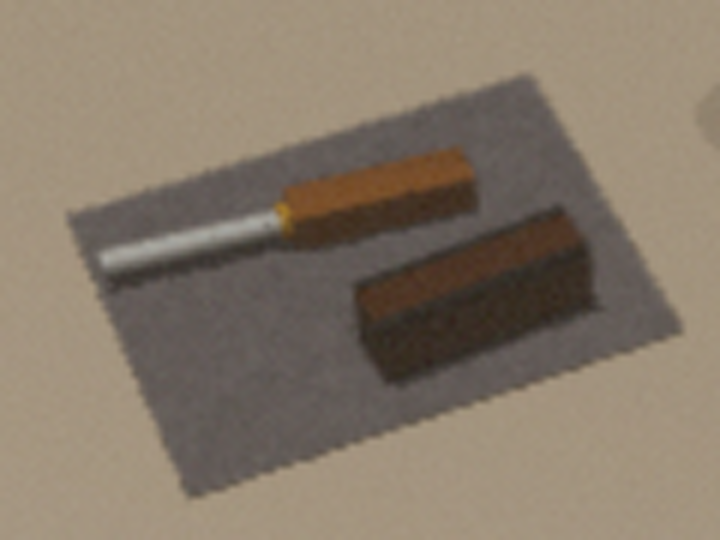

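All six chips are in the trough, and the rod and scraper both lie on the mat. The three stones are separate in the tray and the arm is clear of everything. Handing in.

```bash
python3 -c "
from cell import arm
print(arm.sign_off())"
```

```text
the job is handed in; nothing more can be done
None
```

The job is handed in at about 61 s. The last camera views showed every end condition met, but sign-off gives no verdict.

- **Chips:** two scraper passes pushed all six plaster chips into the waste trough. The last scene view shows six in the trough and none on the deck.
- **Stones:** only red, green and blue were there; the lilac bore was empty. The rod drove each one out onto the clean deck, and they now lie separately in the drying tray.
- **Tools:** the rod and the scraper both lie on the felt mat.
- **Bystanders:** the bottle and cups look unmoved in the before and after pictures; I did not measure them at the end.

What failed or disagreed:
- **Fingertip position:** the real fingertips sit about 30 mm short of the reported TCP, so my first two attempts to grip the scraper closed above it. I corrected for this from then on.
- **Rod knocked aside:** after I first laid it back, the rod was knocked about 5 cm to the mat edge. I picked it up again and placed it well inside the mat.
- **Sideways sign error:** after the first scraper pass I moved the raised scraper the wrong way; it touched nothing.

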